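# Sort nuts into an indexing table through its funnel

### The job

Tip the nuts out of each coloured scoop through the funnel into the tube of the same colour, turning the indexing table by its crank pins until it clicks into place with the right tube under the funnel each time (an empty scoop needs nothing). Every nut has to go in through the funnel and end in the tube of its own scoop's colour; stand the scoops upright on the bench again, and at the end leave the table clicked in with the grey plug under the funnel. Do not disturb the tape roll and the bottle.

Things in the scene. Friction and masses are not known exactly. Their poses are not given: they have to be found in the camera images.
- disc (a joint): Turning plate, 250 mm across. Angle in rad, anticlockwise from above, endless, either way. A sprung detent gives four stops 90 degrees apart (0, pi/2 ..). Leaving a stop takes about 0.4 N m (4 N at a crank pin); past 45 degrees the spring pulls it on into the next in about 1 s. On it, anticlockwise: yellow, blue, red tube, grey plug, centres 75 mm from the axis. Any may start under the funnel
- hub (a point): Centre of the turning plate, on its top face, 32 mm above the bench. z axis up. The base also carries the funnel; table and funnel move together from start to start
- funnel_mouth (a point): Centre of the rim of the fixed aluminium funnel, 166 mm above the bench: mouth 125 mm across inside (132 outside), cone sloping about 53 degrees. It stands on a dark post on the far side of the table from the robot, its axis 75 mm from the table's axis.
- funnel_out (a point): Centre of the funnel's outlet (44 mm across inside, 50 outside, a straight spout from 88 to 112 mm above the bench, then the cone), directly below the mouth, 6 mm above the tube that stands beneath it
- tube_yellow_mouth (a point): Centre of the open top of the yellow square tube, 82 mm above the bench. The tube is fixed to the plate, 60 x 60 mm outside, 54 x 54 mm inside, 47 mm deep; x and y axes square to its walls, z up
- tube_blue_mouth (a point): Centre of the open top of the blue square tube, 82 mm above the bench. The tube is fixed to the plate, 60 x 60 mm outside, 54 x 54 mm inside, 47 mm deep; x and y axes square to its walls, z up
- tube_red_mouth (a point): Centre of the open top of the red square tube, 82 mm above the bench. The tube is fixed to the plate, 60 x 60 mm outside, 54 x 54 mm inside, 47 mm deep; x and y axes square to its walls, z up
- plug_top (a point): Centre of the top of the solid grey plug (60 x 60 mm, black rubber top) at the fourth station, 82 mm above the bench; with it under the funnel the funnel is closed off
- pin0_top (a point): Top centre of one of four equal crank pins, 90 degrees apart: upright steel pins 14 mm in diameter, 80 mm out of the plate (top 112 mm above the bench), 112 mm from the table's axis, half way between two stations (this one between yellow and blue); grip or push them to turn the plate. They pass under the funnel's cone
- scoop_yellow: Yellow scoop, 0.16 kg. Origin under its floor; x to the open lip (x = 46, z = 14 mm), z up. Flat 3 mm floor from x = -46 to 10, then a ramp rising 18 degrees to the lip. 70 mm wide, back and sides 35 high. Handle: round bar, diameter 14, along y at x = -37, z = 80, 64 free between ears; can be gripped at any tilt about itself. Nuts slide out from about 55 degrees lip-down, all by 75
- scoop_blue: Blue scoop, 0.16 kg. Origin under its floor; x to the open lip (x = 46, z = 14 mm), z up. Flat 3 mm floor from x = -46 to 10, then a ramp rising 18 degrees to the lip. 70 mm wide, back and sides 35 high. Handle: round bar, diameter 14, along y at x = -37, z = 80, 64 free between ears; can be gripped at any tilt about itself. Nuts slide out from about 55 degrees lip-down, all by 75
- scoop_red: Red scoop, 0.16 kg. Origin under its floor; x to the open lip (x = 46, z = 14 mm), z up. Flat 3 mm floor from x = -46 to 10, then a ramp rising 18 degrees to the lip. 70 mm wide, back and sides 35 high. Handle: round bar, diameter 14, along y at x = -37, z = 80, 64 free between ears; can be gripped at any tilt about itself. Nuts slide out from about 55 degrees lip-down, all by 75
- nut_yellow1: Brass hexagon nut, about 22 mm across and 10 mm thick, 17 g, in the yellow scoop at first; origin at the centre of its underside, z along its thickness. May be absent
- nut_yellow2: Brass hexagon nut, about 22 mm across and 10 mm thick, 17 g, in the yellow scoop at first; origin at the centre of its underside, z along its thickness. May be absent
- nut_yellow3: Brass hexagon nut, about 22 mm across and 10 mm thick, 17 g, in the yellow scoop at first; origin at the centre of its underside, z along its thickness. May be absent
- nut_blue1: Bright steel hexagon nut, about 22 mm across and 10 mm thick, 17 g, in the blue scoop at first; origin at the centre of its underside, z along its thickness. May be absent
- nut_blue2: Bright steel hexagon nut, about 22 mm across and 10 mm thick, 17 g, in the blue scoop at first; origin at the centre of its underside, z along its thickness. May be absent
- nut_blue3: Bright steel hexagon nut, about 22 mm across and 10 mm thick, 17 g, in the blue scoop at first; origin at the centre of its underside, z along its thickness. May be absent
- nut_red1: Dark steel hexagon nut, about 22 mm across and 10 mm thick, 17 g, in the red scoop at first; origin at the centre of its underside, z along its thickness. May be absent
- nut_red2: Dark steel hexagon nut, about 22 mm across and 10 mm thick, 17 g, in the red scoop at first; origin at the centre of its underside, z along its thickness. May be absent
- nut_red3: Dark steel hexagon nut, about 22 mm across and 10 mm thick, 17 g, in the red scoop at first; origin at the centre of its underside, z along its thickness. May be absent
- tape_roll: Bystander: grey roll of tape standing flat, 90 mm across, 48 mm high; origin at its underside
- oil_bottle: Bystander: small white bottle with red cap, 52 mm across, 130 mm high; origin at its underside
Things that resemble listed ones, but are neither listed nor needed, are in the scene too. Of the things that look like the scoop_yellow, the middle-sized one is meant. Of the things shaped like the scoop_red, the red one is meant.

How it is judged:
By the outcome, as a careful person would: the job done as asked, in the order asked, and still so for the second after the job is handed in, with the robot touching nothing.
Of nut_yellow1, nut_yellow2, nut_yellow3, nut_blue1, nut_blue2, nut_blue3, nut_red1, nut_red2, nut_red3 only 3 to 7 are there at a start; the rules pass over those that are not, and their reading is None.
At some moment in a run one of scoop_yellow, scoop_blue, scoop_red may be knocked a few centimetres aside while the robot is not near it.
It also fails if it takes over 210 s, if anything falls off the work surface, if the arm or the gripper's body presses on something with over 40 N, if the wrist force passes 120 N, or if a joint passes its speed limit or range.

### The arm

A 7-joint arm with a two-finger parallel gripper is mounted at the origin on the work surface. World frame = base frame: x ahead of the robot, y to its left, z up, the work surface at z = 0. Lengths are in mm, angles in rad, forces in N, time in s.
With the tool pointing down it reaches from about 400 to 750 mm from the base axis. Payload 19.5 kg.
Tool frame: the origin (TCP) lies midway between the tips of the shut fingers; the grasp point (between the pads) lies 19 mm behind it; z points along the fingers, x is the direction in which the jaws open and shut, and the axes are right-handed (so a half turn about z gives the same grasp; the last joint's range is limited). The gripper opens to 85 mm and grips with 20 to 120 N. Pads are 22 mm wide; open, the fingers measure 114 mm over their backs; the gripper's body (76 mm by 85 mm) begins 54 mm behind the grasp point. The pads swing forward as they close: fully open they stand 13 mm farther back than shut.
Start: joints at [-1.249, 0.707, -0.028, 1.485, 0.022, 0.951, -0.075], TCP at [204.587, 537.344, 231.268] pointing down, gripper open.
Joint ranges: [-2.71, 2.71], [-0.32, 2.16], [-1.57, 1.52], [0, 2.45], [-1.46, 4.6], [0, 2.02], [-2.83, 2.83]. Speed limits (rad/s): [1.89, 1.89, 2.57, 2.57, 3.01, 3.01, 3.01].

### API

Orientations are given as a unit quaternion [w, x, y, z].
In Python, from workcell import * gives the robot as it stands.
- The arm moves only by the tool apply_moves, never from a script. Its argument "rows" is a list of rows, each an object with "travel": the shift along the tool's x, y, z in m, a list of three; "dr": the turn, a rotation vector about the tool's x, y, z in degrees, a list of three; "grip": the closure, from 0 (fully open) to 1 (shut). A call has 1 to 8 rows; each row shifts and turns the commanded pose from where the row before left it, along the tool's axes as they then stand; what a row does not reach is not made up. A row lasts 1/10 s, in which the tool goes at most 50 mm and 8.59 degrees, less where a joint would pass 70% of its speed; a pose out of reach is approached as far as the arm can. A call with a gripper value outside its range is refused whole. The fingers move at their own pace and stop on an object; "newtons" is the grip in N (left out, the last holds). Time passes only in rows, so rows that do not move let the fingers close. It gives the time, the measured TCP pose, the force and the opening at its end, in the units of the state.
- get_obs(): the state, without advancing time (a new reading comes with each control period).
- camera(name): name is "scene" or "side" or "wrist"; returns a dict with "frame" (384x512x3 uint8, blue, green, red), "fx", "fy", "cx", "cy" (pixels), "D" ([k1, k2, p1, p2, k3] as OpenCV has them; the pictures are not rectified), "xyz" and "orientation" of the camera in the world; the wrist camera has in their place "T_tool_cam" (4x4, takes a point from camera to tool coordinates, whose origin is the TCP and whose axes are the tool frame's). Camera axes: x right, y down, z forward; pixel columns grow to the right and rows downward; lengths in mm; the calibration is good to about 2 mm. A picture is of the moment at which its call begins: read the wrist's pose just before it. There is no depth.
- close_job(): hands the job in, once; it reports no verdict.
The state is a dict: "time_s": time; "joint_positions": joint angles; "joint_vel": joint speeds; "tau": joint torques, N m; "tcp_pos": TCP position; "tcp_rot": TCP orientation; "wrist_force": force on the tool from outside, world axes, zero at the start; "wrist_torque": the same for the moment, N m; "width": opening from 0.0 (shut) to 1.0 (fully open).
Only numpy, scipy, OpenCV 4.12 (cv2) and the standard library are available. Lean on these libraries where they do the work, as an engineer would, in place of code of your own. Each camera call takes 0.05 s, during which the arm holds its last target.

## Working session

There is one attempt and no reset: what is moved stays moved. The work goes in short steps, Python scripts to look and compute and a tool call to move; the robot and the scene stay as the last step left them, time stands still between calls to the robot, and variables do not carry over. Pictures are saved under pics/ and viewed, and the job is handed in when it is done.

Besides the shell and the picture viewer there is one more tool, called after "Request:" as a command line: name --argument value ..., lists and objects as JSON in quotes. apply_moves: Moves the arm, as the interface text tells. Its arguments: {"type":"object","properties":{"rows":{"type":"array","items":{"type":"object","properties":{"travel":{"type":"array","items":{"type":"number"}},"dr":{"type":"array","items":{"type":"number"}},"grip":{"type":"number"}}}},"newtons":{"type":"number"}},"required":["rows"]}

```bash
ls -la; mkdir -p pics
python3 - <<'E'
from workcell import *
import cv2
print(get_obs())
for n in ["scene","side","wrist"]:
    c=camera(n); cv2.imwrite(f"pics/{n}0.png",c["frame"]); print(n,{k:v for k,v in c.items() if k!="frame"})
E
```

```text
total 12
drwxr-xr-x  3 agent agent 4096 Dec  7 00:51 .
drwxr-xr-x 23 root  root  4096 Dec  7 00:51 ..
drwxr-xr-x  2 agent agent 4096 Dec  7 00:51 pics
{'time_s': 0.0, 'joint_positions': array([-1.24868148,  0.70707636, -0.0276108 ,  1.4849994 ,  0.02199133,
        0.95093328, -0.07551132]), 'joint_vel': array([ 7.34973603e-04, -8.51364439e-05,  8.79333910e-04,  4.36810661e-04,
        9.17293980e-04, -3.69972101e-04,  2.39920094e-03]), 'tau': array([ 7.39703610e-04, -8.83226466e+01,  1.23499677e+00, -2.36155415e+01,
        1.69352686e-02,  6.67866771e-03,  1.20681316e-04]), 'tcp_pos': array([204.51406623, 537.10662809, 230.84272767]), 'tcp_rot': array([ 3.30145476e-04,  8.23365391e-01,  5.67511341e-01, -4.48710411e-04]), 'wrist_force': array([0.55684346, 0.29717033, 0.14200237]), 'wrist_torque': array([ 0.01312061,  0.00313199, -0.0197635 ]), 'width': 1.003617347577493}
scene {'fx': 464.6363870683246, 'fy': 464.6363870683246, 'cx': 254.76860728696832, 'cy': 183.90289021768055, 'D': array([-0.13187291,  0.        ,  0.        ,  0.        ,  0.        ]), 'xyz': array([1107.40329335
[... 279 characters left out ...]
   ,  0.        ]), 'xyz': array([-323.13814037, -827.40888401, 1124.41917331]), 'orientation': array([-0.39158628,  0.84607622, -0.33321448,  0.14065323])}
wrist {'fx': 345.5438298805413, 'fy': 345.5438298805413, 'cx': 255.67292241564311, 'cy': 184.83875437510983, 'D': array([-0.03014516,  0.        ,  0.        ,  0.        ,  0.        ]), 'T_tool_cam': array([[ 9.99999796e-01,  4.22861490e-04,  4.79089842e-04,
         3.44909248e-01],
       [-5.53569200e-04,  9.47784006e-01,  3.18912481e-01,
        -8.26095515e+01],
       [-3.19217883e-04, -3.18912681e-01,  9.47784047e-01,
        -1.43746663e+02],
       [ 0.00000000e+00,  0.00000000e+00,  0.00000000e+00,
         1.00000000e+00]])}
```

View pics/scene0.png

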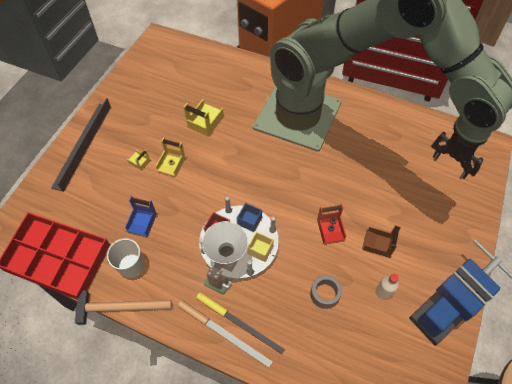

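View pics/side0.png

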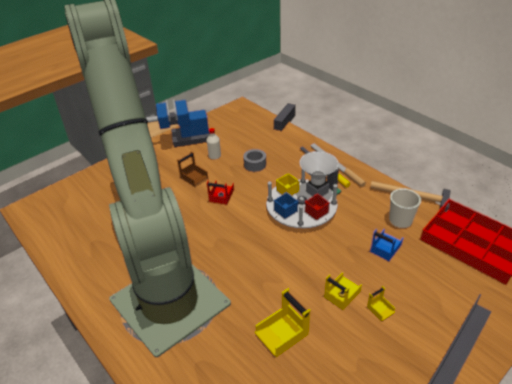

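View pics/wrist0.png

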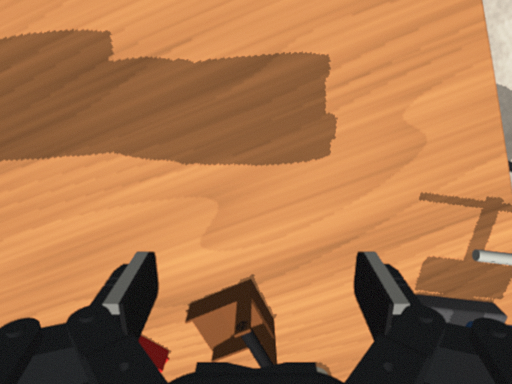

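```bash
cat > h.py <<'E'
from workcell import *
import numpy as np, cv2
from scipy.spatial.transform import Rotation as R
from scipy.optimize import least_squares
def rot(q): return R.from_quat([q[1],q[2],q[3],q[0]]).as_matrix()
def cal(c,obs=None):
    K=np.array([[c["fx"],0,c["cx"]],[0,c["fy"],c["cy"]],[0,0,1.]])
    if "xyz" in c: Rm=rot(c["orientation"]); t=np.array(c["xyz"])
    else:
        T=c["T_tool_cam"]; Rt=rot(obs["tcp_rot"]); Rm=Rt@T[:3,:3]; t=Rt@T[:3,3]+obs["tcp_pos"]
    return K,c["D"],Rm,t
def proj(cl,P):
    K,D,Rm,t=cl; P=np.atleast_2d(np.array(P,float))
    rv=cv2.Rodrigues(Rm.T)[0]
    return cv2.projectPoints(P,rv,-Rm.T@t,K,np.array(D))[0].reshape(-1,2)
def back(cl,uv,z):
    K,D,Rm,t=cl
    n=cv2.undistortPoints(np.array(uv,float).reshape(-1,1,2),K,np.array(D)).reshape(-1,2)
    d=np.c_[n,np.ones(len(n))]@Rm.T
    return t+d*((z-t[2])/d[:,2])[:,None]
def snap(n,name):
    o=get_obs(); c=camera(n); cv2.imwrite(f"pics/{name}.png",c["frame"]); return c["frame"],cal(c,o)
def crop(img,x0,y0,w,h,name,s=None):
    s=s or min(800/w,600/h)
    cv2.imwrite(f"pics/{name}.png",cv2.resize(img[y0:y0+h,x0:x0+w],None,fx=s,fy=s,interpolation=cv2.INTER_CUBIC))
E
python3 - <<'E'
from h import *
a=cv2.imread("pics/scene0.png");b=cv2.imread("pics/side0.png")
crop(a,120,90,160,120,"z1",5); crop(a,190,180,160,120,"z2",5); crop(b,240,120,180,135,"z3",4.4);crop(b,240,240,160,120,"z4",5)
crop(a,300,180,110,82,"z5",7); crop(b,170,140,110,82,"z6",7)
E
```

```text
(no output)
```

View pics/z1.png

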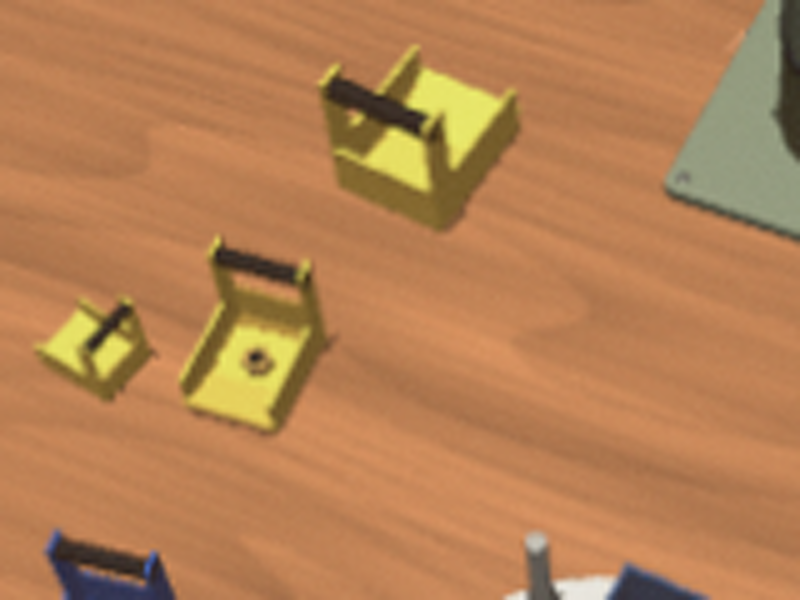

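View pics/z2.png

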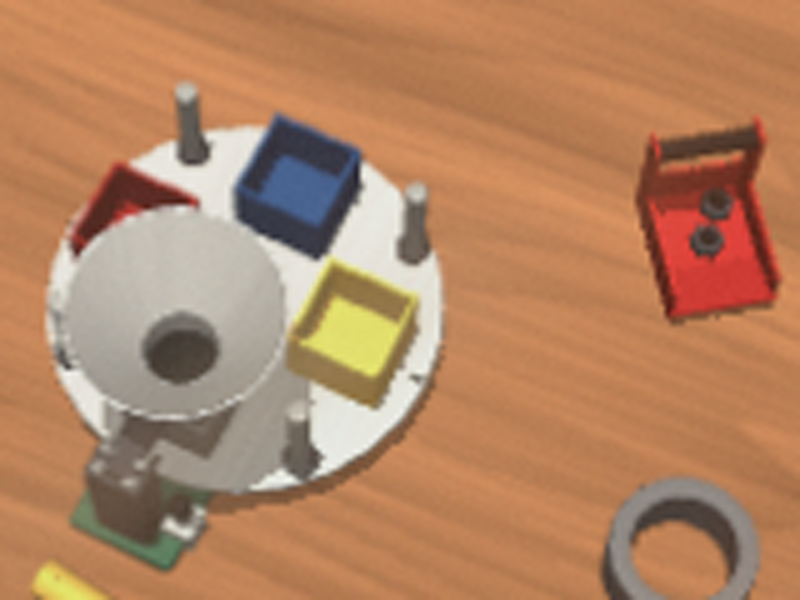

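View pics/z3.png

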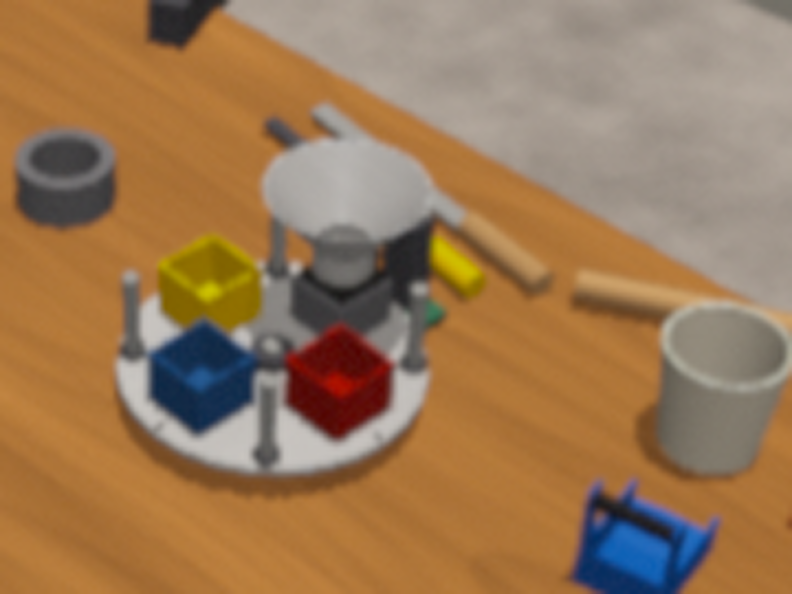

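View pics/z4.png

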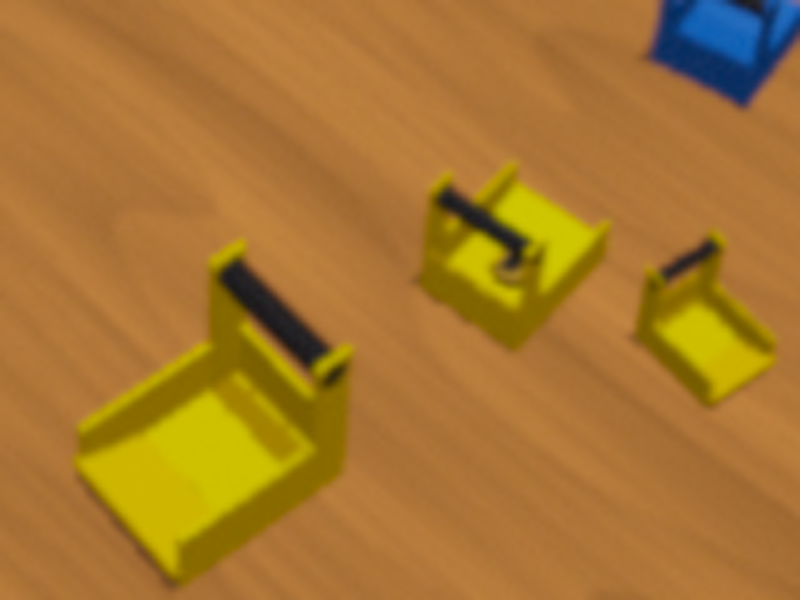

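View pics/z5.png

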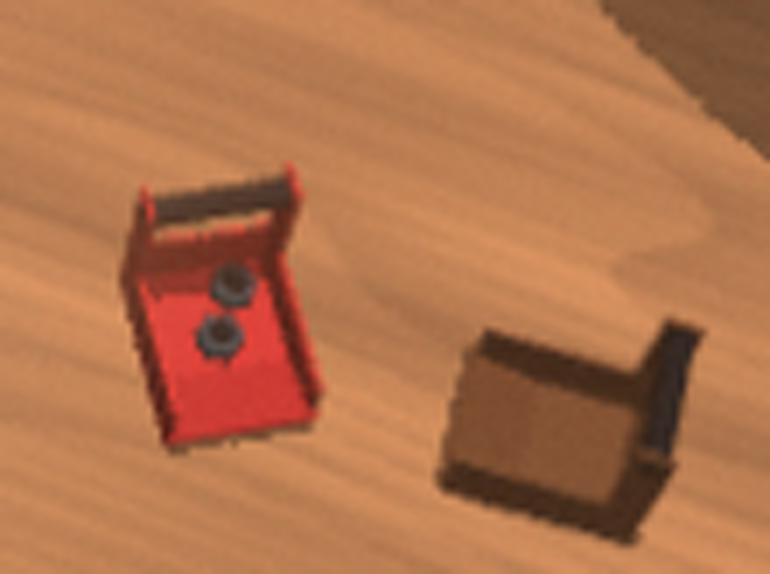

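View pics/z6.png

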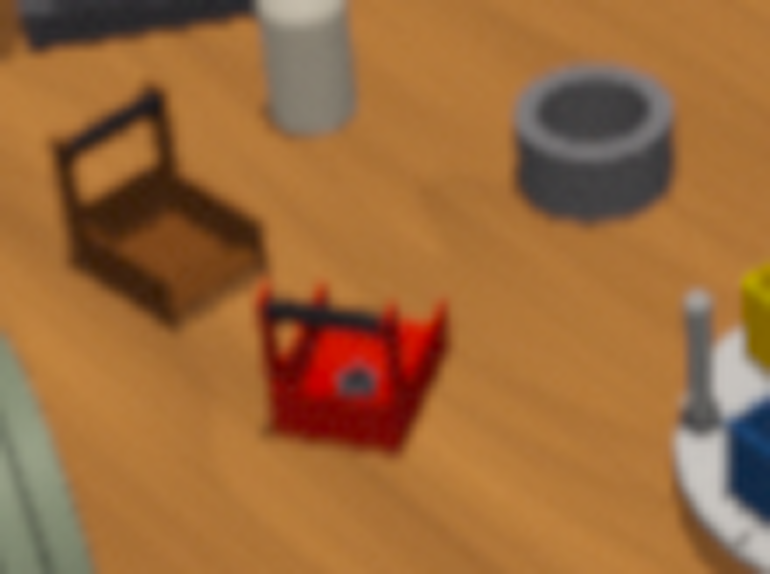

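Run:
```python
from h import *
a=cv2.imread("pics/scene0.png");b=cv2.imread("pics/side0.png")
crop(a,110,190,60,50,"z7",11); crop(b,355,220,60,50,"z8",11)
crop(a,150,130,50,50,"z9",11); crop(b,315,265,60,50,"z10",11)
```

```text
(no output)
```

View pics/z7.png

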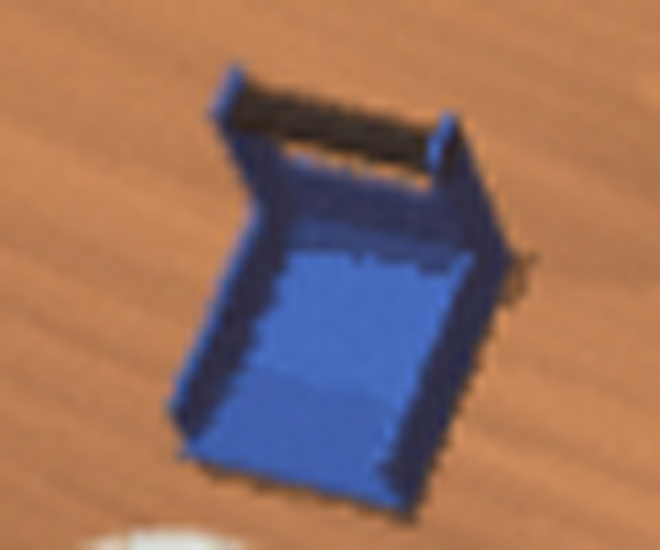

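View pics/z8.png

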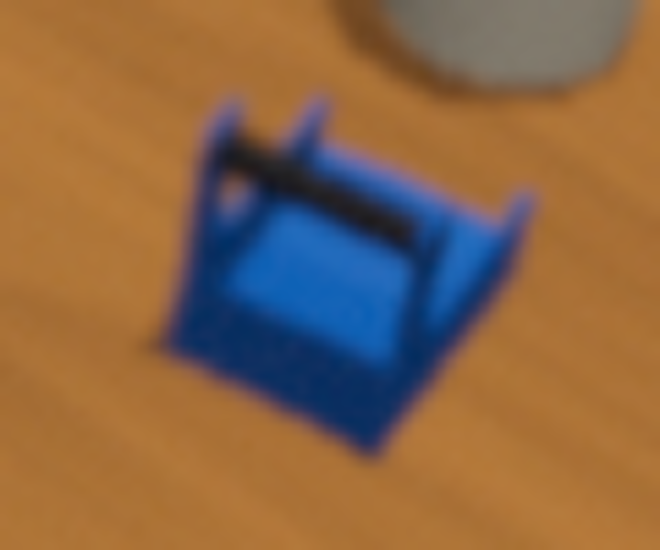

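View pics/z9.png

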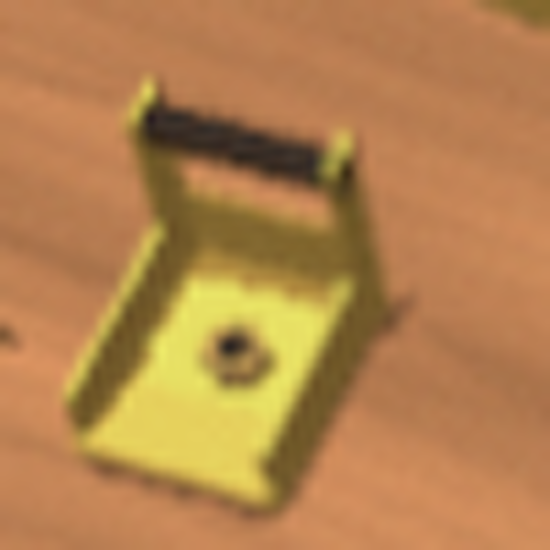

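View pics/z10.png

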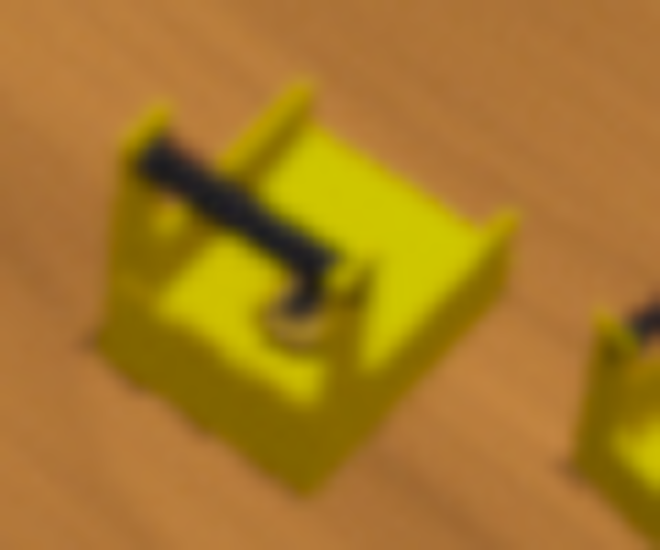

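```bash
cat > fit.py <<'E'
from h import *
A=cal(camera("scene"));B=cal(camera("side"))
def px(o,s,l): return (np.array(l,float)+.5)/s-.5+np.array(o)
bar=[[-37,-32,80],[-37,32,80]]
barB=bar[::-1]
lip=[[46,-35,12],[46,35,12]]
bk=[[-46,35,0],[-46,-35,0]]
def fit(a,pa,b,pb,x0):
    def T(x,P): 
        c,s=np.cos(x[2]),np.sin(x[2]); P=np.array(P,float); return np.c_[x[0]+c*P[:,0]-s*P[:,1],x[1]+s*P[:,0]+c*P[:,1],P[:,2]]
    f=lambda x: np.r_[(proj(A,T(x,pa))-a).ravel(),(proj(B,T(x,pb))-b).ravel()]
    r=least_squares(f,x0,loss="soft_l1"); return r.x,np.round(f(r.x).reshape(-1,2),1)
S={}
S['yellow']=fit(px((150,130),11,[(150,122),(325,165),(88,440),(275,500)]),bar+lip,px((315,265),11,[(150,158),(330,262),(98,342),(305,490)]),barB+bk,[400,-200,0])
S['blue']=fit(px((110,190),11,[(245,105),(432,148),(185,455),(408,515)]),bar+lip,px((355,220),11,[(225,150),(410,235),(165,345),(372,455)]),barB+bk,[500,-200,0])
S['red']=fit(px((300,180),7,[(155,210),(285,192),(173,445),(316,425)]),bar+lip,px((170,140),7,[(270,310),(390,322),(270,430),(398,450)]),barB+bk,[500,200,0])
for k,v in S.items(): print(k,v[0].round(3),v[1].tolist(), 'r',np.hypot(*v[0][:2]))
pinA=px((190,180),5,[(186,92),(416,190),(298,410)]);pinB=px((240,120),4.4,[(130,278),(270,345),(418,288)])
print(back(A,pinA,112).round(1).tolist());print(back(B,pinB,112).round(1).tolist())
# table fit: hub xy, angle of funnel
def pins(x,k): 
    t=x[2]+np.pi/4+np.array(k)*np.pi/2
    return np.c_[x[0]+112*np.cos(t),x[1]+112*np.sin(t),0*t+112]
# scene pins: near-right(186,92): 
def g(x):
    th=np.linspace(0,2*np.pi,100); F=np.c_[x[0]+75*np.cos(x[2])+66*np.cos(th),x[1]+75*np.sin(x[2])+66*np.sin(th),0*th+166]
    ua=proj(A,F);ub=proj(B,F)
    ea=np.r_[ua.min(0),ua.max(0)]-px((190,180),5,[(66,207),(286,415)]).ravel()
    eb=np.r_[ub.min(0),ub[:,0].max()]-np.r_[px((240,120),4.4,[(263,140)])[0],px((240,120),4.4,[(433,0)])[0,0]]
    pa=proj(A,pins(x,[2,1,0]))-pinA; pb=proj(B,pins(x,[1,2,3]))-pinB
    return np.r_[ea,eb,pa.ravel(),pb.ravel()]
r=least_squares(g,[560,0,0],loss="soft_l1");print(r.x,g(r.x).round(1))
x=r.x;print('funnel',x[:2]+75*np.array([np.cos(x[2]),np.sin(x[2])]));print(pins(x,[0,1,2,3]).round(0).tolist())
print('tape',back(A,[[326,291]],48),'bottle',back(A,[[394,281]],130))
E
python3 fit.py
```

```text
yellow [ 392.185 -328.88   370.801] [[0.5, -0.1], [1.5, 0.6], [-1.1, 0.6], [0.1, 0.4], [-0.7, -0.9], [1.4, 1.5], [-0.3, 0.9], [0.2, 0.3]] r 511.83119272129755
blue [ 634.678 -305.373   12.739] [[-0.2, 0.1], [1.3, 0.4], [-0.0, -0.0], [-0.3, -0.7], [-0.5, -0.7], [1.2, 0.3], [-0.4, 0.2], [0.3, -0.1]] r 704.3218747150853
red [411.621 272.505  -5.71 ] [[-0.4, 0.5], [0.7, 0.2], [-0.5, -0.0], [0.4, -0.5], [-0.3, -0.8], [-0.4, 0.1], [0.5, 0.4], [0.3, 0.5]] r 493.6502994432357
[[492.6, -55.1, 112.0], [498.5, 101.8, 112.0], [656.7, 94.5, 112.0]]
[[495.0, 99.9, 112.0], [517.0, -31.0, 112.0], [646.7, -63.3, 112.0]]
[ 5.73648175e+02  1.94230368e+01 -4.60080163e-02] [-1.6 -0.5  1.2  0.8 -0.1 -0.7 -0.  -0.  -0.5  0.2 -0.   0.2 -0.   0.2
 -0.7 -0.2  7.4  0.5 -0.3]
funnel [648.56881146  15.97365279]
[[656.0, 95.0, 112.0], [498.0, 102.0, 112.0], [491.0, -56.0, 112.0], [649.0, -63.0, 112.0]]
tape [[628.46708423 327.16630374  48.        ]] bottle [[556.5843486  493.49112508 130.        ]]
```

```bash
cat >> h.py <<'E'
import json
def log():
    o=get_obs(); open("log.jsonl","a").write(json.dumps({k:np.array(o[k]).tolist() for k in("joint_positions","tcp_pos","tcp_rot")})+"\n"); return o
def Rdown(az,tilt=0.,roll=0.):
    """tool x at azimuth az(deg), z down; then tilt (deg) about tool y."""
    a=np.radians(az); x=np.array([np.cos(a),np.sin(a),0]); z=np.array([0,0,-1.]); y=np.cross(z,x)
    return np.c_[x,y,z]@R.from_euler("y",tilt,degrees=True).as_matrix()
def plan(wps,grip,step=40,ang=6,o=None):
    """wps: list of (pos mm, Rmat or None, n or None)"""
    o=o or log(); p=np.array(o["tcp_pos"]); Rm=rot(o["tcp_rot"]); rows=[]
    for w in wps:
        q=np.array(w[0],float); Rt=Rm if w[1] is None else w[1]; 
        rv=R.from_matrix(Rm.T@Rt).as_rotvec(degrees=True)
        n=int(max(1,np.ceil(np.linalg.norm(q-p)/step-1e-3),np.ceil(np.linalg.norm(rv)/ang-1e-3)))
        if len(w)>2: n=max(n,w[2])
        for i in range(n):
            rv=R.from_matrix(Rm.T@Rt).as_rotvec(degrees=True)/(n-i)
            t=np.round(Rm.T@((q-p)/(n-i))/1000,3); rv=np.round(rv,1)
            rows.append({"travel":t.tolist(),"dr":(rv+0.).tolist(),"grip":w[3] if len(w)>3 else grip})
            p=p+Rm@t*1000; Rm=Rm@R.from_rotvec(rv,degrees=True).as_matrix()
    for i in range(0,len(rows),8): print(json.dumps(rows[i:i+8]).replace(" ",""))
    print(len(rows),"end",p.round(1))
    return rows
E
python3 - <<'E'
from h import *
Rd=Rdown(92)
plan([((370,400,240),None),((480,130,220),Rd),((491,-56,200),Rd)],0.45)
E
```

```text
[{"travel":[-0.012,0.034,-0.001],"dr":[0.0,0.0,0.0],"grip":0.45},{"travel":[-0.011,0.034,-0.002],"dr":[0.0,0.0,0.0],"grip":0.45},{"travel":[-0.012,0.034,-0.001],"dr":[0.0,0.0,0.0],"grip":0.45},{"travel":[-0.011,0.034,-0.002],"dr":[0.0,0.0,0.0],"grip":0.45},{"travel":[-0.012,0.034,-0.001],"dr":[0.0,0.0,0.0],"grip":0.45},{"travel":[-0.011,0.033,-0.002],"dr":[0.0,0.0,0.0],"grip":0.45},{"travel":[-0.027,0.025,0.003],"dr":[0.0,0.0,-2.9],"grip":0.45},{"travel":[-0.028,0.024,0.002],"dr":[0.0,0.0,-2.8],"grip":0.45}]
[{"travel":[-0.029,0.022,0.003],"dr":[0.0,0.0,-2.9],"grip":0.45},{"travel":[-0.03,0.021,0.002],"dr":[0.0,0.0,-2.8],"grip":0.45},{"travel":[-0.031,0.019,0.003],"dr":[0.0,0.0,-2.9],"grip":0.45},{"travel":[-0.032,0.017,0.002],"dr":[0.0,0.0,-2.8],"grip":0.45},{"travel":[-0.033,0.016,0.003],"dr":[0.0,0.0,-2.9],"grip":0.45},{"travel":[-0.033,0.014,0.002],"dr":[0.0,0.0,-2.8],"grip":0.45},{"travel":[-0.037,0.001,0.004],"dr":[0.0,0.0,0.0],"grip":0.45},{"travel":[-0.037,0.001,0.004],"dr":[0.0,0.0,0.0],"grip":0.45}]
[{"travel":[-0.038,0.001,0.004],"dr":[0.0,0.0,0.0],"grip":0.45},{"travel":[-0.037,0.001,0.004],"dr":[0.0,0.0,0.0],"grip":0.45},{"travel":[-0.038,0.001,0.004],"dr":[0.0,0.0,0.0],"grip":0.45}]
19 end [491.1 -56.5 200.3]
```

Request:
apply_moves --rows '[{"travel": [-0.012, 0.034, -0.001], "dr": [0.0, 0.0, 0.0], "grip": 0.45}, {"travel": [-0.011, 0.034, -0.002], "dr": [0.0, 0.0, 0.0], "grip": 0.45}, {"travel": [-0.012, 0.034, -0.001], "dr": [0.0, 0.0, 0.0], "grip": 0.45}, {"travel": [-0.011, 0.034, -0.002], "dr": [0.0, 0.0, 0.0], "grip": 0.45}, {"travel": [-0.012, 0.034, -0.001], "dr": [0.0, 0.0, 0.0], "grip": 0.45}, {"travel": [-0.011, 0.033, -0.002], "dr": [0.0, 0.0, 0.0], "grip": 0.45}, {"travel": [-0.027, 0.025, 0.003], "dr": [0.0, 0.0, -2.9], "grip": 0.45}, {"travel": [-0.028, 0.024, 0.002], "dr": [0.0, 0.0, -2.8], "grip": 0.45}]' --newtons 30

```text
time_s: 1.05
tcp_pos: [398.2, 331.2, 235.0]
tcp_rot: [0.0, 0.794, 0.609, -0.0]
wrist_force: [0.9, -0.2, -0.1]
width: 0.549
```

Request:
apply_moves --rows '[{"travel": [-0.029, 0.022, 0.003], "dr": [0.0, 0.0, -2.9], "grip": 0.45}, {"travel": [-0.03, 0.021, 0.002], "dr": [0.0, 0.0, -2.8], "grip": 0.45}, {"travel": [-0.031, 0.019, 0.003], "dr": [0.0, 0.0, -2.9], "grip": 0.45}, {"travel": [-0.032, 0.017, 0.002], "dr": [0.0, 0.0, -2.8], "grip": 0.45}, {"travel": [-0.033, 0.016, 0.003], "dr": [0.0, 0.0, -2.9], "grip": 0.45}, {"travel": [-0.033, 0.014, 0.002], "dr": [0.0, 0.0, -2.8], "grip": 0.45}, {"travel": [-0.037, 0.001, 0.004], "dr": [0.0, 0.0, 0.0], "grip": 0.45}, {"travel": [-0.037, 0.001, 0.004], "dr": [0.0, 0.0, 0.0], "grip": 0.45}]'

```text
time_s: 1.85
tcp_pos: [484.3, 54.9, 212.1]
tcp_rot: [0.0, 0.695, 0.719, -0.0]
wrist_force: [0.5, 0.3, 1.5]
width: 0.551
```

Request:
apply_moves --rows '[{"travel": [-0.038, 0.001, 0.004], "dr": [0.0, 0.0, 0.0], "grip": 0.45}, {"travel": [-0.037, 0.001, 0.004], "dr": [0.0, 0.0, 0.0], "grip": 0.45}, {"travel": [-0.038, 0.001, 0.004], "dr": [0.0, 0.0, 0.0], "grip": 0.45}]'

```text
time_s: 2.15
tcp_pos: [491.0, -57.9, 200.2]
tcp_rot: [0.0, 0.695, 0.719, -0.0]
wrist_force: [1.0, 0.6, 0.0]
width: 0.552
```

Run:
```python
from h import *
o=log(); print(o["time_s"],o["tcp_pos"],o["joint_positions"].round(2),o["width"],rot(o["tcp_rot"]).round(2).tolist())
snap("wrist","w1"); a,A=snap("scene","s1")
print(proj(A,[o["tcp_pos"]]))
```

```text
2.15 [491.03816241 -57.8719166  200.18705699] [ 0.2   0.64 -0.26  1.81  0.23  0.72  1.42] 0.5520501385601773 [[-0.03, 1.0, 0.0], [1.0, 0.03, -0.0], [-0.0, 0.0, -1.0]]
[[224.45706144 182.39549188]]
```

View pics/w1.png

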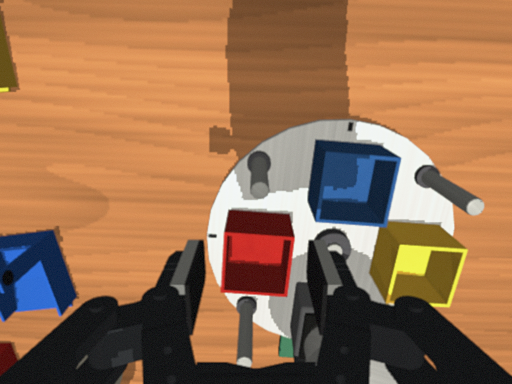

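Run:
```python
from h import *
o=get_obs(); W=cal(camera("wrist"),o)
print(back(W,[[261,190],[475,207]],112).round(1), back(W,[[334,243]],40).round(1))
print(back(W,[[259,158],[424,177]],32).round(1))
```

```text
[[489.8 -57.2 112. ]
 [498.5  99.7 112. ]] [[568.3  18.3  40. ]]
[[486.6 -58.1  32. ]
 [500.4  99.2  32. ]]
```

```bash
cat > turn.py <<'E'
from h import *
import sys
H=np.array([573.5,19.5]); a0,a1=map(float,sys.argv[1:3])
wps=[]
n=10
o=log()
for t in np.linspace(a0,a1,n+1)[1:]:
    wps.append((np.r_[H+112*np.array([np.cos(np.radians(t)),np.sin(np.radians(t))]),88],None))
plan(wps,0.95)
E
python3 - <<'E'
from h import *
plan([((490,-57,88),Rdown(92),4)],0.45,30)
E
```

```text
[{"travel":[0.0,-0.0,0.028],"dr":[0.0,0.0,-0.1],"grip":0.45},{"travel":[0.001,-0.0,0.028],"dr":[0.0,0.0,-0.1],"grip":0.45},{"travel":[0.0,-0.0,0.028],"dr":[0.0,0.0,0.0],"grip":0.45},{"travel":[0.001,-0.001,0.028],"dr":[0.0,0.0,-0.1],"grip":0.45}]
4 end [489.8 -56.6  88. ]
```

Request:
apply_moves --rows '[{"travel": [0.0, 0, 0.028], "dr": [0, 0, 0], "grip": 0.45}, {"travel": [0.001, 0, 0.028], "dr": [0, 0, 0], "grip": 0.45}, {"travel": [0, 0, 0.028], "dr": [0, 0, 0], "grip": 0.45}, {"travel": [0, -0.001, 0.028], "dr": [0, 0, 0], "grip": 0.45}, {"travel": [0, 0, 0], "dr": [0, 0, 0], "grip": 0.95}, {"travel": [0, 0, 0], "dr": [0, 0, 0], "grip": 0.95}, {"travel": [0, 0, 0], "dr": [0, 0, 0], "grip": 0.95}, {"travel": [0, 0, 0], "dr": [0, 0, 0], "grip": 0.95}]' --newtons 40

```text
time_s: 3.1
tcp_pos: [490.5, -55.3, 89.4]
tcp_rot: [0.001, 0.695, 0.719, 0.001]
wrist_force: [-0.9, 0.1, 4.5]
width: 0.147
```

```bash
python3 turn.py 222.5 131
```

```text
[{"travel":[0.014,-0.01,0.001],"dr":[0.0,0.0,0.0],"grip":0.95},{"travel":[0.015,-0.008,0.0],"dr":[0.0,0.0,0.0],"grip":0.95},{"travel":[0.018,-0.006,0.0],"dr":[0.0,0.0,0.0],"grip":0.95},{"travel":[0.017,-0.002,0.0],"dr":[0.0,0.0,0.0],"grip":0.95},{"travel":[0.018,-0.0,0.0],"dr":[0.0,0.0,0.0],"grip":0.95},{"travel":[0.018,0.003,0.0],"dr":[0.0,0.0,0.0],"grip":0.95},{"travel":[0.017,0.006,0.0],"dr":[0.0,0.0,0.0],"grip":0.95},{"travel":[0.015,0.008,0.0],"dr":[0.0,0.0,0.0],"grip":0.95}]
[{"travel":[0.015,0.011,0.0],"dr":[0.0,0.0,0.0],"grip":0.95},{"travel":[0.012,0.013,0.0],"dr":[0.0,0.0,0.0],"grip":0.95}]
10 end [500.1 104.2  88.4]
```

Request:
apply_moves --rows '[{"travel": [0.014, -0.01, 0.0], "dr": [0, 0, 0], "grip": 0.95}, {"travel": [0.015, -0.008, 0.0], "dr": [0, 0, 0], "grip": 0.95}, {"travel": [0.018, -0.006, 0.0], "dr": [0, 0, 0], "grip": 0.95}, {"travel": [0.017, -0.002, 0.0], "dr": [0, 0, 0], "grip": 0.95}, {"travel": [0.018, 0, 0.0], "dr": [0, 0, 0], "grip": 0.95}, {"travel": [0.018, 0.003, 0.0], "dr": [0, 0, 0], "grip": 0.95}, {"travel": [0.017, 0.006, 0.0], "dr": [0, 0, 0], "grip": 0.95}, {"travel": [0.015, 0.008, 0.0], "dr": [0, 0, 0], "grip": 0.95}]'

```text
time_s: 3.9
tcp_pos: [476.6, 77.0, 89.2]
tcp_rot: [0.0, 0.695, 0.719, 0.0]
wrist_force: [-3.8, -1.6, 0.9]
width: 0.144
```

Request:
apply_moves --rows '[{"travel": [0.013, 0.011, 0.0], "dr": [0, 0, 0], "grip": 0.95}, {"travel": [0.011, 0.012, 0.0], "dr": [0, 0, 0], "grip": 0.95}, {"travel": [0, 0, 0], "dr": [0, 0, 0], "grip": 0.95}, {"travel": [0, 0, 0], "dr": [0, 0, 0], "grip": 0.45}, {"travel": [0, 0, 0], "dr": [0, 0, 0], "grip": 0.45}, {"travel": [0, 0, 0], "dr": [0, 0, 0], "grip": 0.45}]'

```text
time_s: 4.5
tcp_pos: [499.0, 100.7, 88.7]
tcp_rot: [0.0, 0.695, 0.719, 0.0]
wrist_force: [0.0, -0.1, 0.7]
width: 0.55
```

Run:
```python
from h import *
o=log(); print(o["tcp_pos"],o["wrist_force"],o["width"])
a,A=snap("side","s2"); crop(a,240,120,180,135,"s2c",4.4)
a,A=snap("scene","s3"); crop(a,190,170,160,120,"s3c",5)
```

```text
[498.95198942 100.7237004   88.70020213] [ 0.04672998 -0.06234067  0.6720385 ] 0.5496424433669528
```

View pics/s2c.png

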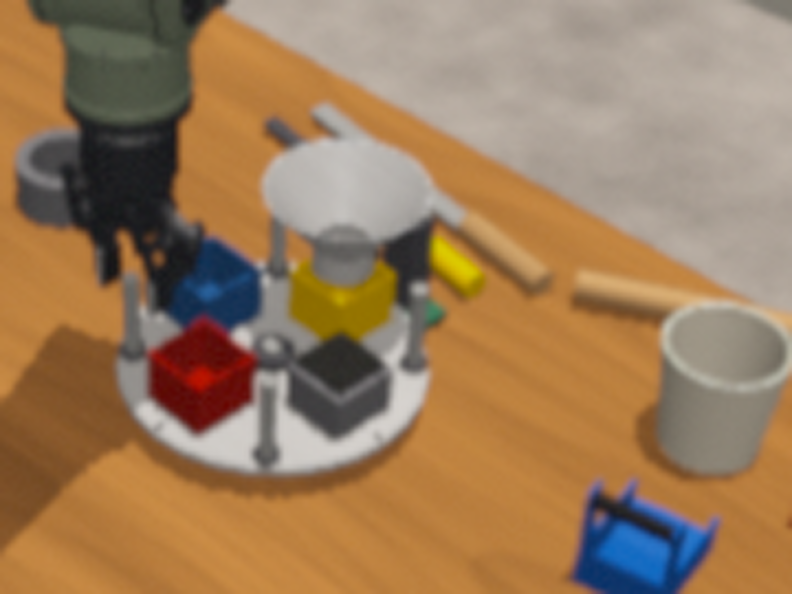

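View pics/s3c.png

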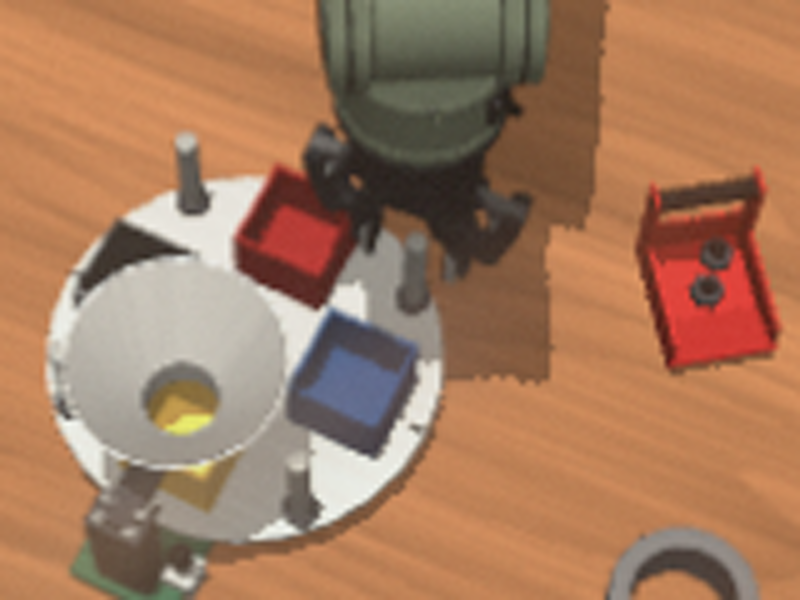

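```bash
cat > kin.py <<'E'
from h import *
import itertools
def fk(q,s,L,tw):
    Rm=np.eye(3);p=np.array([0,0,L[0]])
    ax="zyzyzyz"; 
    q=np.array(q)*s
    for i in range(7):
        Rm=Rm@R.from_euler(ax[i],q[i]).as_matrix()
        if i==2: p=p+Rm@[0,0,L[1]]
        if i==4: p=p+Rm@[0,0,L[2]]
    p=p+Rm@[0,0,L[3]]
    return p,Rm@R.from_euler("z",tw).as_matrix()
def load():
    D=[json.loads(l) for l in open("log.jsonl")]
    return [(d["joint_positions"],np.array(d["tcp_pos"]),rot(d["tcp_rot"])) for d in D]
if __name__=="__main__":
    D=load(); best=[]
    for s in itertools.product([1,-1],repeat=4):
        sg=np.array([s[0],1,s[1],1,s[2],1,s[3]])
        def f(x):
            r=[]
            for q,p,Rm in D:
                a,b=fk(q,sg,x[:4],x[4]); r+=[(a-p)/1,((b-Rm)*200).ravel()]
            return np.concatenate(r)
        for tw in(0,np.pi/2,np.pi,-np.pi/2):
            o=least_squares(f,[340,400,400,200,tw]); best.append((np.sqrt(np.mean(o.fun**2)),s,o.x.round(3).tolist()))
    best.sort(key=lambda t:t[0])
    for b in best[:3]: print(b)
E
python3 kin.py; wc -l log.jsonl
```

```text
(np.float64(6.634945152106225), (-1, -1, -1, -1), [-22074.605, 624.973, 180.584, -21912.14, 3.142])
(np.float64(6.634945152106493), (-1, -1, -1, -1), [-22074.599, 624.973, 180.584, -21912.135, 3.142])
(np.float64(6.634945152108664), (-1, -1, -1, -1), [-22074.567, 624.973, 180.584, -21912.102, -3.142])
6 log.jsonl
```

Run:
```python
from h import *
Rt=Rdown(5.3,35); h=np.array([355.4,-332.3,80])
pre=h+Rt[:,2]*(19-110)
print(pre)
plan([((499,101,210),None),((460,-100,260),None),(pre+[0,0,60],Rt),],0.0,45,7)
```

```text
[ 303.42769562 -337.12132491  154.54283603]
[{"travel":[0.0,0.0,-0.04],"dr":[0.0,0.0,0.0],"grip":0.0},{"travel":[0.0,0.0,-0.041],"dr":[0.0,0.0,0.0],"grip":0.0},{"travel":[0.0,0.0,-0.04],"dr":[0.0,0.0,0.0],"grip":0.0},{"travel":[-0.04,-0.009,-0.01],"dr":[0.0,0.0,0.0],"grip":0.0},{"travel":[-0.04,-0.009,-0.01],"dr":[0.0,0.0,0.0],"grip":0.0},{"travel":[-0.04,-0.009,-0.01],"dr":[0.0,0.0,0.0],"grip":0.0},{"travel":[-0.04,-0.009,-0.01],"dr":[0.0,0.0,0.0],"grip":0.0},{"travel":[-0.039,-0.01,-0.01],"dr":[0.0,0.0,0.0],"grip":0.0}]
[{"travel":[-0.017,-0.012,0.003],"dr":[-1.9,2.0,6.0],"grip":0.0},{"travel":[-0.018,-0.01,0.002],"dr":[-1.9,2.0,6.0],"grip":0.0},{"travel":[-0.019,-0.008,0.001],"dr":[-1.9,2.0,6.0],"grip":0.0},{"travel":[-0.02,-0.006,0.0],"dr":[-1.9,2.0,6.0],"grip":0.0},{"travel":[-0.02,-0.004,-0.0],"dr":[-1.9,2.0,6.0],"grip":0.0},{"travel":[-0.02,-0.002,-0.001],"dr":[-1.9,2.0,6.0],"grip":0.0},{"travel":[-0.02,0.0,-0.002],"dr":[-1.9,2.0,6.0],"grip":0.0},{"travel":[-0.02,0.002,-0.003],"dr":[-1.9,2.0,6.0],"grip":0.0}]
[{"travel":[-0.02,0.005,-0.003],"dr":[-1.9,2.0,6.0],"grip":0.0},{"travel":[-0.019,0.007,-0.004],"dr":[-1.9,2.0,5.9],"grip":0.0},{"travel":[-0.018,0.009,-0.004],"dr":[-1.8,2.0,6.0],"grip":0.0},{"travel":[-0.017,0.011,-0.004],"dr":[-1.9,2.0,5.9],"grip":0.0},{"travel":[-0.016,0.012,-0.005],"dr":[-1.8,1.9,6.0],"grip":0.0},{"travel":[-0.014,0.014,-0.004],"dr":[-1.9,2.0,5.9],"grip":0.0}]
22 end [ 303.3 -336.8  214.4]
```

Request:
apply_moves --rows '[{"travel": [0.0, 0.0, -0.04], "dr": [0, 0, 0], "grip": 0.45}, {"travel": [0, 0, -0.04], "dr": [0, 0, 0], "grip": 0.0}, {"travel": [0, 0, -0.04], "dr": [0, 0, 0], "grip": 0.0}, {"travel": [-0.04, -0.009, -0.01], "dr": [0, 0, 0], "grip": 0.0}, {"travel": [-0.04, -0.009, -0.01], "dr": [0, 0, 0], "grip": 0.0}, {"travel": [-0.04, -0.009, -0.01], "dr": [0, 0, 0], "grip": 0.0}, {"travel": [-0.04, -0.009, -0.01], "dr": [0, 0, 0], "grip": 0.0}, {"travel": [-0.039, -0.01, -0.01], "dr": [0, 0, 0], "grip": 0.0}]'

```text
time_s: 5.4
tcp_pos: [459.0, -101.2, 258.9]
tcp_rot: [0.0, 0.695, 0.719, -0.0]
wrist_force: [1.1, -0.2, 0.7]
width: 1.001
```

Request:
apply_moves --rows '[{"travel": [-0.017, -0.012, 0.003], "dr": [-1.9, 2.0, 6.0], "grip": 0.0}, {"travel": [-0.018, -0.01, 0.002], "dr": [-1.9, 2.0, 6.0], "grip": 0.0}, {"travel": [-0.019, -0.008, 0.001], "dr": [-1.9, 2.0, 6.0], "grip": 0.0}, {"travel": [-0.02, -0.006, 0.0], "dr": [-1.9, 2.0, 6.0], "grip": 0.0}, {"travel": [-0.02, -0.004, 0.0], "dr": [-1.9, 2.0, 6.0], "grip": 0.0}, {"travel": [-0.02, -0.002, -0.001], "dr": [-1.9, 2.0, 6.0], "grip": 0.0}, {"travel": [-0.02, 0.0, -0.002], "dr": [-1.9, 2.0, 6.0], "grip": 0.0}, {"travel": [-0.02, 0.002, -0.003], "dr": [-1.9, 2.0, 6.0], "grip": 0.0}]'

```text
time_s: 6.2
tcp_pos: [369.7, -235.9, 233.6]
tcp_rot: [-0.007, 0.914, 0.361, 0.186]
wrist_force: [0.7, 0.3, 0.2]
width: 0.999
```

```bash
python3 -c "
from h import *
o=log();print(o['tcp_pos'],o['joint_positions'].round(2))"
```

```text
[ 369.70779709 -235.85874103  233.5976321 ] [ 1.    0.51 -0.43  2.13 -0.34  0.37  1.7 ]
```

Request:
apply_moves --rows '[{"travel": [-0.02, 0.005, -0.003], "dr": [-1.9, 2.0, 6.0], "grip": 0.0}, {"travel": [-0.019, 0.007, -0.004], "dr": [-1.9, 2.0, 5.9], "grip": 0.0}, {"travel": [-0.018, 0.009, -0.004], "dr": [-1.8, 2.0, 6.0], "grip": 0.0}, {"travel": [-0.017, 0.011, -0.004], "dr": [-1.9, 2.0, 5.9], "grip": 0.0}, {"travel": [-0.016, 0.012, -0.005], "dr": [-1.8, 1.9, 6.0], "grip": 0.0}, {"travel": [-0.014, 0.014, -0.004], "dr": [-1.9, 2.0, 5.9], "grip": 0.0}]'

```text
time_s: 6.8
tcp_pos: [302.5, -337.6, 213.2]
tcp_rot: [-0.013, 0.953, 0.042, 0.301]
wrist_force: [0.6, -0.6, 0.4]
width: 1.002
```

```bash
python3 -c "
from h import *
o=log();print(o['tcp_pos'],o['joint_positions'].round(2),rot(o['tcp_rot']).round(3).tolist(),Rdown(5.3,35).round(3).tolist())
a,W=snap('wrist','w2')
h=np.array([355.4,-332.3,80]); c,s=np.cos(.0925),np.sin(.0925)
print(proj(W,[h,h+[-s*32,c*32,0],h-[-s*32,c*32,0]]).round(0))
a,A=snap('side','s4'); crop(a,250,200,160,120,'s4c',5)
"; python3 kin.py
```

```text
[ 302.51628591 -337.64365296  213.23369205] [ 1.61  0.69 -0.81  2.25 -0.68  0.09  1.76] [[0.816, 0.088, 0.572], [0.072, -0.996, 0.051], [0.574, -0.0, -0.819]] [[0.816, 0.092, 0.571], [0.076, -0.996, 0.053], [0.574, 0.0, -0.819]]
[[217. 170.]
 [215. 133.]
 [218. 205.]]
(np.float64(7.142338003405508), (-1, -1, -1, -1), [232.971, 559.591, 240.675, 301.568, 3.142])
(np.float64(7.142338003405511), (-1, -1, -1, -1), [232.971, 559.591, 240.675, 301.568, 3.142])
(np.float64(7.142338003405511), (-1, -1, -1, -1), [232.971, 559.591, 240.675, 301.568, -3.142])
```

View pics/w2.png

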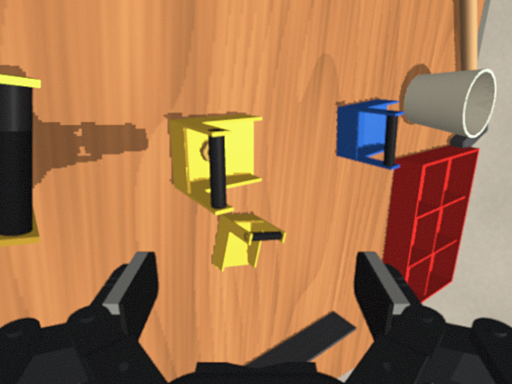

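View pics/s4c.png

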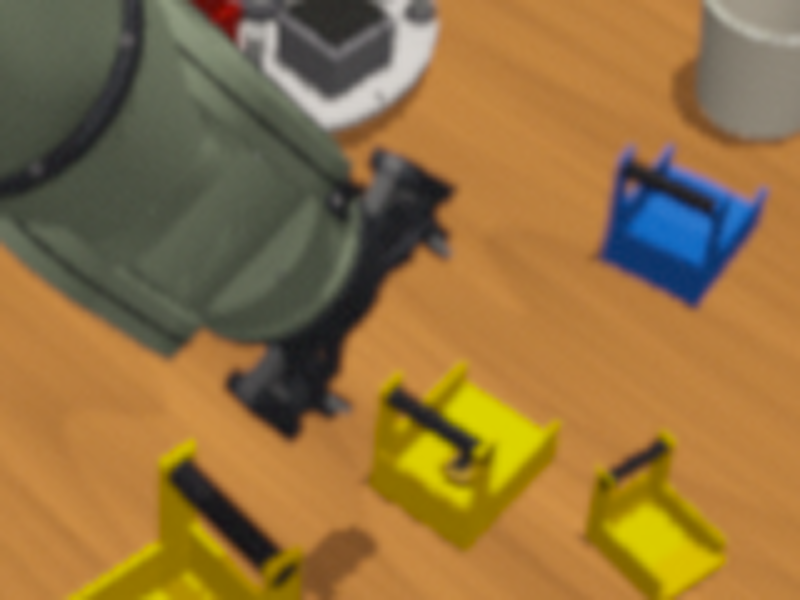

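```bash
cat > kin2.py <<'E'
from h import *
SG=np.array([-1,1,-1,1,-1,1,-1])
def fk(q,x):
    Rm=np.eye(3);p=np.array([0,0,x[0]]); q=np.array(q)*SG
    ax="zyzyzyz"
    for i in range(7):
        Rm=Rm@R.from_euler(ax[i],q[i]).as_matrix()
        if i==0: p=p+Rm@[x[5],0,0]
        if i==2: p=p+Rm@[x[6],0,x[1]]
        if i==3: p=p+Rm@[x[7],0,0]
        if i==4: p=p+Rm@[0,0,x[2]]
        if i==5: p=p+Rm@[x[8],0,0]
    p=p+Rm@[0,0,x[3]]
    return p,Rm@R.from_euler("z",x[4]).as_matrix()
def load():
    D=[json.loads(l) for l in open("log.jsonl")]
    return [(d["joint_positions"],np.array(d["tcp_pos"]),rot(d["tcp_rot"])) for d in D]
def fitk(D=None):
    D=D or load()
    def f(x):
        r=[]
        for q,p,Rm in D:
            a,b=fk(q,x); r+=[(a-p)/1,((b-Rm)*200).ravel()]
        return np.r_[np.concatenate(r),.01*x[5:9]]
    o=least_squares(f,[340,400,400,250,np.pi,0,0,0,0]); return o.x,np.sqrt(np.mean(o.fun**2)),f(o.x)
LO=np.array([-2.71,-.32,-1.57,0,-1.46,0,-2.83]);HI=np.array([2.71,2.16,1.52,2.45,4.6,2.02,2.83])
def ik(x,p,Rm,q0,clamp=True):
    f=lambda q: np.r_[(fk(q,x)[0]-p)/100,(R.from_matrix(Rm.T@fk(q,x)[1])).as_rotvec(),.01*(q-q0)]
    o=least_squares(f,np.clip(q0,LO+1e-3,HI-1e-3),bounds=(LO,HI)); e=f(o.x); return o.x,np.linalg.norm(e[:3])*100,np.degrees(np.linalg.norm(e[3:6]))
if __name__=="__main__":
    x,e,r=fitk(); print(x.round(2),e,)
E
python3 kin2.py
```

```text
[249.17 489.22 275.66 224.18   3.14  94.07  26.56 -11.74  95.17] 3.3376466579579316
```

Run:
```python
from kin2 import *
x,e,r=fitk(); 
for (q,p,Rm) in load():
    a,b=fk(q,x); print((a-p).round(1),np.degrees(R.from_matrix(Rm.T@b).as_rotvec()).round(2),np.round(q,3))
```

```text
[-29.7   2.9  -2. ] [0. 0. 0.] [-1.249  0.707 -0.028  1.485  0.022  0.951 -0.076]
[ 3.  -1.4  1.9] [-0.  0.  0.] [ 0.2    0.64  -0.259  1.812  0.234  0.719  1.418]
[ 3.1 -1.2  2. ] [ 0.  0. -0.] [ 0.2    0.641 -0.258  1.812  0.234  0.72   1.416]
[ 3.4 -3.6  0.5] [0. 0. 0.] [ 0.142  0.825 -0.171  1.926  0.315  0.415  1.341]
[ 3.4 -3.6  0.5] [0. 0. 0.] [ 0.142  0.825 -0.171  1.926  0.315  0.415  1.341]
[-1.9  7.   0.1] [ 0.  0. -0.] [-0.193  0.838 -0.126  1.872  0.219  0.444  1.128]
[-1.8  7.   0.1] [-0.  0.  0.] [-0.194  0.838 -0.126  1.872  0.219  0.444  1.128]
[ 1.8  5.6 -8.9] [-0.  0.  0.] [ 0.999  0.505 -0.426  2.132 -0.344  0.374  1.703]
[-3.5  3.1  5.7] [ 0.  0. -0.] [ 1.607  0.687 -0.808  2.246 -0.682  0.093  1.762]
```

```bash
cat > kin3.py <<'E'
from kin2 import *
def Rs(q):
    q=np.array(q)*SG; Rm=np.eye(3); out=[Rm]
    for i,a in enumerate("zyzyzyz"): Rm=Rm@R.from_euler(a,q[i]).as_matrix(); out.append(Rm)
    return out
def fito(lam=1e-3):
    D=load(); A=[];b=[]
    for q,p,_ in D: A.append(np.hstack(Rs(q))); b.append(p)
    A=np.vstack(A);b=np.concatenate(b)
    x0=np.zeros(24)
    x0[2]=340;x0[11]=400;x0[17]=400;x0[23]=250
    w=np.ones(24); 
    y=np.linalg.solve(A.T@A+lam*np.diag(w),A.T@(b-A@x0)); return x0+y,(A@(x0+y)-b).reshape(-1,3)
def fk3(q,x):
    r=Rs(q); return np.hstack(r)@x, r[-1]@np.diag([-1,-1,1.])
def ik3(x,p,Rm,q0,reg=.01):
    def f(q):
        a,b=fk3(q,x); return np.r_[(a-p)/100,R.from_matrix(Rm.T@b).as_rotvec(),reg*(q-q0)]
    o=least_squares(f,np.clip(q0,LO+1e-3,HI-1e-3),bounds=(LO,HI)); e=f(o.x); return o.x,np.linalg.norm(e[:3])*100,np.degrees(np.linalg.norm(e[3:6]))
if __name__=="__main__":
    x,r=fito(); print(x.reshape(-1,3).round(1).tolist()); print(r.round(1).tolist())
E
python3 kin3.py
```

```text
[[1.4, -0.3, 323.0], [-0.2, -5.1, -17.0], [1.1, -5.1, 57.1], [2.4, -10.8, 457.1], [-7.5, -10.8, -56.5], [4.2, -0.1, 343.5], [-1.0, -0.1, 24.5], [-1.1, 1.6, 274.5]]
[[0.1, -0.0, 0.1], [0.0, 0.1, -0.0], [0.0, 0.1, -0.0], [-0.0, -0.2, -0.1], [-0.0, -0.2, -0.1], [-0.1, 0.1, 0.1], [-0.1, 0.1, 0.1], [0.2, -0.2, -0.1], [-0.1, 0.1, 0.1]]
```

```bash
cat > ev.py <<'E'
from kin3 import *
x,_=fito()
F=np.array([648.6,16.0])
def pour(yaw,t,L0,zl,g):
    """scoop yaw deg, scoop tilt t, lip at L0 along scoop x from funnel centre at height zl; g: grip tilt. returns TCP pos,R"""
    c=np.array([np.cos(np.radians(yaw)),np.sin(np.radians(yaw)),0]); tr=np.radians(t)
    lx=83*np.cos(tr)-66*np.sin(tr); lz=-83*np.sin(tr)-66*np.cos(tr)
    h=np.r_[F,zl-lz]+c*(L0-lx)
    Rt=Rdown(yaw,g-t); return h+19*Rt[:,2],Rt
if __name__=="__main__":
    q0=np.array(load()[-1][0])
    for g in(0,10,20,30):
        Rt=Rdown(5.3,g); h=np.array([355.4,-332.3,80]); q,ep,er=ik3(x,h+19*Rt[:,2],Rt,q0); print("grasp",g,q.round(2),round(ep,1),round(er,1))
        q1,ep,er=ik3(x,h+19*Rt[:,2]+[0,0,150],Rt,q); print("  lift",q1.round(2),round(ep,1),round(er,1))
        for yaw in(60,90,120,-60,-90):
            qq=q
            for t in(0,30,60,80):
                p,Rr=pour(yaw,t,-15,176,g); qq,ep,er=ik3(x,p,Rr,qq); 
            print("   ",yaw,t,qq.round(2),round(ep,1),round(er,1))
E
python3 ev.py
```

```text
grasp 0 [ 0.59  0.89  0.19  1.97 -0.47  0.32  1.26] 0.0 0.0
  lift [ 0.49  0.63  0.36  1.84 -0.32  0.73  1.12] 0.0 0.0
    60 80 [-0.54  1.55  1.42  0.36 -0.1   2.02  1.38] 8.0 13.9
    90 80 [-0.72  1.32  0.72  0.95  0.59  1.56  1.1 ] 0.0 0.0
    120 80 [-1.06  1.38  1.21  1.69  0.49  0.5   1.11] 0.0 0.0
    -60 80 [ 0.44  1.47 -1.17  0.33 -0.17  2.02 -1.4 ] 6.3 10.9
    -90 80 [ 0.33  1.2   0.17  1.05 -1.3   1.85 -0.79] 0.0 0.0
grasp 10 [ 0.82  0.87 -0.08  2.08 -0.7   0.11  1.55] 0.0 0.0
  lift [ 0.65  0.58  0.21  1.95 -0.48  0.56  1.31] 0.0 0.0
    60 80 [-0.52  1.46  1.25  0.35 -0.11  2.02  1.28] 6.9 11.9
    90 80 [-0.69  1.23  0.62  0.97  0.55  1.52  1.1 ] 0.0 0.0
    120 80 [-1.01  1.22  1.09  1.67  0.47  0.52  1.21] 0.0 0.0
    -60 80 [ 0.4   1.39 -0.97  0.32 -0.19  2.02 -1.3 ] 5.2 9.1
    -90 80 [ 0.27  1.14  0.3   1.06 -1.27  1.81 -0.79] 0.0 0.0
grasp 20 [ 1.06  0.9  -0.37  2.11 -0.41  0.    1.36] 1.0 2.8
  lift [ 1.01  0.57 -0.26  2.04 -0.39  0.35  1.25] 0.0 0.0
    60 80 [-0.48  1.39  1.08  0.34 -0.11  2.02  1.19] 5.2 9.0
    90 80 [-0.55  1.1   0.22  0.99  0.73  1.59  0.98] 0.0 0.0
    120 80 [-0.77  0.93  0.49  1.64  0.97  0.84  0.88] 0.0 0.0
    -60 80 [ 0.35  1.33 -0.76  0.32 -0.21  2.02 -1.22] 3.7 6.4
    -90 80 [ 0.28  1.06  0.18  1.08 -1.07  1.64 -0.87] 0.0 0.0
grasp 30 [ 1.27  0.98 -0.57  2.11 -0.28  0.    1.36] 2.5 7.2
  lift [ 1.32  0.64 -0.63  2.13 -0.35  0.15  1.28] 0.0 0.0
    60 80 [-0.43  1.33  0.91  0.32 -0.12  2.02  1.11] 3.2 5.5
    90 80 [-0.43  1.02 -0.02  1.01  0.78  1.59  0.94] 0.0 0.0
    120 80 [-0.79  0.91  0.68  1.6   0.56  0.68  1.29] 0.0 0.0
    -60 80 [ 0.29  1.27 -0.55  0.31 -0.25  2.02 -1.14] 1.8 3.2
    -90 80 [ 0.25  1.    0.16  1.09 -0.93  1.52 -0.94] 0.0 0.0
```

Run:
```python
from h import *
Rt=Rdown(5.3,0); h=np.array([355.4,-332.3,0])
plan([(h+[0,0,190],Rt),(h+[0,0,61],Rt)],0.0,35,6)
```

```text
[{"travel":[0.005,-0.0,0.008],"dr":[0.0,-5.8,-0.1],"grip":0.0},{"travel":[0.006,-0.0,0.008],"dr":[0.0,-5.8,-0.1],"grip":0.0},{"travel":[0.007,-0.0,0.007],"dr":[0.0,-5.9,-0.1],"grip":0.0},{"travel":[0.008,-0.0,0.006],"dr":[0.0,-5.8,-0.1],"grip":0.0},{"travel":[0.008,-0.001,0.006],"dr":[0.0,-5.9,0.0],"grip":0.0},{"travel":[0.009,-0.0,0.004],"dr":[0.0,-5.8,-0.1],"grip":0.0},{"travel":[-0.0,-0.0,0.032],"dr":[0.0,0.0,0.0],"grip":0.0},{"travel":[-0.0,-0.0,0.032],"dr":[0.0,0.0,0.0],"grip":0.0}]
[{"travel":[-0.0,-0.0,0.033],"dr":[0.0,0.0,0.0],"grip":0.0},{"travel":[-0.0,-0.0,0.032],"dr":[0.0,0.0,0.0],"grip":0.0}]
10 end [ 355.7 -332.6   61.2]
```

Request:
apply_moves --rows '[{"travel": [0.005, 0, 0.008], "dr": [0, -5.8, -0.1], "grip": 0.0}, {"travel": [0.006, 0, 0.008], "dr": [0, -5.8, -0.1], "grip": 0.0}, {"travel": [0.007, 0, 0.007], "dr": [0, -5.9, -0.1], "grip": 0.0}, {"travel": [0.008, 0, 0.006], "dr": [0, -5.8, -0.1], "grip": 0.0}, {"travel": [0.008, -0.001, 0.006], "dr": [0, -5.9, 0], "grip": 0.0}, {"travel": [0.009, 0, 0.004], "dr": [0, -5.8, -0.1], "grip": 0.0}, {"travel": [0, 0, 0], "dr": [0, 0, 0], "grip": 0.0}]'

```text
time_s: 7.6
tcp_pos: [343.6, -328.0, 195.2]
tcp_rot: [-0.014, 0.992, 0.056, 0.109]
wrist_force: [0.4, -0.1, 0.1]
width: 0.998
```

Run:
```python
from h import *
o=log();print(o['tcp_pos'],o['joint_positions'].round(2),rot(o['tcp_rot']).round(3).tolist())
a,W=snap('wrist','w3')
h=np.array([355.4,-332.3,80]); c,s=np.cos(.0925),np.sin(.0925)
print(proj(W,[h,h+[-s*32,c*32,0],h-[-s*32,c*32,0]]).round(0))
```

```text
[ 343.60257631 -328.00014526  195.16164357] [ 0.8   0.59  0.03  2.02 -0.47  0.46  1.34] [[0.97, 0.114, 0.214], [0.108, -0.993, 0.039], [0.217, -0.015, -0.976]]
[[238. 189.]
 [238. 149.]
 [238. 226.]]
```

View pics/w3.png

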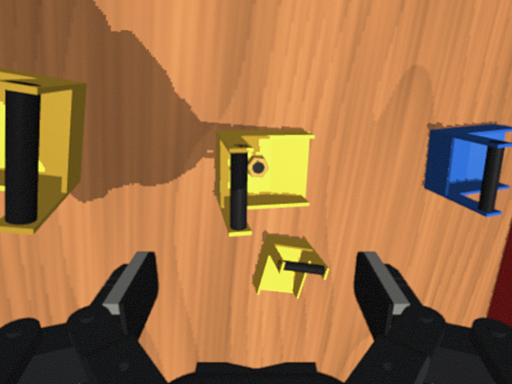

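Run:
```python
from h import *
o=get_obs(); W=cal(camera("wrist"),o)
print(back(W,[[22,90],[22,218]],110).round(0),back(W,[[85,85]],45).round(0))
Rt=Rdown(5.3,0); h=np.array([355.4,-332.3,0])
plan([(h+[0,0,190],Rt),(h+[0,0,61],Rt)],0.0,35,4)
```

```text
[[ 217. -269.  110.]
 [ 211. -348.  110.]] [[ 236. -266.   45.]]
[{"travel":[0.003,0.001,0.002],"dr":[-0.3,-3.2,0.2],"grip":0.0},{"travel":[0.003,0.001,0.002],"dr":[-0.2,-3.2,0.2],"grip":0.0},{"travel":[0.004,0.001,0.001],"dr":[-0.3,-3.1,0.2],"grip":0.0},{"travel":[0.003,0.001,0.002],"dr":[-0.2,-3.2,0.2],"grip":0.0},{"travel":[0.0,0.0,0.032],"dr":[0.0,0.0,0.0],"grip":0.0},{"travel":[0.0,0.0,0.032],"dr":[0.0,0.0,0.0],"grip":0.0},{"travel":[0.0,0.0,0.032],"dr":[0.0,0.0,0.0],"grip":0.0},{"travel":[0.0,0.0,0.033],"dr":[0.0,0.0,0.0],"grip":0.0}]
8 end [ 354.9 -331.9   60.6]
```

Request:
apply_moves --rows '[{"travel": [0.003, 0.001, 0.002], "dr": [-0.3, -3.2, 0.2], "grip": 0.0}, {"travel": [0.003, 0.001, 0.002], "dr": [-0.2, -3.2, 0.2], "grip": 0.0}, {"travel": [0.004, 0.001, 0.001], "dr": [-0.3, -3.1, 0.2], "grip": 0.0}, {"travel": [0.003, 0.001, 0.002], "dr": [-0.2, -3.2, 0.2], "grip": 0.0}, {"travel": [0, 0, 0.02], "dr": [0, 0, 0], "grip": 0.0}]'

```text
time_s: 8.2
tcp_pos: [355.3, -333.2, 170.0]
tcp_rot: [0.0, 0.999, 0.045, -0.0]
wrist_force: [0.8, -0.7, -0.9]
width: 0.998
```

Run:
```python
from h import *
Rt=Rdown(5.3,0); h=np.array([355.4,-332.3,0])
plan([(h+[0,0,61],Rt)],0.0,25,4)
```

```text
[{"travel":[0.0,-0.0,0.022],"dr":[0.0,0.0,0.0],"grip":0.0},{"travel":[0.0,-0.0,0.022],"dr":[0.0,0.0,0.0],"grip":0.0},{"travel":[0.0,-0.0,0.022],"dr":[0.0,0.0,0.0],"grip":0.0},{"travel":[0.0,-0.0,0.022],"dr":[0.0,0.0,-0.1],"grip":0.0},{"travel":[0.0,-0.001,0.021],"dr":[0.0,0.0,0.0],"grip":0.0}]
5 end [ 355.2 -332.3   61. ]
```

Request:
apply_moves --rows '[{"travel": [0, 0, 0.022], "dr": [0, 0, 0], "grip": 0.0}, {"travel": [0, 0, 0.022], "dr": [0, 0, 0], "grip": 0.0}, {"travel": [0, 0, 0.022], "dr": [0, 0, 0], "grip": 0.0}, {"travel": [0, 0, 0.022], "dr": [0, 0, 0], "grip": 0.0}, {"travel": [0, -0.001, 0.021], "dr": [0, 0, 0], "grip": 0.0}]'

```text
time_s: 8.7
tcp_pos: [352.9, -332.3, 59.6]
tcp_rot: [-0.001, 0.999, 0.043, -0.0]
wrist_force: [0.6, 0.3, -0.4]
width: 1.0
```

Request:
apply_moves --rows '[{"travel": [0, 0, 0], "dr": [0, 0, 0], "grip": 1.0}, {"travel": [0, 0, 0], "dr": [0, 0, 0], "grip": 1.0}, {"travel": [0, 0, 0], "dr": [0, 0, 0], "grip": 1.0}, {"travel": [0, 0, 0], "dr": [0, 0, 0], "grip": 1.0}, {"travel": [0, 0, 0], "dr": [0, 0, 0], "grip": 1.0}, {"travel": [0, 0, 0], "dr": [0, 0, 0], "grip": 1.0}]' --newtons 40

```text
time_s: 9.3
tcp_pos: [354.4, -331.9, 61.0]
tcp_rot: [-0.0, 0.999, 0.045, -0.0]
wrist_force: [1.0, 1.2, 8.4]
width: 0.146
```

Request:
apply_moves --rows '[{"travel": [0, 0, 0], "dr": [0, 0, 0], "grip": 1.0}, {"travel": [0, 0, -0.005], "dr": [0, 0, 0], "grip": 1.0}, {"travel": [0, 0, -0.015], "dr": [0, 0, 0], "grip": 1.0}, {"travel": [0, 0, -0.02], "dr": [0, 0, 0], "grip": 1.0}]' --newtons 100

```text
time_s: 9.7
tcp_pos: [353.7, -331.5, 100.6]
tcp_rot: [-0.001, 0.999, 0.044, -0.001]
wrist_force: [-0.9, 0.4, -0.9]
width: 0.131
```

Run:
```python
from h import *
o=log();print(o['tcp_pos'],o['joint_positions'].round(2),o['width'],o["wrist_force"])
snap('wrist','w4'); a,A=snap('side','s5'); crop(a,250,200,160,120,'s5c',5)
```

```text
[ 353.70410241 -331.49211111  100.64377947] [ 0.57  0.81  0.21  1.95 -0.37  0.42  1.15] 0.1306440505641045 [-0.8601046   0.42814281 -0.91913807]
```

View pics/s5c.png

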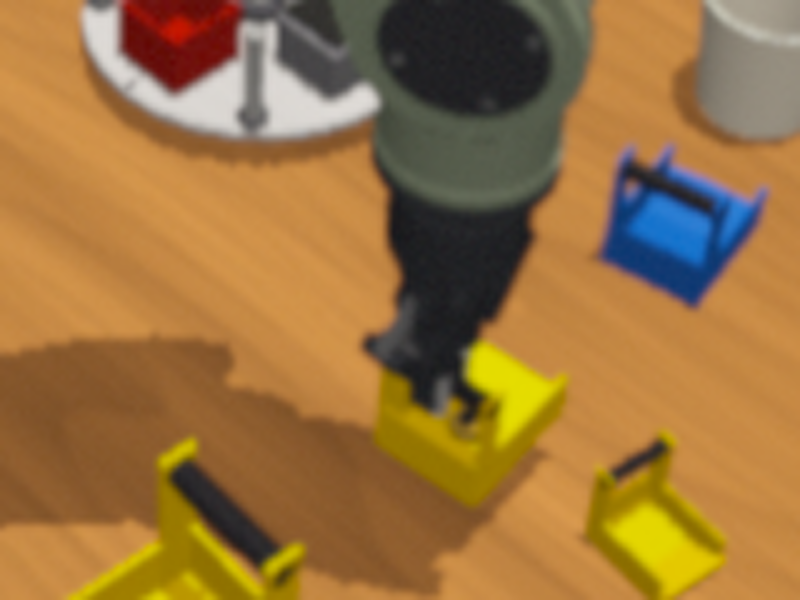

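View pics/w4.png

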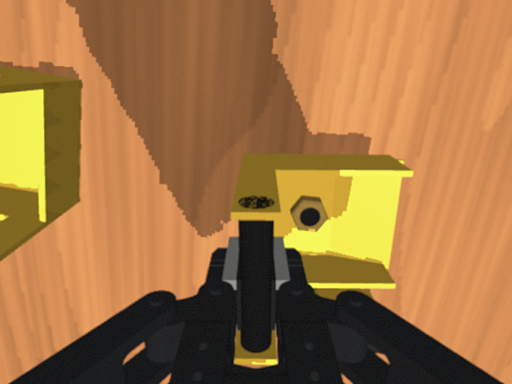

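```bash
cat > path.py <<'E'
from ev import *
def chk(wps,q,n=6,verbose=True):
    from scipy.spatial.transform import Slerp
    o=get_obs(); p0=np.array(o["tcp_pos"]);R0=rot(o["tcp_rot"])
    for p,Rt in wps:
        p=np.array(p,float);Rt=R0 if Rt is None else Rt
        rv=R.from_matrix(R0.T@Rt).as_rotvec()
        for i in range(1,n+1):
            q,ep,er=ik3(x,p0+(p-p0)*i/n,R0@R.from_rotvec(rv*i/n).as_matrix(),q,1e-3)
        if verbose: print(p.round(0),q.round(2),round(ep,1),round(er,1))
        p0,R0=p,Rt
    return q
E
python3 - <<'E'
from path import *
q0=np.array(get_obs()["joint_positions"])
for yaw in(95,105,115,125):
    print(yaw)
    w=[((354,-331,270),None),((480,-180,270),Rdown(45))]+[pour(yaw,t,-15,176 if t>0 else 200,0) for t in(0,20,40,55,65,78)]
    chk(w,q0)
E
```

```text
95
[ 354. -331.  270.] [ 0.47  0.55  0.36  1.75 -0.24  0.89  1.03] 0.0 0.0
[ 480. -180.  270.] [ 0.2   0.57  0.17  1.65 -0.12  0.93  1.2 ] 0.0 0.0
[657. -82. 247.] [ 0.1   0.85 -0.06  1.07  0.05  1.22  1.7 ] 0.0 0.0
[655. -61. 249.] [-0.18  0.84  0.14  1.18  0.27  1.14  1.46] 0.0 0.0
[653. -32. 265.] [-0.43  0.91  0.33  1.2   0.47  1.2   1.24] 0.0 0.0
[651.  -8. 271.] [-0.59  1.02  0.45  1.18  0.58  1.29  1.11] 0.0 0.0
[649.   9. 271.] [-0.66  1.11  0.51  1.15  0.64  1.36  1.05] 0.0 0.0
[647.  30. 267.] [-0.73  1.24  0.59  1.1   0.71  1.46  0.99] 0.0 0.0
105
[ 354. -331.  270.] [ 0.47  0.55  0.36  1.75 -0.24  0.89  1.03] 0.0 0.0
[ 480. -180.  270.] [ 0.2   0.57  0.17  1.65 -0.12  0.93  1.2 ] 0.0 0.0
[674. -79. 247.] [ 0.1   0.89 -0.1   0.99  0.08  1.27  1.85] 0.0 0.0
[669. -58. 249.] [-0.16  0.83  0.1   1.2   0.31  1.07  1.6 ] 0.0 0.0
[661. -31. 265.] [-0.45  0.86  0.32  1.31  0.53  1.04  1.31] 0.0 0.0
[655.  -7. 271.] [-0.63  0.96  0.47  1.36  0.67  1.07  1.11] 0.0 0.0
[651.   9. 271.] [-0.73  1.05  0.55  1.37  0.74  1.12  1.  ] 0.0 0.0
[645.  29. 267.] [-0.82  1.19  0.64  1.35  0.8
[... 446 characters left out ...]

[652.   9. 271.] [-0.8   1.01  0.64  1.56  0.85  0.86  0.94] 0.0 0.0
[643.  28. 267.] [-0.91  1.17  0.75  1.58  0.91  0.92  0.78] 0.0 0.0
125
[ 354. -331.  270.] [ 0.47  0.55  0.36  1.75 -0.24  0.89  1.03] 0.0 0.0
[ 480. -180.  270.] [ 0.2   0.57  0.17  1.65 -0.12  0.93  1.2 ] 0.0 0.0
[705. -64. 247.] [ 0.1   0.96 -0.17  0.81  0.14  1.38  2.15] 0.0 0.0
[693. -47. 249.] [-0.12  0.81  0.01  1.24  0.37  0.95  1.88] 0.0 0.0
[676. -24. 265.] [-0.46  0.79  0.34  1.52  0.66  0.7   1.45] 0.0 0.0
[662.  -4. 271.] [-0.74  0.9   0.65  1.68  0.87  0.58  1.09] 0.0 0.0
[653.  10. 271.] [-0.89  1.03  0.82  1.75  0.97  0.53  0.86] 0.0 0.0
[641.  27. 267.] [-1.02  1.24  0.99  1.8   1.04  0.53  0.62] 0.0 0.0
```

Run:
```python
from path import *
p,Rt=pour(105,0,-15,200,0)
plan([((354,-331,250),None),((480,-200,270),Rdown(50)),(p,Rt)],1.0,38,5)
```

```text
[{"travel":[-0.0,-0.0,-0.037],"dr":[0.0,0.0,0.0],"grip":1.0},{"travel":[-0.0,-0.0,-0.037],"dr":[0.0,0.0,0.0],"grip":1.0},{"travel":[-0.0,-0.001,-0.037],"dr":[0.0,0.0,0.0],"grip":1.0},{"travel":[-0.0,-0.0,-0.037],"dr":[0.0,0.0,0.0],"grip":1.0},{"travel":[0.015,-0.013,-0.002],"dr":[0.0,0.0,-5.0],"grip":1.0},{"travel":[0.016,-0.012,-0.002],"dr":[0.0,0.0,-5.0],"grip":1.0},{"travel":[0.017,-0.01,-0.002],"dr":[0.0,0.0,-5.0],"grip":1.0},{"travel":[0.018,-0.009,-0.002],"dr":[0.0,0.0,-5.0],"grip":1.0}]
[{"travel":[0.019,-0.007,-0.002],"dr":[0.0,0.0,-5.0],"grip":1.0},{"travel":[0.02,-0.006,-0.002],"dr":[0.0,0.0,-5.0],"grip":1.0},{"travel":[0.02,-0.004,-0.003],"dr":[0.0,0.0,-5.0],"grip":1.0},{"travel":[0.02,-0.002,-0.002],"dr":[0.0,0.0,-5.0],"grip":1.0},{"travel":[0.02,-0.0,-0.003],"dr":[0.1,0.0,-4.9],"grip":1.0},{"travel":[0.02,0.006,0.002],"dr":[0.0,0.0,-5.0],"grip":1.0},{"travel":[0.019,0.008,0.002],"dr":[0.0,0.0,-5.0],"grip":1.0},{"travel":[0.018,0.01,0.002],"dr":[0.0,0.0,-5.0],"grip":1.0}]
[{"travel":[0.018,0.011,0.002],"dr":[0.0,0.0,-5.0],"grip":1.0},{"travel":[0.016,0.013,0.002],"dr":[0.0,0.0,-5.0],"grip":1.0},{"travel":[0.015,0.014,0.002],"dr":[0.0,0.0,-5.0],"grip":1.0},{"travel":[0.014,0.016,0.002],"dr":[0.0,0.0,-5.0],"grip":1.0},{"travel":[0.013,0.017,0.002],"dr":[0.0,0.0,-5.0],"grip":1.0},{"travel":[0.011,0.017,0.002],"dr":[0.0,0.0,-5.0],"grip":1.0},{"travel":[0.01,0.019,0.003],"dr":[0.0,0.0,-5.0],"grip":1.0},{"travel":[0.007,0.019,0.002],"dr":[0.0,0.0,-5.0],"grip":1.0}]
24 end [674.2 -79.  247.1]
```

Request:
apply_moves --rows '[{"travel": [0, 0, -0.037], "dr": [0, 0, 0], "grip": 1.0}, {"travel": [0, 0, -0.037], "dr": [0, 0, 0], "grip": 1.0}, {"travel": [0, -0.001, -0.037], "dr": [0, 0, 0], "grip": 1.0}, {"travel": [0, 0, -0.037], "dr": [0, 0, 0], "grip": 1.0}, {"travel": [0.015, -0.013, -0.002], "dr": [0, 0, -5.0], "grip": 1.0}, {"travel": [0.016, -0.012, -0.002], "dr": [0, 0, -5.0], "grip": 1.0}, {"travel": [0.017, -0.01, -0.002], "dr": [0, 0, -5.0], "grip": 1.0}, {"travel": [0.018, -0.009, -0.002], "dr": [0, 0, -5.0], "grip": 1.0}]'

```text
time_s: 10.6
tcp_pos: [410.3, -271.6, 255.4]
tcp_rot: [-0.001, 0.975, 0.221, -0.001]
wrist_force: [-0.6, -0.7, -1.9]
width: 0.132
```

Request:
apply_moves --rows '[{"travel": [0.019, -0.007, -0.002], "dr": [0, 0, -5.0], "grip": 1.0}, {"travel": [0.02, -0.006, -0.002], "dr": [0, 0, -5.0], "grip": 1.0}, {"travel": [0.02, -0.004, -0.003], "dr": [0, 0, -5.0], "grip": 1.0}, {"travel": [0.02, -0.002, -0.002], "dr": [0, 0, -5.0], "grip": 1.0}, {"travel": [0.02, 0, -0.003], "dr": [0, 0, -5.0], "grip": 1.0}, {"travel": [0.02, 0.006, 0.002], "dr": [0, 0, -5.0], "grip": 1.0}, {"travel": [0.019, 0.008, 0.002], "dr": [0, 0, -5.0], "grip": 1.0}, {"travel": [0.018, 0.01, 0.002], "dr": [0, 0, -5.0], "grip": 1.0}]'

```text
time_s: 11.4
tcp_pos: [533.7, -165.8, 262.2]
tcp_rot: [-0.001, 0.841, 0.541, -0.0]
wrist_force: [0.4, 0.3, -1.1]
width: 0.13
```

Request:
apply_moves --rows '[{"travel": [0.018, 0.011, 0.002], "dr": [0, 0, -5.0], "grip": 1.0}, {"travel": [0.016, 0.013, 0.002], "dr": [0, 0, -5.0], "grip": 1.0}, {"travel": [0.015, 0.014, 0.002], "dr": [0, 0, -5.0], "grip": 1.0}, {"travel": [0.014, 0.016, 0.002], "dr": [0, 0, -5.0], "grip": 1.0}, {"travel": [0.013, 0.017, 0.002], "dr": [0, 0, -5.0], "grip": 1.0}, {"travel": [0.011, 0.017, 0.002], "dr": [0, 0, -5.0], "grip": 1.0}, {"travel": [0.01, 0.019, 0.003], "dr": [0, 0, -5.0], "grip": 1.0}, {"travel": [0.007, 0.019, 0.002], "dr": [0, 0, -5.0], "grip": 1.0}]'

```text
time_s: 12.2
tcp_pos: [674.7, -77.0, 244.8]
tcp_rot: [-0.001, 0.605, 0.796, -0.0]
wrist_force: [-0.2, -0.2, -1.5]
width: 0.131
```

Run:
```python
from path import *
o=log();print(o['tcp_pos'],o['joint_positions'].round(2),o['width'],rot(o["tcp_rot"])[:,0])
a,A=snap('scene','s6'); crop(a,180,160,160,120,'s6c',5)
a,A=snap('side','s7'); crop(a,240,80,180,135,'s7c',4.4)
plan([pour(105,t,-15,zl,0) for t,zl in((10,195),(20,185),(30,178),(40,178),(47,178))],1.0,15,5)
```

```text
[674.69641899 -77.00387578 244.84576036] [ 0.11  0.88 -0.11  1.    0.08  1.27  1.85] 0.13079825952439383 [-0.26680197  0.96375021  0.00149927]
[{"travel":[0.002,-0.001,-0.004],"dr":[0.0,-3.4,0.2],"grip":1.0},{"travel":[0.002,-0.0,-0.004],"dr":[0.0,-3.4,0.2],"grip":1.0},{"travel":[0.002,-0.001,-0.004],"dr":[0.0,-3.4,0.2],"grip":1.0},{"travel":[0.006,0.0,-0.002],"dr":[0.0,-5.0,0.0],"grip":1.0},{"travel":[0.005,0.0,-0.003],"dr":[0.0,-5.0,0.0],"grip":1.0},{"travel":[0.006,0.0,-0.003],"dr":[0.0,-5.0,0.0],"grip":1.0},{"travel":[0.006,0.0,-0.004],"dr":[-0.1,-5.0,0.0],"grip":1.0},{"travel":[0.005,0.0,-0.007],"dr":[0.0,-5.0,0.0],"grip":1.0}]
[{"travel":[0.003,0.0,-0.007],"dr":[0.0,-5.0,0.0],"grip":1.0},{"travel":[0.003,0.0,-0.005],"dr":[0.0,-3.5,0.0],"grip":1.0},{"travel":[0.003,0.0,-0.005],"dr":[0.0,-3.5,0.0],"grip":1.0}]
11 end [658.2 -20.5 270.9]
```

View pics/s6c.png

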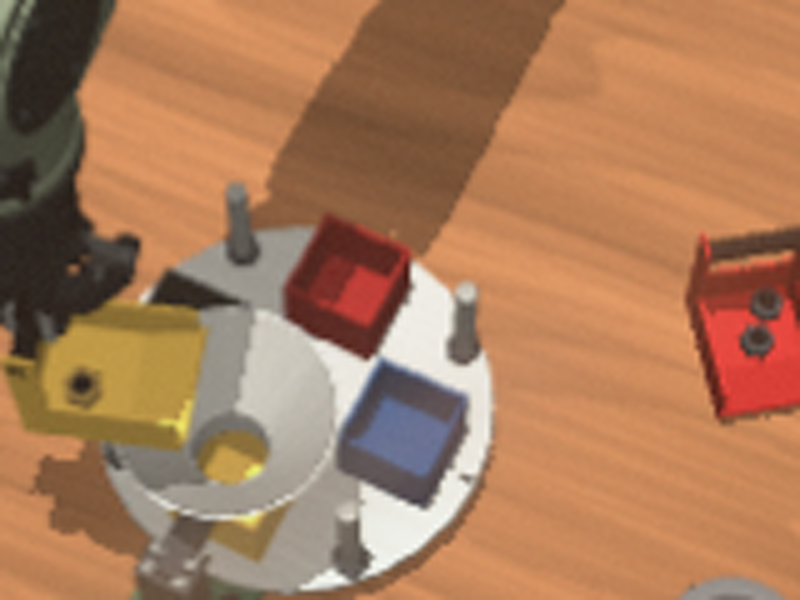

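View pics/s7c.png

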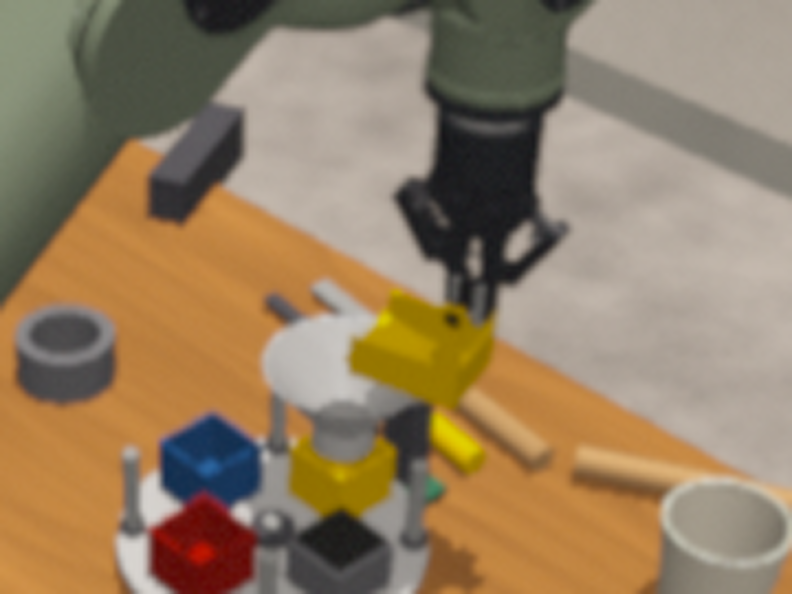

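Request:
apply_moves --rows '[{"travel": [0.002, 0, -0.004], "dr": [0, -3.4, 0.2], "grip": 1.0}, {"travel": [0.002, 0, -0.004], "dr": [0, -3.4, 0.2], "grip": 1.0}, {"travel": [0.002, -0.001, -0.004], "dr": [0, -3.4, 0.2], "grip": 1.0}, {"travel": [0.006, 0, -0.002], "dr": [0, -5.0, 0], "grip": 1.0}, {"travel": [0.005, 0, -0.003], "dr": [0, -5.0, 0], "grip": 1.0}, {"travel": [0.006, 0, -0.003], "dr": [0, -5.0, 0], "grip": 1.0}, {"travel": [0.006, 0, -0.004], "dr": [0, -5.0, 0], "grip": 1.0}, {"travel": [0.005, 0, -0.007], "dr": [0, -5.0, 0], "grip": 1.0}]'

```text
time_s: 13.1
tcp_pos: [662.6, -39.1, 264.9]
tcp_rot: [0.24, 0.583, 0.754, -0.185]
wrist_force: [1.2, 0.2, -2.8]
width: 0.129
```

Request:
apply_moves --rows '[{"travel": [0.003, 0, -0.007], "dr": [0, -5.0, 0], "grip": 1.0}, {"travel": [0.003, 0, -0.005], "dr": [0, -3.5, 0], "grip": 1.0}, {"travel": [0.003, 0, -0.005], "dr": [0, -3.5, 0], "grip": 1.0}]'

```text
time_s: 13.4
tcp_pos: [658.3, -21.7, 272.3]
tcp_rot: [0.317, 0.56, 0.725, -0.245]
wrist_force: [-0.0, 0.0, -2.7]
width: 0.13
```

Run:
```python
from path import *
o=log();Rm=rot(o["tcp_rot"]);print(o['tcp_pos'],o['joint_positions'].round(2),o['width'],"tilt",np.degrees(np.arccos(-Rm[2,2])), 'tgt',pour(105,47,-15,178,0)[0])
a,A=snap('scene','s8'); crop(a,180,160,160,120,'s8c',5)
a,A=snap('side','s9'); crop(a,240,80,180,135,'s9c',4.4)
plan([pour(105,t,-15,178,0) for t in(55,60,65,70,75,80)],1.0,15,4)
```

```text
[658.26092553 -21.66428268 272.27475724] [-0.54  0.9   0.39  1.34  0.61  1.06  1.21] 0.13014205832309578 tilt 47.257510698397596 tgt [658.23641278 -19.9635821  270.75628016]
[{"travel":[0.004,0.0,-0.006],"dr":[-0.1,-3.9,0.0],"grip":1.0},{"travel":[0.003,0.0,-0.005],"dr":[-0.2,-4.0,-0.1],"grip":1.0},{"travel":[0.002,0.0,-0.004],"dr":[0.0,-2.5,0.0],"grip":1.0},{"travel":[0.002,0.0,-0.003],"dr":[0.0,-2.5,0.0],"grip":1.0},{"travel":[0.002,0.0,-0.004],"dr":[0.0,-2.5,0.0],"grip":1.0},{"travel":[0.002,0.0,-0.004],"dr":[0.0,-2.5,0.0],"grip":1.0},{"travel":[0.002,0.0,-0.003],"dr":[0.0,-2.5,0.0],"grip":1.0},{"travel":[0.003,0.0,-0.004],"dr":[0.0,-2.5,0.0],"grip":1.0}]
[{"travel":[0.002,0.0,-0.003],"dr":[0.0,-2.5,0.0],"grip":1.0},{"travel":[0.002,0.0,-0.004],"dr":[0.0,-2.5,0.0],"grip":1.0},{"travel":[0.002,0.0,-0.003],"dr":[0.0,-2.5,0.0],"grip":1.0},{"travel":[0.002,0.0,-0.004],"dr":[0.0,-2.5,0.0],"grip":1.0}]
12 end [644.2  32.2 268.1]
```

View pics/s8c.png

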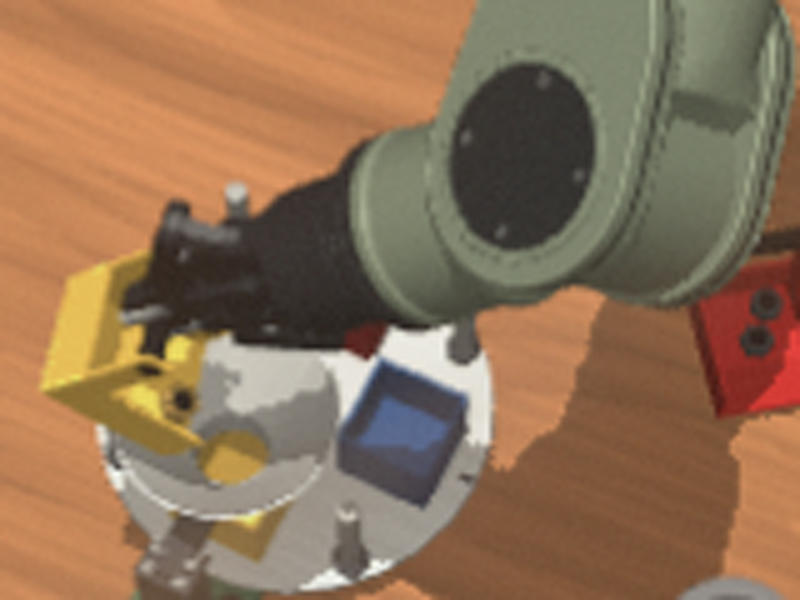

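View pics/s9c.png

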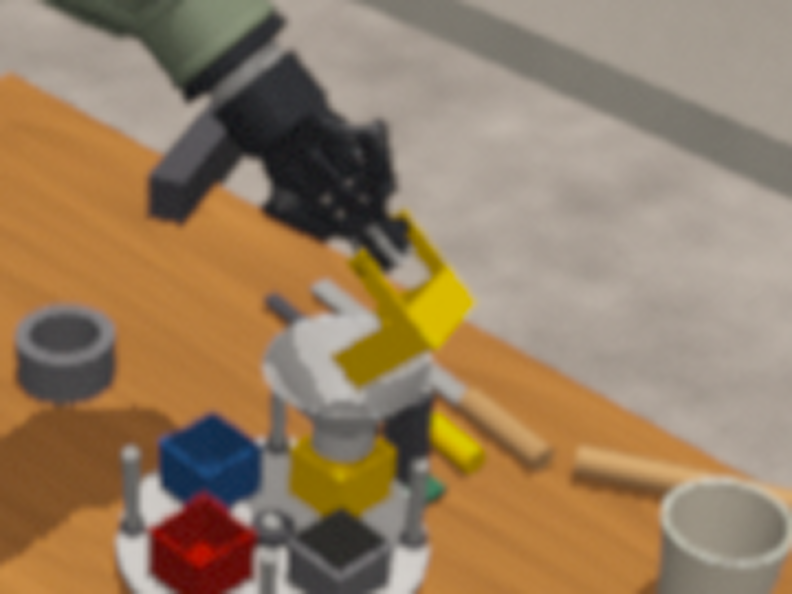

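Request:
apply_moves --rows '[{"travel": [0.004, 0, -0.006], "dr": [0, -3.9, 0], "grip": 1.0}, {"travel": [0.003, 0, -0.005], "dr": [0, -4.0, 0], "grip": 1.0}, {"travel": [0.002, 0, -0.004], "dr": [0, -2.5, 0], "grip": 1.0}, {"travel": [0.002, 0, -0.003], "dr": [0, -2.5, 0], "grip": 1.0}, {"travel": [0.002, 0, -0.004], "dr": [0, -2.5, 0], "grip": 1.0}, {"travel": [0.002, 0, -0.004], "dr": [0, -2.5, 0], "grip": 1.0}, {"travel": [0.002, 0, -0.003], "dr": [0, -2.5, 0], "grip": 1.0}, {"travel": [0.003, 0, -0.004], "dr": [0, -2.5, 0], "grip": 1.0}]'

```text
time_s: 14.3
tcp_pos: [648.7, 14.3, 273.1]
tcp_rot: [0.455, 0.501, 0.647, -0.352]
wrist_force: [0.4, -0.2, -1.3]
width: 0.131
```

Request:
apply_moves --rows '[{"travel": [0.002, 0, -0.003], "dr": [0, -2.5, 0], "grip": 1.0}, {"travel": [0.002, 0, -0.004], "dr": [0, -2.5, 0], "grip": 1.0}, {"travel": [0.002, 0, -0.003], "dr": [0, -2.5, 0], "grip": 1.0}, {"travel": [0.002, 0, -0.004], "dr": [0, -2.5, 0], "grip": 1.0}, {"travel": [0, 0, 0], "dr": [0, 0, 0], "grip": 1.0}, {"travel": [0, 0, 0], "dr": [0, 0, 0], "grip": 1.0}, {"travel": [0, 0, 0], "dr": [0, 0, 0], "grip": 1.0}]'

```text
time_s: 15.0
tcp_pos: [644.9, 28.9, 269.9]
tcp_rot: [0.508, 0.469, 0.605, -0.394]
wrist_force: [-0.2, -0.2, -1.6]
width: 0.134
```

Run:
```python
from path import *
o=log();Rm=rot(o["tcp_rot"]);print(o['tcp_pos'],o['joint_positions'].round(2),o['width'],"tilt",np.degrees(np.arccos(-Rm[2,2])))
a,A=snap('scene','s10'); crop(a,180,160,160,120,'s10c',5)
a,A=snap('side','s11'); crop(a,240,80,180,135,'s11c',4.4)
plan([pour(105,t,-15,178 if t>30 else 200,0) for t in(70,60,50,40,30,15,0)],1.0,15,7)
```

```text
[644.8877922   28.92440427 269.86437043] [-0.82  1.2   0.64  1.34  0.81  1.23  0.88] 0.13429418345458027 tilt 80.01322829017036
[{"travel":[-0.002,0.0,0.006],"dr":[-0.3,5.0,-0.1],"grip":1.0},{"travel":[-0.003,0.0,0.006],"dr":[-0.2,5.0,-0.1],"grip":1.0},{"travel":[-0.003,0.0,0.008],"dr":[0.0,5.0,0.0],"grip":1.0},{"travel":[-0.004,0.0,0.007],"dr":[0.0,5.0,0.0],"grip":1.0},{"travel":[-0.004,0.0,0.007],"dr":[0.0,5.0,0.0],"grip":1.0},{"travel":[-0.004,0.0,0.007],"dr":[0.0,5.0,0.0],"grip":1.0},{"travel":[-0.003,0.0,0.008],"dr":[0.0,5.0,0.0],"grip":1.0},{"travel":[-0.005,0.0,0.007],"dr":[0.0,5.0,0.0],"grip":1.0}]
[{"travel":[-0.01,0.0,-0.001],"dr":[0.0,5.0,0.0],"grip":1.0},{"travel":[-0.011,0.0,-0.001],"dr":[0.0,5.0,0.0],"grip":1.0},{"travel":[-0.003,0.0,0.008],"dr":[0.0,5.0,0.0],"grip":1.0},{"travel":[-0.004,0.0,0.007],"dr":[0.0,5.0,0.0],"grip":1.0},{"travel":[-0.004,0.0,0.007],"dr":[0.0,5.0,0.0],"grip":1.0},{"travel":[-0.003,0.0,0.008],"dr":[0.0,5.0,0.0],"grip":1.0},{"travel":[-0.004,0.0,0.007],"dr":[0.0,5.0,0.0],"grip":1.0},{"travel":[-0.004,0.0,0.007],"dr":[0.0,5.0,0.0],"grip":1.0}]
16 end [673.7 -78.8 247.1]
```

View pics/s10c.png

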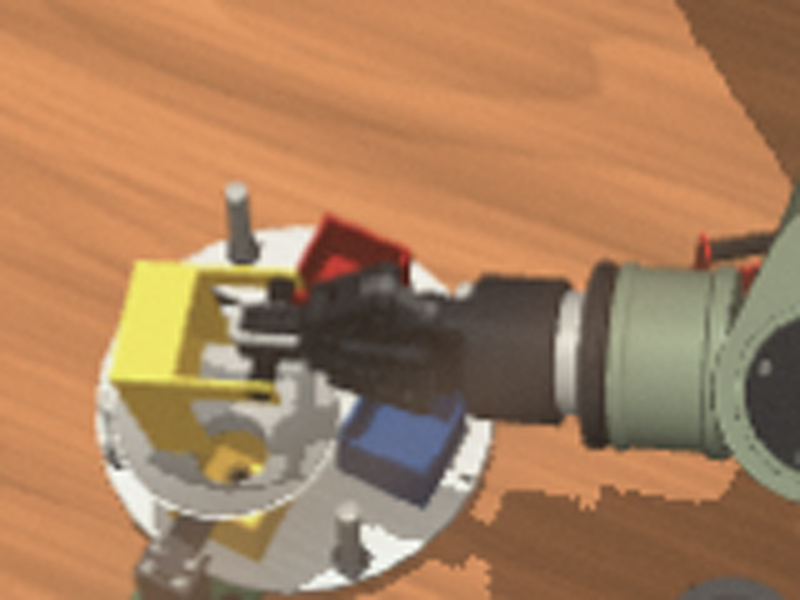

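View pics/s11c.png

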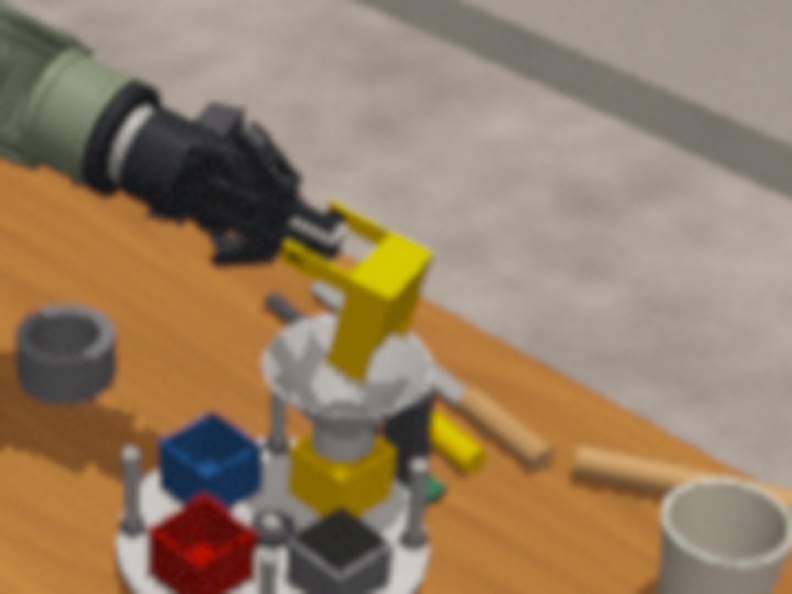

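Request:
apply_moves --rows '[{"travel": [-0.002, 0, 0.006], "dr": [-0.3, 5.0, -0.1], "grip": 1.0}, {"travel": [-0.003, 0, 0.006], "dr": [-0.2, 5.0, -0.1], "grip": 1.0}, {"travel": [-0.003, 0, 0.008], "dr": [0, 5.0, 0], "grip": 1.0}, {"travel": [-0.004, 0, 0.007], "dr": [0, 5.0, 0], "grip": 1.0}, {"travel": [-0.004, 0, 0.007], "dr": [0, 5.0, 0], "grip": 1.0}, {"travel": [-0.004, 0, 0.007], "dr": [0, 5.0, 0], "grip": 1.0}, {"travel": [-0.003, 0, 0.008], "dr": [0, 5.0, 0], "grip": 1.0}, {"travel": [-0.005, 0, 0.007], "dr": [0, 5.0, 0], "grip": 1.0}]'

```text
time_s: 15.9
tcp_pos: [660.8, -31.0, 268.1]
tcp_rot: [0.27, 0.572, 0.746, -0.207]
wrist_force: [-0.6, 0.3, -1.8]
width: 0.132
```

Request:
apply_moves --rows '[{"travel": [-0.01, 0, -0.001], "dr": [0, 5.0, 0], "grip": 1.0}, {"travel": [-0.011, 0, -0.001], "dr": [0, 5.0, 0], "grip": 1.0}, {"travel": [-0.003, 0, 0.008], "dr": [0, 5.0, 0], "grip": 1.0}, {"travel": [-0.004, 0, 0.007], "dr": [0, 5.0, 0], "grip": 1.0}, {"travel": [-0.004, 0, 0.007], "dr": [0, 5.0, 0], "grip": 1.0}, {"travel": [-0.003, 0, 0.008], "dr": [0, 5.0, 0], "grip": 1.0}, {"travel": [-0.004, 0, 0.007], "dr": [0, 5.0, 0], "grip": 1.0}, {"travel": [-0.004, 0, 0.007], "dr": [0, 5.0, 0], "grip": 1.0}]'

```text
time_s: 16.7
tcp_pos: [673.6, -79.4, 247.4]
tcp_rot: [-0.001, 0.609, 0.793, 0.001]
wrist_force: [-0.3, -0.6, -1.0]
width: 0.13
```

Run:
```python
from path import *
o=log();Rm=rot(o["tcp_rot"]);print(o['tcp_pos'],o['joint_positions'].round(2),o['width'],"tilt",np.degrees(np.arccos(-Rm[2,2])))
a,A=snap('scene','s12'); crop(a,180,160,160,120,'s12c',5)
plan([((480,-200,270),Rdown(50)),((354,-331,180),Rdown(5.3))],1.0,38,5)
```

```text
[673.57677933 -79.40112968 247.35464252] [ 0.1   0.88 -0.09  1.    0.07  1.27  1.86] 0.13025594329215187 tilt 0.11965803586313048
[{"travel":[-0.006,-0.02,-0.002],"dr":[0.0,0.0,5.0],"grip":1.0},{"travel":[-0.007,-0.019,-0.002],"dr":[0.0,0.0,5.0],"grip":1.0},{"travel":[-0.009,-0.018,-0.002],"dr":[0.0,0.0,5.0],"grip":1.0},{"travel":[-0.011,-0.018,-0.002],"dr":[0.0,0.0,5.0],"grip":1.0},{"travel":[-0.012,-0.016,-0.002],"dr":[0.0,0.0,5.0],"grip":1.0},{"travel":[-0.014,-0.015,-0.002],"dr":[-0.1,0.0,5.0],"grip":1.0},{"travel":[-0.015,-0.014,-0.002],"dr":[0.0,0.0,4.9],"grip":1.0},{"travel":[-0.016,-0.013,-0.003],"dr":[-0.1,0.0,5.0],"grip":1.0}]
[{"travel":[-0.017,-0.012,-0.002],"dr":[-0.1,-0.1,4.9],"grip":1.0},{"travel":[-0.018,-0.01,-0.003],"dr":[0.0,0.0,5.0],"grip":1.0},{"travel":[-0.019,-0.008,-0.002],"dr":[-0.1,-0.1,4.9],"grip":1.0},{"travel":[-0.02,-0.001,0.01],"dr":[0.0,0.0,5.0],"grip":1.0},{"travel":[-0.02,0.0,0.01],"dr":[0.0,0.0,5.0],"grip":1.0},{"travel":[-0.02,0.002,0.01],"dr":[0.0,0.0,5.0],"grip":1.0},{"travel":[-0.02,0.004,0.01],"dr":[0.0,0.0,5.0],"grip":1.0},{"travel":[-0.019,0.006,0.01],"dr":[0.0,0.0,4.9],"grip":1.0}]
[{"travel":[-0.019,0.007,0.01],"dr":[0.0,0.0,5.0],"grip":1.0},{"travel":[-0.018,0.009,0.01],"dr":[0.0,0.0,4.9],"grip":1.0},{"travel":[-0.018,0.01,0.01],"dr":[0.0,0.0,5.0],"grip":1.0},{"travel":[-0.016,0.012,0.01],"dr":[0.1,0.0,4.9],"grip":1.0}]
20 end [ 354.2 -331.3  179.8]
```

View pics/s12c.png

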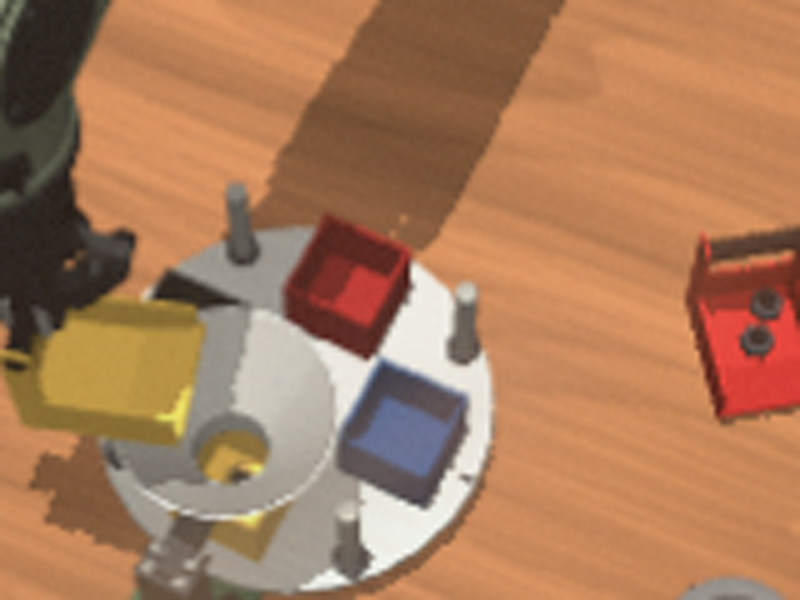

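Request:
apply_moves --rows '[{"travel": [-0.006, -0.02, -0.002], "dr": [0, 0, 5.0], "grip": 1.0}, {"travel": [-0.007, -0.019, -0.002], "dr": [0, 0, 5.0], "grip": 1.0}, {"travel": [-0.009, -0.018, -0.002], "dr": [0, 0, 5.0], "grip": 1.0}, {"travel": [-0.011, -0.018, -0.002], "dr": [0, 0, 5.0], "grip": 1.0}, {"travel": [-0.012, -0.016, -0.002], "dr": [0, 0, 5.0], "grip": 1.0}, {"travel": [-0.014, -0.015, -0.002], "dr": [0, 0, 5.0], "grip": 1.0}, {"travel": [-0.015, -0.014, -0.002], "dr": [0, 0, 5.0], "grip": 1.0}, {"travel": [-0.016, -0.013, -0.003], "dr": [0, 0, 5.0], "grip": 1.0}]'

```text
time_s: 17.55
tcp_pos: [532.9, -165.3, 264.3]
tcp_rot: [0.001, 0.844, 0.536, -0.001]
wrist_force: [-0.9, -0.6, -1.9]
width: 0.128
```

Request:
apply_moves --rows '[{"travel": [-0.017, -0.012, -0.002], "dr": [0, 0, 5.0], "grip": 1.0}, {"travel": [-0.018, -0.01, -0.003], "dr": [0, 0, 5.0], "grip": 1.0}, {"travel": [-0.019, -0.008, -0.002], "dr": [0, 0, 5.0], "grip": 1.0}, {"travel": [-0.02, -0.001, 0.01], "dr": [0, 0, 5.0], "grip": 1.0}, {"travel": [-0.02, 0, 0.01], "dr": [0, 0, 5.0], "grip": 1.0}, {"travel": [-0.02, 0.002, 0.01], "dr": [0, 0, 5.0], "grip": 1.0}, {"travel": [-0.02, 0.004, 0.01], "dr": [0, 0, 5.0], "grip": 1.0}, {"travel": [-0.019, 0.006, 0.01], "dr": [0, 0, 5.0], "grip": 1.0}]'

```text
time_s: 18.35
tcp_pos: [410.5, -269.9, 221.2]
tcp_rot: [0.001, 0.977, 0.215, -0.001]
wrist_force: [-0.0, -0.2, -1.9]
width: 0.128
```

Request:
apply_moves --rows '[{"travel": [-0.019, 0.007, 0.01], "dr": [0, 0, 5.0], "grip": 1.0}, {"travel": [-0.018, 0.009, 0.01], "dr": [0, 0, 5.0], "grip": 1.0}, {"travel": [-0.018, 0.01, 0.01], "dr": [0, 0, 5.0], "grip": 1.0}, {"travel": [-0.016, 0.012, 0.01], "dr": [0, 0, 4.5], "grip": 1.0}, {"travel": [0, 0, 0], "dr": [0, 0, 0], "grip": 1.0}]'

```text
time_s: 18.85
tcp_pos: [352.6, -328.7, 180.8]
tcp_rot: [0.001, 0.999, 0.045, -0.001]
wrist_force: [0.3, -0.1, -2.4]
width: 0.127
```

Run:
```python
from path import *
o=log();Rm=rot(o["tcp_rot"]);print(o['tcp_pos'],o['width'],Rm.round(3).tolist(),o["wrist_force"])
plan([((354.4,-332,66),Rdown(5.3)),((354.4,-332,61.5),Rdown(5.3),2)],1.0,25,5)
snap('side','s13'); snap("wrist","w5")
```

```text
[ 352.62541402 -328.70802175  180.84593816] 0.12743474466992577 [[0.996, 0.09, -0.003], [0.09, -0.996, -0.002], [-0.003, 0.001, -1.0]] [ 0.33632417 -0.14258979 -2.35261068]
[{"travel":[0.0,0.001,0.023],"dr":[0.0,0.0,0.0],"grip":1.0},{"travel":[0.0,0.001,0.023],"dr":[0.0,0.0,0.0],"grip":1.0},{"travel":[0.001,0.0,0.023],"dr":[0.0,0.1,0.0],"grip":1.0},{"travel":[0.0,0.001,0.023],"dr":[0.0,0.0,-0.1],"grip":1.0},{"travel":[0.001,0.0,0.023],"dr":[0.1,0.1,0.0],"grip":1.0},{"travel":[-0.0,0.0,0.002],"dr":[0.0,0.0,0.0],"grip":1.0},{"travel":[-0.0,0.0,0.002],"dr":[0.0,0.0,0.0],"grip":1.0}]
7 end [ 354.7 -331.7   61.8]
```

View pics/s13.png

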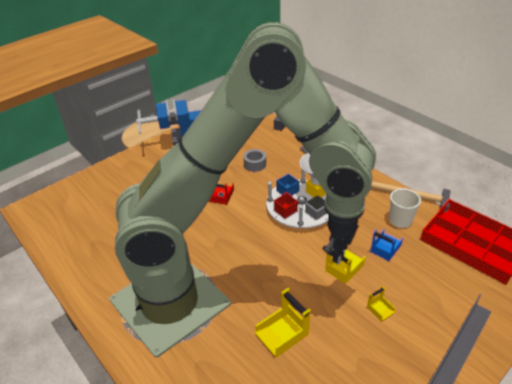

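Request:
apply_moves --rows '[{"travel": [0, 0.001, 0.023], "dr": [0, 0, 0], "grip": 1.0}, {"travel": [0, 0.001, 0.023], "dr": [0, 0, 0], "grip": 1.0}, {"travel": [0.001, 0, 0.023], "dr": [0, 0.1, 0], "grip": 1.0}, {"travel": [0, 0.001, 0.023], "dr": [0, 0, 0], "grip": 1.0}, {"travel": [0.001, 0, 0.02], "dr": [0, 0.1, 0], "grip": 1.0}, {"travel": [0, 0, 0.003], "dr": [0, 0, 0], "grip": 1.0}, {"travel": [0, 0, 0.002], "dr": [0, 0, 0], "grip": 1.0}, {"travel": [0, 0, 0.001], "dr": [0, 0, 0], "grip": 1.0}]' --newtons 50

```text
time_s: 19.75
tcp_pos: [357.6, -330.0, 64.1]
tcp_rot: [0.001, 0.999, 0.049, 0.002]
wrist_force: [0.8, -0.6, -0.7]
width: 0.128
```

Request:
apply_moves --rows '[{"travel": [0, 0, 0.001], "dr": [0, 0, 0], "grip": 1.0}, {"travel": [0, 0, 0.001], "dr": [0, 0, 0], "grip": 1.0}, {"travel": [0, 0, 0], "dr": [0, 0, 0], "grip": 1.0}]' --newtons 30

```text
time_s: 20.05
tcp_pos: [357.3, -329.9, 61.4]
tcp_rot: [0.0, 0.999, 0.048, 0.001]
wrist_force: [-0.2, 0.5, -1.9]
width: 0.134
```

Request:
apply_moves --rows '[{"travel": [0, 0, 0.001], "dr": [0, 0, 0], "grip": 1.0}, {"travel": [0, 0, 0.001], "dr": [0, 0, 0], "grip": 1.0}, {"travel": [0, 0, 0], "dr": [0, 0, 0], "grip": 1.0}]'

```text
time_s: 20.35
tcp_pos: [358.2, -330.1, 60.9]
tcp_rot: [0.001, 0.999, 0.048, 0.003]
wrist_force: [0.7, 6.5, 42.6]
width: 0.127
```

Request:
apply_moves --rows '[{"travel": [0, 0, -0.001], "dr": [0, 0, 0], "grip": 1.0}, {"travel": [0, 0, 0], "dr": [0, 0, 0], "grip": 0.8}, {"travel": [0, 0, 0], "dr": [0, 0, 0], "grip": 0.5}, {"travel": [0, 0, 0], "dr": [0, 0, 0], "grip": 0.1}, {"travel": [0, 0, 0], "dr": [0, 0, 0], "grip": 0.0}, {"travel": [0, 0, 0], "dr": [0, 0, 0], "grip": 0.0}]'

```text
time_s: 20.95
tcp_pos: [357.1, -329.9, 60.1]
tcp_rot: [0.0, 0.999, 0.048, 0.001]
wrist_force: [-0.9, -1.3, -0.8]
width: 0.863
```

Request:
apply_moves --rows '[{"travel": [0, 0, -0.03], "dr": [0, 0, 0], "grip": 0.0}, {"travel": [0, 0, -0.04], "dr": [0, 0, 0], "grip": 0.0}, {"travel": [0, 0, -0.04], "dr": [0, 0, 0], "grip": 0.0}, {"travel": [0, 0, -0.04], "dr": [0, 0, 0], "grip": 0.0}]'

```text
time_s: 21.35
tcp_pos: [356.5, -329.6, 211.8]
tcp_rot: [0.0, 0.999, 0.048, 0.001]
wrist_force: [0.7, 0.4, -0.4]
width: 0.998
```

Run:
```python
from path import *
o=log();print(o['tcp_pos'],o['width'],o["wrist_force"])
a,_=snap('side','s14'); crop(a,250,200,160,120,'s14c',5)
a,_=snap('scene','s15')
plan([((440,-160,250),Rdown(50)),((490,-57,200),Rdown(92))],.45,38,5)
```

```text
[ 356.53385212 -329.62294026  211.84968152] 0.9976597186462458 [ 0.6597772   0.38025409 -0.3731823 ]
[{"travel":[0.011,-0.018,-0.004],"dr":[0.0,0.0,-4.9],"grip":0.45},{"travel":[0.012,-0.017,-0.004],"dr":[0.1,0.0,-4.9],"grip":0.45},{"travel":[0.014,-0.016,-0.004],"dr":[0.0,0.0,-5.0],"grip":0.45},{"travel":[0.015,-0.015,-0.004],"dr":[0.1,0.0,-4.9],"grip":0.45},{"travel":[0.016,-0.013,-0.004],"dr":[0.1,0.0,-5.0],"grip":0.45},{"travel":[0.018,-0.012,-0.004],"dr":[0.0,-0.1,-4.9],"grip":0.45},{"travel":[0.018,-0.01,-0.004],"dr":[0.1,0.0,-5.0],"grip":0.45},{"travel":[0.019,-0.008,-0.004],"dr":[0.0,-0.1,-4.9],"grip":0.45}]
[{"travel":[0.021,-0.007,-0.004],"dr":[0.1,0.0,-5.0],"grip":0.45},{"travel":[0.012,-0.003,0.006],"dr":[0.0,0.0,-4.7],"grip":0.45},{"travel":[0.013,-0.002,0.006],"dr":[0.0,0.0,-4.7],"grip":0.45},{"travel":[0.013,-0.001,0.005],"dr":[0.0,0.0,-4.7],"grip":0.45},{"travel":[0.013,-0.0,0.006],"dr":[0.0,0.0,-4.6],"grip":0.45},{"travel":[0.012,0.001,0.005],"dr":[0.0,0.0,-4.7],"grip":0.45},{"travel":[0.012,0.002,0.006],"dr":[0.0,0.0,-4.6],"grip":0.45},{"travel":[0.012,0.003,0.005],"dr":[0.0,0.0,-4.7],"grip":0.45}]
[{"travel":[0.012,0.004,0.006],"dr":[0.0,0.0,-4.6],"grip":0.45},{"travel":[0.012,0.005,0.005],"dr":[0.0,0.0,-4.7],"grip":0.45}]
18 end [490.1 -57.4 200.4]
```

View pics/s14c.png

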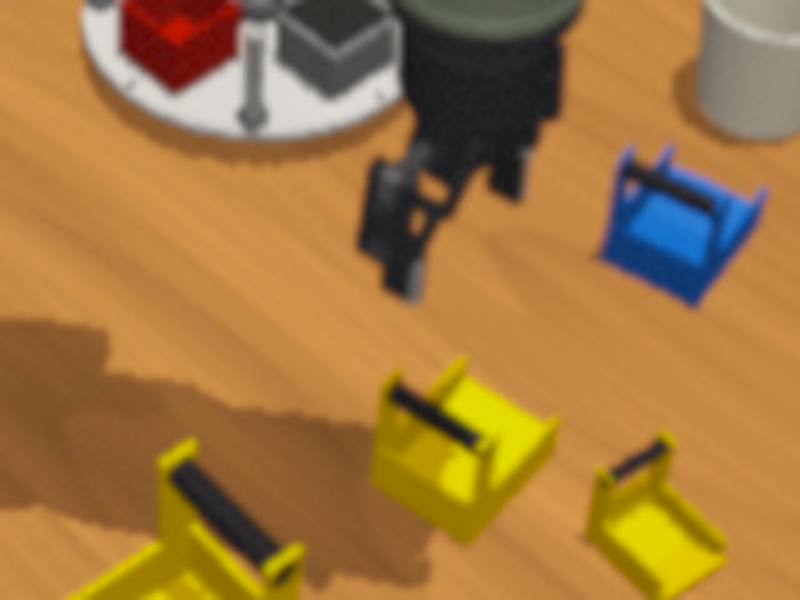

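View pics/s15.png

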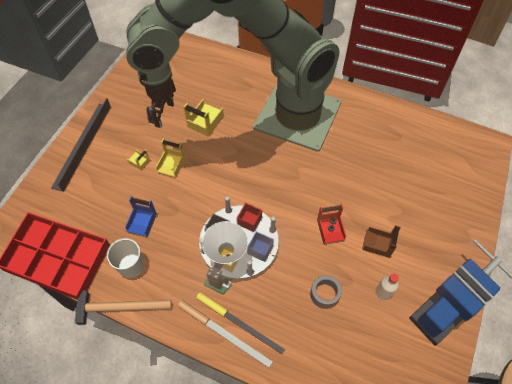

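Request:
apply_moves --rows '[{"travel": [0.011, -0.018, -0.004], "dr": [0, 0, -4.9], "grip": 0.45}, {"travel": [0.012, -0.017, -0.004], "dr": [0, 0, -4.9], "grip": 0.45}, {"travel": [0.014, -0.016, -0.004], "dr": [0, 0, -5.0], "grip": 0.45}, {"travel": [0.015, -0.015, -0.004], "dr": [0, 0, -4.9], "grip": 0.45}, {"travel": [0.016, -0.013, -0.004], "dr": [0, 0, -5.0], "grip": 0.45}, {"travel": [0.018, -0.012, -0.004], "dr": [0, 0, -4.9], "grip": 0.45}, {"travel": [0.018, -0.01, -0.004], "dr": [0, 0, -5.0], "grip": 0.45}, {"travel": [0.019, -0.008, -0.004], "dr": [0, 0, -4.9], "grip": 0.45}]'

```text
time_s: 22.25
tcp_pos: [429.7, -177.7, 242.1]
tcp_rot: [0.0, 0.923, 0.385, 0.001]
wrist_force: [-0.4, -0.7, 0.4]
width: 0.55
```

Request:
apply_moves --rows '[{"travel": [0.021, -0.007, -0.004], "dr": [0, 0, -5.0], "grip": 0.45}, {"travel": [0.012, -0.003, 0.006], "dr": [0, 0, -4.7], "grip": 0.45}, {"travel": [0.013, -0.002, 0.006], "dr": [0, 0, -4.7], "grip": 0.45}, {"travel": [0.013, -0.001, 0.005], "dr": [0, 0, -4.7], "grip": 0.45}, {"travel": [0.013, 0, 0.006], "dr": [0, 0, -4.6], "grip": 0.45}, {"travel": [0.012, 0.001, 0.005], "dr": [0, 0, -4.7], "grip": 0.45}, {"travel": [0.012, 0.002, 0.006], "dr": [0, 0, -4.6], "grip": 0.45}, {"travel": [0.012, 0.003, 0.005], "dr": [0, 0, -4.7], "grip": 0.45}]'

```text
time_s: 23.05
tcp_pos: [478.3, -79.1, 206.6]
tcp_rot: [0.001, 0.749, 0.662, 0.001]
wrist_force: [-0.6, -0.2, 0.0]
width: 0.552
```

Request:
apply_moves --rows '[{"travel": [0.012, 0.004, 0.006], "dr": [0, 0, -4.6], "grip": 0.45}, {"travel": [0.012, 0.005, 0.005], "dr": [0, 0, -4.7], "grip": 0.45}, {"travel": [0, 0, 0], "dr": [0, 0, 0], "grip": 0.45}]'

```text
time_s: 23.35
tcp_pos: [489.4, -55.2, 195.5]
tcp_rot: [0.0, 0.693, 0.721, 0.001]
wrist_force: [0.5, -0.9, 0.7]
width: 0.55
```

Run:
```python
from h import *
o=log();print(o['tcp_pos'],o['joint_positions'].round(2),o['width'])
plan([((490,-57,88),Rdown(92),4)],0.45,30)
```

```text
[489.39088563 -55.22207988 195.4886429 ] [ 0.08  0.64 -0.05  1.83  0.05  0.67  1.6 ] 0.5497979550725249
[{"travel":[-0.0,0.0,0.027],"dr":[0.0,0.0,0.1],"grip":0.45},{"travel":[-0.001,0.0,0.027],"dr":[0.0,0.0,0.0],"grip":0.45},{"travel":[-0.0,0.0,0.027],"dr":[0.0,0.0,0.1],"grip":0.45},{"travel":[-0.001,0.0,0.026],"dr":[0.1,0.0,0.0],"grip":0.45}]
4 end [489.6 -57.2  88.5]
```

Request:
apply_moves --rows '[{"travel": [0, 0, 0.027], "dr": [0, 0, 0], "grip": 0.45}, {"travel": [-0.001, 0, 0.027], "dr": [0, 0, 0], "grip": 0.45}, {"travel": [0, 0, 0.027], "dr": [0, 0, 0], "grip": 0.45}, {"travel": [-0.001, 0, 0.026], "dr": [0, 0, 0], "grip": 0.45}, {"travel": [0, 0, 0], "dr": [0, 0, 0], "grip": 0.95}, {"travel": [0, 0, 0], "dr": [0, 0, 0], "grip": 0.95}, {"travel": [0, 0, 0], "dr": [0, 0, 0], "grip": 0.95}, {"travel": [0, 0, 0], "dr": [0, 0, 0], "grip": 0.95}]' --newtons 40

```text
time_s: 24.15
tcp_pos: [490.2, -58.2, 90.5]
tcp_rot: [0.001, 0.695, 0.719, 0.001]
wrist_force: [1.7, 5.7, -1.0]
width: 0.144
```

Request:
apply_moves --rows '[{"travel": [0.014, -0.01, 0.0], "dr": [0, 0, 0], "grip": 0.95}, {"travel": [0.015, -0.008, 0.0], "dr": [0, 0, 0], "grip": 0.95}, {"travel": [0.018, -0.006, 0.0], "dr": [0, 0, 0], "grip": 0.95}, {"travel": [0.017, -0.002, 0.0], "dr": [0, 0, 0], "grip": 0.95}, {"travel": [0.018, 0, 0.0], "dr": [0, 0, 0], "grip": 0.95}, {"travel": [0.018, 0.003, 0.0], "dr": [0, 0, 0], "grip": 0.95}, {"travel": [0.017, 0.006, 0.0], "dr": [0, 0, 0], "grip": 0.95}, {"travel": [0.015, 0.008, 0.0], "dr": [0, 0, 0], "grip": 0.95}]'

```text
time_s: 24.95
tcp_pos: [474.5, 73.9, 90.2]
tcp_rot: [-0.0, 0.694, 0.72, -0.0]
wrist_force: [-1.7, -1.4, 2.5]
width: 0.14
```

Request:
apply_moves --rows '[{"travel": [0.013, 0.011, 0.0], "dr": [0, 0, 0], "grip": 0.95}, {"travel": [0.011, 0.012, 0.0], "dr": [0, 0, 0], "grip": 0.95}, {"travel": [0, 0, 0], "dr": [0, 0, 0], "grip": 0.95}, {"travel": [0, 0, 0], "dr": [0, 0, 0], "grip": 0.45}, {"travel": [0, 0, 0], "dr": [0, 0, 0], "grip": 0.45}, {"travel": [0, 0, 0], "dr": [0, 0, 0], "grip": 0.45}]'

```text
time_s: 25.55
tcp_pos: [498.4, 97.4, 89.8]
tcp_rot: [0.001, 0.695, 0.719, 0.001]
wrist_force: [-0.7, 0.0, -0.0]
width: 0.55
```

Run:
```python
from h import *
o=log();print(o['tcp_pos'],o['joint_positions'].round(2),o['width'])
a,A=snap("scene","s16"); crop(a,190,170,160,120,"s16c",5)
plan([((498,100,135),None),((490,-57,135),Rdown(92)),((490,-57,88),Rdown(92),2)],0.45,40)
```

```text
[498.44773489  97.3819759   89.84737659] [-0.27  0.83  0.02  1.88 -0.03  0.42  1.38] 0.5497417386890473
[{"travel":[0.001,-0.0,-0.023],"dr":[0.0,0.0,0.0],"grip":0.45},{"travel":[0.002,-0.0,-0.022],"dr":[0.0,0.0,0.0],"grip":0.45},{"travel":[-0.039,-0.003,-0.0],"dr":[0.0,0.0,0.0],"grip":0.45},{"travel":[-0.039,-0.004,-0.0],"dr":[0.1,0.0,0.0],"grip":0.45},{"travel":[-0.04,-0.003,-0.0],"dr":[0.0,0.0,0.0],"grip":0.45},{"travel":[-0.039,-0.004,-0.0],"dr":[0.1,0.1,0.0],"grip":0.45},{"travel":[-0.0,0.0,0.023],"dr":[0.0,0.0,0.0],"grip":0.45},{"travel":[-0.0,0.0,0.024],"dr":[0.0,0.0,0.0],"grip":0.45}]
8 end [489.6 -56.9  87.8]
```

View pics/s16c.png

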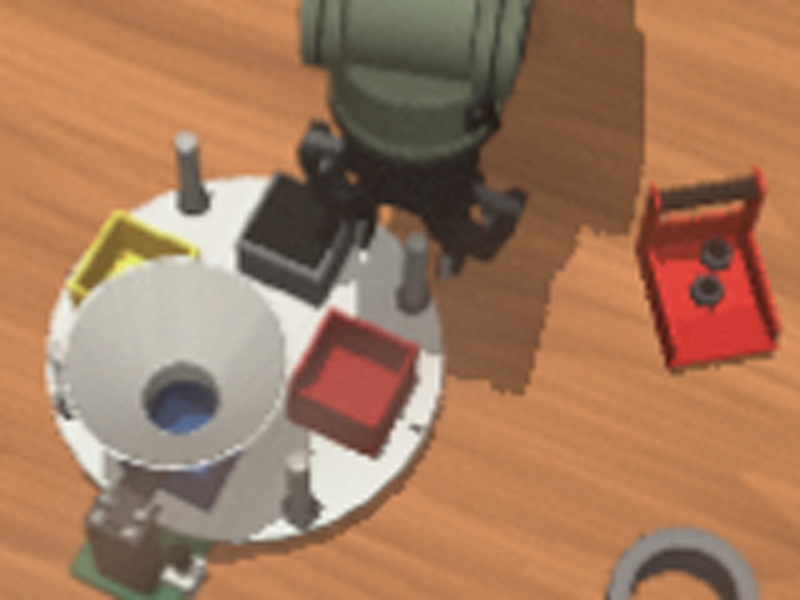

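Request:
apply_moves --rows '[{"travel": [0.001, 0, -0.025], "dr": [0, 0, 0], "grip": 0.45}, {"travel": [0.002, 0, -0.025], "dr": [0, 0, 0], "grip": 0.45}, {"travel": [-0.039, -0.003, 0], "dr": [0, 0, 0], "grip": 0.45}, {"travel": [-0.039, -0.004, 0], "dr": [0, 0, 0], "grip": 0.45}, {"travel": [-0.04, -0.003, 0], "dr": [0, 0, 0], "grip": 0.45}, {"travel": [-0.039, -0.004, 0], "dr": [0, 0, 0], "grip": 0.45}, {"travel": [0, 0, 0], "dr": [0, 0, 0], "grip": 0.45}]'

```text
time_s: 26.3
tcp_pos: [488.8, -62.1, 139.6]
tcp_rot: [0.002, 0.697, 0.717, -0.0]
wrist_force: [0.4, 0.7, 0.2]
width: 0.551
```

Run:
```python
from h import *
o=log();print(o['tcp_pos'])
plan([((490,-57,88),Rdown(92),2)],0.45,40)
```

```text
[488.82771009 -62.10127661 139.60277524]
[{"travel":[0.003,0.001,0.026],"dr":[0.1,0.1,-0.2],"grip":0.45},{"travel":[0.002,0.0,0.026],"dr":[0.0,0.1,-0.2],"grip":0.45}]
2 end [489.8 -57.2  87.6]
```

Request:
apply_moves --rows '[{"travel": [0.003, 0.001, 0.026], "dr": [0, 0, -0.2], "grip": 0.45}, {"travel": [0.001, 0, 0.025], "dr": [0, 0, -0.2], "grip": 0.45}, {"travel": [0, 0, 0], "dr": [0, 0, 0], "grip": 0.95}, {"travel": [0, 0, 0], "dr": [0, 0, 0], "grip": 0.95}, {"travel": [0, 0, 0], "dr": [0, 0, 0], "grip": 0.95}, {"travel": [0, 0, 0], "dr": [0, 0, 0], "grip": 0.95}]'

```text
time_s: 26.9
tcp_pos: [490.2, -53.6, 89.3]
tcp_rot: [0.001, 0.692, 0.722, 0.0]
wrist_force: [-1.3, -6.9, -11.4]
width: 0.143
```

Request:
apply_moves --rows '[{"travel": [0.014, -0.01, 0.0], "dr": [0, 0, 0], "grip": 0.95}, {"travel": [0.015, -0.008, 0.0], "dr": [0, 0, 0], "grip": 0.95}, {"travel": [0.018, -0.006, 0.0], "dr": [0, 0, 0], "grip": 0.95}, {"travel": [0.017, -0.002, 0.0], "dr": [0, 0, 0], "grip": 0.95}, {"travel": [0.018, 0, 0.0], "dr": [0, 0, 0], "grip": 0.95}, {"travel": [0.018, 0.003, 0.0], "dr": [0, 0, 0], "grip": 0.95}, {"travel": [0.017, 0.006, 0.0], "dr": [0, 0, 0], "grip": 0.95}, {"travel": [0.015, 0.008, 0.0], "dr": [0, 0, 0], "grip": 0.95}]'

```text
time_s: 27.7
tcp_pos: [476.2, 79.7, 89.5]
tcp_rot: [0.001, 0.692, 0.722, 0.001]
wrist_force: [2.0, -6.0, -5.3]
width: 0.146
```

Request:
apply_moves --rows '[{"travel": [0.013, 0.011, 0.0], "dr": [0, 0, 0], "grip": 0.95}, {"travel": [0.011, 0.012, 0.0], "dr": [0, 0, 0], "grip": 0.95}, {"travel": [0, 0, 0], "dr": [0, 0, 0], "grip": 0.95}, {"travel": [0, 0, 0], "dr": [0, 0, 0], "grip": 0.45}, {"travel": [0, 0, 0], "dr": [0, 0, 0], "grip": 0.45}, {"travel": [0, 0, 0], "dr": [0, 0, 0], "grip": 0.45}]'

```text
time_s: 28.3
tcp_pos: [497.9, 103.6, 88.7]
tcp_rot: [0.001, 0.692, 0.722, 0.001]
wrist_force: [0.1, 0.2, -1.2]
width: 0.55
```

Run:
```python
from path import *
o=log();print(o['tcp_pos'],o['joint_positions'].round(2),o['width'],o["wrist_force"])
a,A=snap("scene","s17"); crop(a,190,170,160,120,"s17c",5)
# red geometry
yaw=np.degrees(.573); h=np.array([411.6,272.5,80])-37*np.array([np.cos(.573),np.sin(.573),0]); print(h)
q0=np.array(o["joint_positions"])
for g in(0,):
  for y in (-70,-90,-105,90,105,120):
    print(y); w=[((498,98,220),None),(h+[0,0,120],Rdown(yaw)),(h-[0,0,19],Rdown(yaw)),(h+[0,0,180],Rdown(yaw)),((520,200,270),Rdown(yaw+(y-yaw)/3))]+[pour(y,t,-15,176 if t>0 else 200,0) for t in(0,20,40,55,65,78)]
    chk(w,q0)
```

```text
[497.88473044 103.59945286  88.74385533] [-0.29  0.84  0.03  1.88 -0.06  0.42  1.4 ] 0.5502731545316851 [ 0.09232203  0.17499498 -1.23164761]
[380.50970316 252.44025318  80.        ]
-70
[498.  98. 220.] [-0.29  0.62  0.06  1.75 -0.05  0.77  1.4 ] 0.0 0.0
[381. 252. 200.] [-0.89  0.63  0.41  1.95 -0.4   0.65  0.35] 0.0 0.0
[381. 252.  61.] [-0.74  0.87  0.16  2.07 -0.54  0.24  0.46] 0.0 0.0
[381. 252. 260.] [-0.93  0.54  0.47  1.86 -0.32  0.82  0.27] 0.0 0.0
[520. 200. 270.] [-0.73  0.71  0.62  1.5  -0.44  1.08 -0.04] 0.0 0.0
[615. 108. 247.] [-0.57  0.92  0.89  1.27 -0.7   1.27 -0.9 ] 0.0 0.0
[622.  88. 249.] [-0.29  0.94  0.71  1.14 -0.85  1.49 -0.78] 0.0 0.0
[632.  61. 265.] [-0.03  1.04  0.55  0.92 -0.99  1.78 -0.79] 0.0 0.0
[640.  39. 271.] [ 0.12  1.17  0.43  0.71 -1.11  1.98 -0.87] 0.0 0.0
[646.  23. 271.] [ 0.26  1.27  0.08  0.54 -1.01  2.02 -1.04] 0.0 0.0
[653.   3. 267.] [ 0.44  1.48 -1.16  0.33 -0.16  2.02 -1.42] 0.8 1.5
-90
[498.  98. 220.] [-0.29  0.62  0.06  1.75 -0.05  0.77  1.4 ] 0.0 0.0
[381. 252. 200.] [-0.89  0.63  0.41  1.95 -0.4   0.65  0.35] 0.0 0.0
[381. 252.  
[... 2960 characters left out ...]
 ] 0.0 0.0
[381. 252. 200.] [-0.89  0.63  0.41  1.95 -0.4   0.65  0.35] 0.0 0.0
[381. 252.  61.] [-0.74  0.87  0.16  2.07 -0.54  0.24  0.46] 0.0 0.0
[381. 252. 260.] [-0.93  0.54  0.47  1.86 -0.32  0.82  0.27] 0.0 0.0
[520. 200. 270.] [-0.57  0.65  0.29  1.49 -0.2   1.02  0.85] 0.0 0.0
[698. -69. 247.] [ 0.06  0.93 -0.02  0.87  0.02  1.34  2.14] 0.0 0.0
[687. -51. 249.] [-0.19  0.82  0.17  1.24  0.23  0.95  1.89] 0.0 0.0
[673. -26. 265.] [-0.53  0.83  0.49  1.48  0.48  0.73  1.53] 0.0 0.0
[661.  -5. 271.] [-0.78  0.95  0.75  1.61  0.62  0.62  1.25] 0.0 0.0
[652.  10. 271.] [-0.91  1.09  0.91  1.66  0.68  0.58  1.09] 0.0 0.0
[642.  28. 267.] [-1.03  1.29  1.05  1.69  0.72  0.59  0.91] 0.0 0.0
```

View pics/s17c.png

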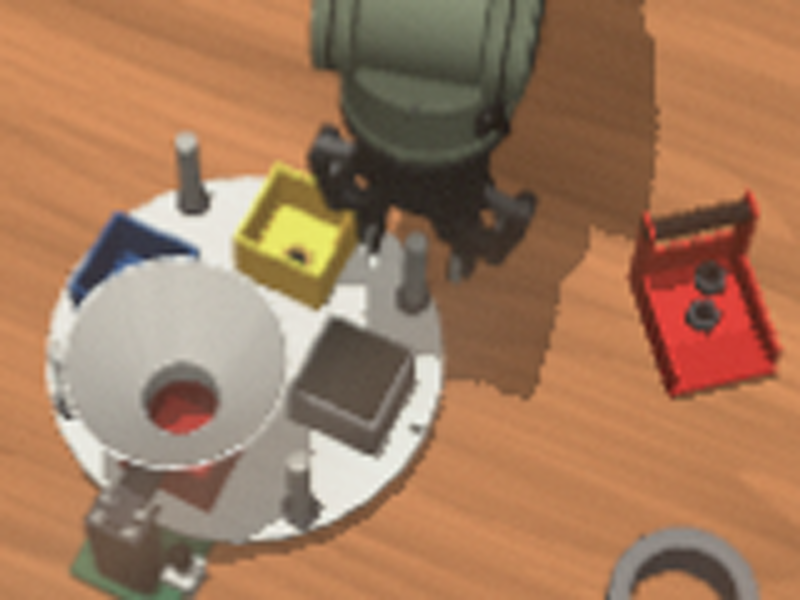

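Run:
```python
from path import *
a,A=snap("scene","s18"); crop(a,300,190,70,60,"s18c",10)
b,A=snap("side","s19"); crop(b,190,160,70,60,"s19c",10)
```

```text
(no output)
```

View pics/s18c.png

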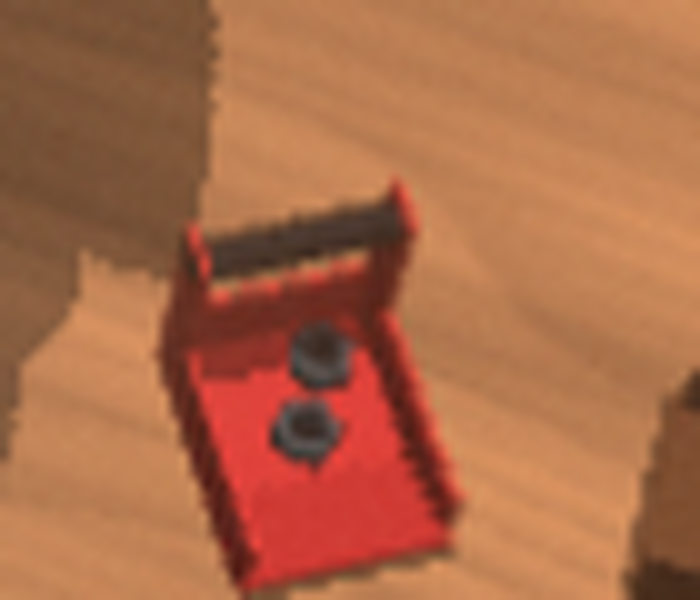

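View pics/s19c.png

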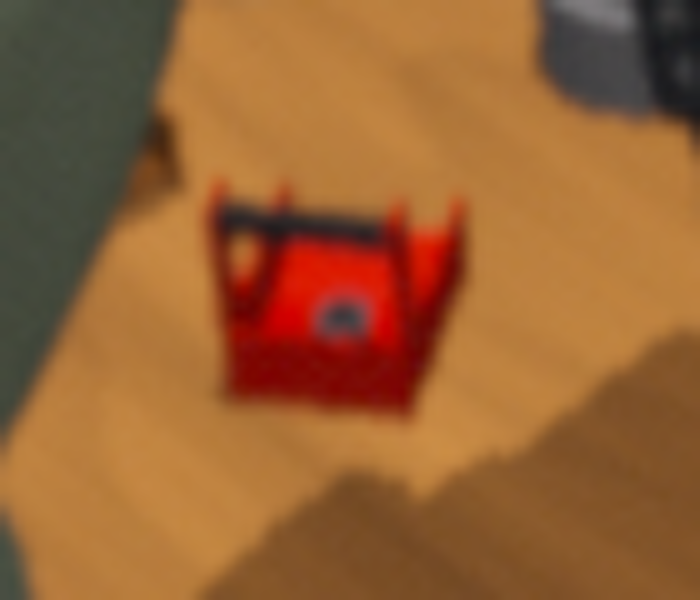

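```bash
sed -i '/^S={}/,$d' fit.py
python3 - <<'E'
from fit import *
from path import chk,plan,Rdown
v=fit(px((300,190),10,[(205,258),(395,220),(245,590),(450,548)]),bar+lip,px((190,160),10,[(222,217),(388,233),(228,402),(412,415)]),barB+bk,[420,270,.6])
print(v); X=v[0]; c,s=np.cos(X[2]),np.sin(X[2]); h=np.array([X[0]-37*c,X[1]-37*s,80]); yaw=np.degrees(X[2])%360; print(h,yaw)
plan([((498,103,220),None),(h+[0,0,130],Rdown(yaw))],0.0,40,5)
E
```

```text
(array([428.82570337, 275.4765223 ,   0.62888739]), array([[-0.2,  0.2],
       [ 0.4,  0. ],
       [-0.2, -0.1],
       [ 0.4, -0.4],
       [-0.1, -0.3],
       [ 0.6,  0.1],
       [ 0. , -0.4],
       [ 0. ,  0.5]]))
[398.90445106 253.71144338  80.        ] 36.032593393285055
[{"travel":[-0.0,0.0,-0.033],"dr":[0.0,0.0,0.0],"grip":0.0},{"travel":[-0.0,0.0,-0.033],"dr":[0.0,0.0,0.0],"grip":0.0},{"travel":[-0.0,0.0,-0.033],"dr":[0.0,0.0,0.0],"grip":0.0},{"travel":[-0.001,0.0,-0.033],"dr":[0.0,0.0,0.0],"grip":0.0},{"travel":[0.013,-0.008,0.001],"dr":[0.0,0.0,4.7],"grip":0.0},{"travel":[0.012,-0.009,0.001],"dr":[0.0,0.0,4.7],"grip":0.0},{"travel":[0.011,-0.01,0.001],"dr":[0.0,0.0,4.7],"grip":0.0},{"travel":[0.011,-0.011,0.001],"dr":[0.0,0.0,4.7],"grip":0.0}]
[{"travel":[0.01,-0.011,0.001],"dr":[0.0,0.0,4.7],"grip":0.0},{"travel":[0.009,-0.012,0.001],"dr":[0.0,0.0,4.7],"grip":0.0},{"travel":[0.008,-0.013,0.001],"dr":[0.0,0.0,4.7],"grip":0.0},{"travel":[0.007,-0.013,0.001],"dr":[0.0,0.0,4.7],"grip":0.0},{"travel":[0.005,-0.014,0.0],"dr":[0.0,0.0,4.7],"grip":0.0},{"travel":[0.004,-0.014,0.001],"dr":[0.0,0.0,4.7],"grip":0.0},{"travel":[0.003,-0.015,0.0],"dr":[0.1,0.0,4.7],"grip":0.0},{"travel":[0.003,-0.015,0.001],"dr":[0.0,-0.1,4.7],"grip":0.0}]
16 end [399.  254.1 210. ]
```

Request:
apply_moves --rows '[{"travel": [0, 0, -0.033], "dr": [0, 0, 0], "grip": 0.45}, {"travel": [0, 0, -0.033], "dr": [0, 0, 0], "grip": 0.0}, {"travel": [0, 0, -0.033], "dr": [0, 0, 0], "grip": 0.0}, {"travel": [-0.001, 0, -0.033], "dr": [0, 0, 0], "grip": 0.0}, {"travel": [0.013, -0.008, 0.001], "dr": [0, 0, 4.7], "grip": 0.0}, {"travel": [0.012, -0.009, 0.001], "dr": [0, 0, 4.7], "grip": 0.0}, {"travel": [0.011, -0.01, 0.001], "dr": [0, 0, 4.7], "grip": 0.0}, {"travel": [0.011, -0.011, 0.001], "dr": [0, 0, 4.7], "grip": 0.0}]'

```text
time_s: 29.35
tcp_pos: [463.0, 153.5, 216.2]
tcp_rot: [0.001, 0.802, 0.598, 0.001]
wrist_force: [0.0, 0.0, 0.3]
width: 1.0
```

Request:
apply_moves --rows '[{"travel": [0.01, -0.011, 0.001], "dr": [0, 0, 4.7], "grip": 0.0}, {"travel": [0.009, -0.012, 0.001], "dr": [0, 0, 4.7], "grip": 0.0}, {"travel": [0.008, -0.013, 0.001], "dr": [0, 0, 4.7], "grip": 0.0}, {"travel": [0.007, -0.013, 0.001], "dr": [0, 0, 4.7], "grip": 0.0}, {"travel": [0.005, -0.014, 0.0], "dr": [0, 0, 4.7], "grip": 0.0}, {"travel": [0.004, -0.014, 0.001], "dr": [0, 0, 4.7], "grip": 0.0}, {"travel": [0.003, -0.015, 0.0], "dr": [0, 0, 4.7], "grip": 0.0}, {"travel": [0.003, -0.015, 0.001], "dr": [0, 0, 4.7], "grip": 0.0}]'

```text
time_s: 30.15
tcp_pos: [398.6, 254.6, 210.0]
tcp_rot: [0.001, 0.952, 0.308, 0.001]
wrist_force: [0.0, -0.2, -0.2]
width: 0.999
```

Run:
```python
from path import *
o=log();print(o['tcp_pos'],o['joint_positions'].round(2),o['width'])
b,W=snap("wrist","w6"); h=np.array([398.9,253.7,80]);a=.629;d=np.array([-np.sin(a),np.cos(a),0])
print(proj(W,[h,h+32*d,h-32*d]).round(0))
plan([((h-[0,0,19]),Rdown(36.03))],0.0,25,5)
```

```text
[398.5585644  254.61684912 210.01980751] [-0.87  0.63  0.4   1.88 -0.36  0.7   0.37] 0.9991285613226025
[[255. 175.]
 [255. 137.]
 [255. 211.]]
[{"travel":[-0.0,0.001,0.025],"dr":[0.0,0.0,-0.1],"grip":0.0},{"travel":[-0.0,0.0,0.025],"dr":[0.0,0.0,-0.1],"grip":0.0},{"travel":[-0.0,0.001,0.025],"dr":[0.0,0.0,0.0],"grip":0.0},{"travel":[-0.0,0.0,0.025],"dr":[0.0,0.0,-0.1],"grip":0.0},{"travel":[-0.0,0.001,0.024],"dr":[0.0,0.0,0.0],"grip":0.0},{"travel":[-0.001,0.0,0.025],"dr":[0.0,-0.1,-0.1],"grip":0.0}]
6 end [398.4 253.9  60.6]
```

View pics/w6.png

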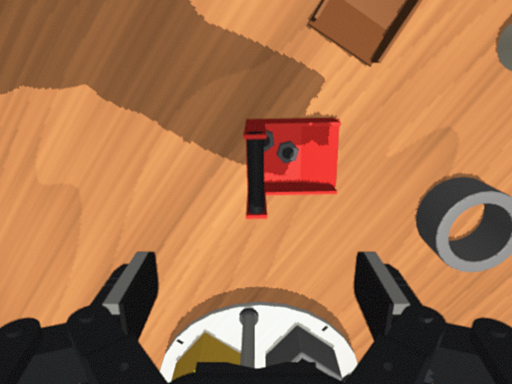

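Request:
apply_moves --rows '[{"travel": [0, 0.001, 0.025], "dr": [0, 0, -0.1], "grip": 0.0}, {"travel": [0, 0, 0.025], "dr": [0, 0, -0.1], "grip": 0.0}, {"travel": [0, 0.001, 0.025], "dr": [0, 0, 0], "grip": 0.0}, {"travel": [0, 0, 0.025], "dr": [0, 0, 0], "grip": 0.0}, {"travel": [0, 0, 0.024], "dr": [0, 0, 0], "grip": 0.0}, {"travel": [0, 0, 0.024], "dr": [0, 0, 0], "grip": 0.0}, {"travel": [0, 0, 0], "dr": [0, 0, 0], "grip": 1.0}, {"travel": [0, 0, 0], "dr": [0, 0, 0], "grip": 1.0}]'

```text
time_s: 31.0
tcp_pos: [400.7, 252.2, 62.4]
tcp_rot: [0.001, 0.95, 0.311, 0.001]
wrist_force: [-0.4, 0.4, 0.2]
width: 0.693
```

Request:
apply_moves --rows '[{"travel": [0, 0, 0], "dr": [0, 0, 0], "grip": 1.0}, {"travel": [0, 0, 0], "dr": [0, 0, 0], "grip": 1.0}, {"travel": [0, 0, 0], "dr": [0, 0, 0], "grip": 1.0}, {"travel": [0, 0, 0], "dr": [0, 0, 0], "grip": 1.0}]'

```text
time_s: 31.4
tcp_pos: [400.7, 252.8, 62.5]
tcp_rot: [0.0, 0.95, 0.311, 0.002]
wrist_force: [-1.3, 0.7, 9.3]
width: 0.147
```

Request:
apply_moves --rows '[{"travel": [0, 0, 0], "dr": [0, 0, 0], "grip": 1.0}, {"travel": [0, 0, -0.005], "dr": [0, 0, 0], "grip": 1.0}, {"travel": [0, 0, -0.015], "dr": [0, 0, 0], "grip": 1.0}, {"travel": [0, 0, -0.02], "dr": [0, 0, 0], "grip": 1.0}]' --newtons 100

```text
time_s: 31.8
tcp_pos: [400.1, 252.2, 102.3]
tcp_rot: [0.001, 0.95, 0.311, 0.0]
wrist_force: [0.1, 0.3, -1.6]
width: 0.128
```

Run:
```python
from path import *
o=log();print(o['tcp_pos'],o['joint_positions'].round(2),o['width'],rot(o["tcp_rot"]).round(3).tolist())
snap("wrist","w7")
p,Rt=pour(105,0,-15,200,0)
w=[((398,254,260),None),((520,30,275),Rdown(70)),(p,Rt)]
chk(w,np.array(o["joint_positions"]))
plan(w,1.0,38,5)
```

```text
[400.1055456  252.22883587 102.29110699] [-0.77  0.8   0.25  1.99 -0.47  0.4   0.48] 0.1278111329327908 [[0.807, 0.591, 0.001], [0.591, -0.807, -0.001], [0.0, 0.002, -1.0]]
[398. 254. 260.] [-0.9   0.55  0.45  1.81 -0.31  0.84  0.33] 0.0 0.0
[520.  30. 275.] [-0.25  0.58  0.23  1.61 -0.16  0.96  1.26] 0.0 0.0
[674. -79. 247.] [ 0.05  0.88  0.05  1.   -0.04  1.26  1.93] 0.0 0.0
[{"travel":[-0.0,-0.0,-0.031],"dr":[0.0,0.0,0.0],"grip":1.0},{"travel":[-0.0,-0.001,-0.031],"dr":[0.0,0.0,0.0],"grip":1.0},{"travel":[-0.0,-0.0,-0.031],"dr":[0.0,0.0,0.0],"grip":1.0},{"travel":[-0.001,-0.001,-0.031],"dr":[0.0,0.0,0.0],"grip":1.0},{"travel":[-0.0,-0.0,-0.031],"dr":[0.0,0.0,0.0],"grip":1.0},{"travel":[-0.005,0.036,-0.002],"dr":[0.0,0.0,-4.8],"grip":1.0},{"travel":[-0.008,0.036,-0.002],"dr":[0.0,0.0,-4.8],"grip":1.0},{"travel":[-0.011,0.035,-0.002],"dr":[0.0,0.0,-4.8],"grip":1.0}]
[{"travel":[-0.014,0.034,-0.002],"dr":[0.0,0.0,-4.8],"grip":1.0},{"travel":[-0.016,0.032,-0.002],"dr":[0.1,0.0,-4.9],"grip":1.0},{"travel":[-0.019,0.031,-0.002],"dr":[0.0,-0.1,-4.8],"grip":1.0},{"travel":[-0.021,0.029,-0.003],"dr":[0.1,0.0,-4.9],"grip":1.0},{"travel":[-0.007,0.026,0.004],"dr":[0.0,0.0,-5.0],"grip":1.0},{"travel":[-0.009,0.025,0.004],"dr":[0.0,0.0,-5.0],"grip":1.0},{"travel":[-0.012,0.024,0.004],"dr":[0.0,0.0,-5.0],"grip":1.0},{"travel":[-0.014,0.023,0.004],"dr":[0.0,0.0,-5.0],"grip":1.0}]
[{"travel":[-0.015,0.022,0.004],"dr":[0.0,0.0,-5.0],"grip":1.0},{"travel":[-0.018,0.021,0.004],"dr":[0.0,0.0,-5.0],"grip":1.0},{"travel":[-0.019,0.019,0.004],"dr":[0.0,0.0,-5.0],"grip":1.0}]
19 end [673.8 -78.9 247.3]
```

View pics/w7.png

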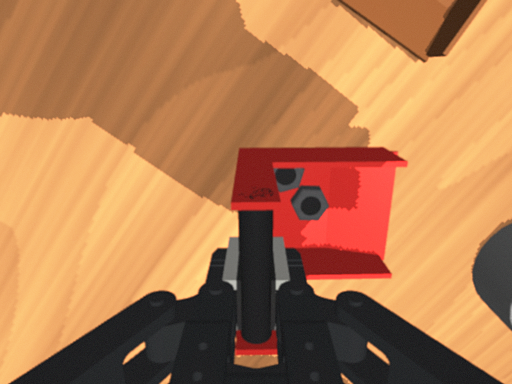

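Request:
apply_moves --rows '[{"travel": [0, 0, -0.031], "dr": [0, 0, 0], "grip": 1.0}, {"travel": [0, 0, -0.031], "dr": [0, 0, 0], "grip": 1.0}, {"travel": [0, -0.001, -0.031], "dr": [0, 0, 0], "grip": 1.0}, {"travel": [-0.001, -0.001, -0.031], "dr": [0, 0, 0], "grip": 1.0}, {"travel": [0, 0, -0.031], "dr": [0, 0, 0], "grip": 1.0}, {"travel": [-0.005, 0.036, -0.002], "dr": [0, 0, -4.8], "grip": 1.0}, {"travel": [-0.008, 0.036, -0.002], "dr": [0, 0, -4.8], "grip": 1.0}, {"travel": [-0.011, 0.035, -0.002], "dr": [0, 0, -4.8], "grip": 1.0}]'

```text
time_s: 32.65
tcp_pos: [450.6, 155.9, 263.5]
tcp_rot: [0.001, 0.903, 0.43, 0.001]
wrist_force: [1.6, -0.2, -1.4]
width: 0.13
```

Request:
apply_moves --rows '[{"travel": [-0.014, 0.034, -0.002], "dr": [0, 0, -4.8], "grip": 1.0}, {"travel": [-0.016, 0.032, -0.002], "dr": [0, 0, -4.9], "grip": 1.0}, {"travel": [-0.019, 0.031, -0.002], "dr": [0, 0, -4.8], "grip": 1.0}, {"travel": [-0.021, 0.029, -0.003], "dr": [0, 0, -4.9], "grip": 1.0}, {"travel": [-0.007, 0.026, 0.004], "dr": [0, 0, -5.0], "grip": 1.0}, {"travel": [-0.009, 0.025, 0.004], "dr": [0, 0, -5.0], "grip": 1.0}, {"travel": [-0.012, 0.024, 0.004], "dr": [0, 0, -5.0], "grip": 1.0}, {"travel": [-0.014, 0.023, 0.004], "dr": [0, 0, -5.0], "grip": 1.0}]'

```text
time_s: 33.45
tcp_pos: [607.7, -33.2, 256.4]
tcp_rot: [0.001, 0.706, 0.709, 0.0]
wrist_force: [-0.2, 0.6, -1.8]
width: 0.126
```

Request:
apply_moves --rows '[{"travel": [-0.015, 0.022, 0.004], "dr": [0, 0, -5.0], "grip": 1.0}, {"travel": [-0.018, 0.021, 0.004], "dr": [0, 0, -5.0], "grip": 1.0}, {"travel": [-0.019, 0.019, 0.004], "dr": [0, 0, -5.0], "grip": 1.0}]'

```text
time_s: 33.75
tcp_pos: [674.3, -79.8, 244.6]
tcp_rot: [0.001, 0.607, 0.795, 0.0]
wrist_force: [0.3, -0.4, -1.6]
width: 0.124
```

Run:
```python
from path import *
o=log();print(o['tcp_pos'],o['joint_positions'].round(2),o['width'],rot(o["tcp_rot"]).round(3).tolist())
a,A=snap('scene','s20'); crop(a,180,160,160,120,'s20c',5)
plan([pour(105,t,-15,zl,0) for t,zl in((10,195),(20,185),(30,178),(40,178),(47,178))],1.0,15,5)
```

```text
[674.28441545 -79.77627551 244.59305115] [ 0.06  0.88  0.04  1.01 -0.03  1.25  1.93] 0.12380900865667781 [[-0.262, 0.965, 0.002], [0.965, 0.262, -0.001], [-0.001, 0.002, -1.0]]
[{"travel":[0.007,-0.0,-0.006],"dr":[0.0,-4.9,0.2],"grip":1.0},{"travel":[0.006,-0.001,-0.007],"dr":[0.1,-5.0,0.2],"grip":1.0},{"travel":[0.006,0.0,-0.002],"dr":[0.0,-5.0,0.0],"grip":1.0},{"travel":[0.005,0.0,-0.003],"dr":[0.0,-5.0,0.0],"grip":1.0},{"travel":[0.006,0.0,-0.003],"dr":[0.0,-5.0,0.0],"grip":1.0},{"travel":[0.006,0.0,-0.004],"dr":[0.0,-5.0,0.0],"grip":1.0},{"travel":[0.005,0.0,-0.007],"dr":[0.0,-5.0,0.0],"grip":1.0},{"travel":[0.003,0.0,-0.007],"dr":[0.0,-5.0,0.0],"grip":1.0}]
[{"travel":[0.003,0.0,-0.005],"dr":[0.0,-3.5,0.0],"grip":1.0},{"travel":[0.003,0.0,-0.005],"dr":[0.0,-3.5,0.0],"grip":1.0}]
10 end [658.  -20.5 270.9]
```

View pics/s20c.png

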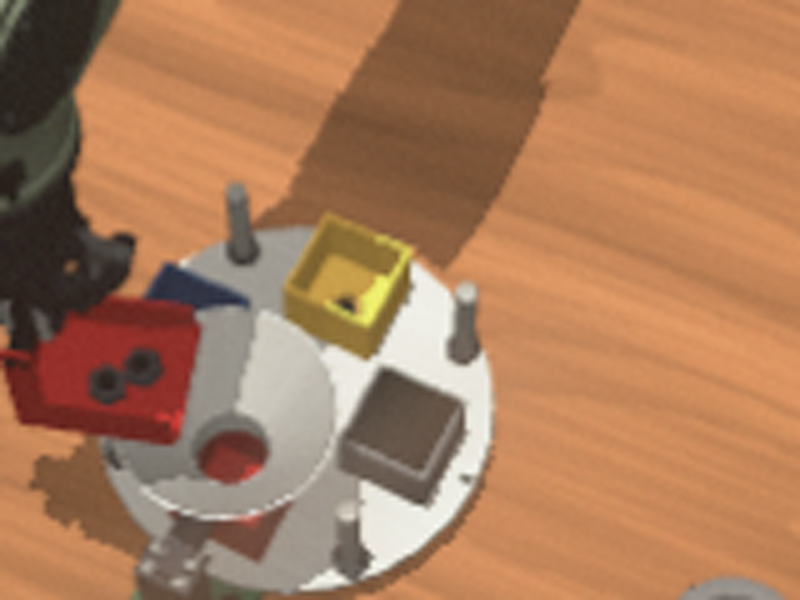

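Request:
apply_moves --rows '[{"travel": [0.007, 0, -0.006], "dr": [0, -4.9, 0.2], "grip": 1.0}, {"travel": [0.006, -0.001, -0.007], "dr": [0, -5.0, 0.2], "grip": 1.0}, {"travel": [0.006, 0, -0.002], "dr": [0, -5.0, 0], "grip": 1.0}, {"travel": [0.005, 0, -0.003], "dr": [0, -5.0, 0], "grip": 1.0}, {"travel": [0.006, 0, -0.003], "dr": [0, -5.0, 0], "grip": 1.0}, {"travel": [0.006, 0, -0.004], "dr": [0, -5.0, 0], "grip": 1.0}, {"travel": [0.005, 0, -0.007], "dr": [0, -5.0, 0], "grip": 1.0}, {"travel": [0.003, 0, -0.007], "dr": [0, -5.0, 0], "grip": 1.0}]'

```text
time_s: 34.6
tcp_pos: [658.9, -26.5, 269.6]
tcp_rot: [0.273, 0.574, 0.743, -0.208]
wrist_force: [-0.4, -0.1, -1.0]
width: 0.123
```

Request:
apply_moves --rows '[{"travel": [0.003, 0, -0.005], "dr": [0, -3.5, 0], "grip": 1.0}, {"travel": [0.003, 0, -0.005], "dr": [0, -3.5, 0], "grip": 1.0}, {"travel": [0, 0, 0], "dr": [0, 0, 0], "grip": 1.0}]'

```text
time_s: 34.9
tcp_pos: [656.0, -14.0, 271.3]
tcp_rot: [0.316, 0.559, 0.727, -0.243]
wrist_force: [-0.9, 0.3, -2.7]
width: 0.123
```

Run:
```python
from path import *
o=log();Rm=rot(o["tcp_rot"]);print(o['tcp_pos'],o['joint_positions'].round(2),o['width'],"tilt",np.degrees(np.arccos(-Rm[2,2])))
a,A=snap('scene','s21'); crop(a,180,160,160,120,'s21c',5)
plan([pour(105,t,-15,178,0) for t in(55,60,65,70,75,80)],1.0,15,2.5)
```

```text
[655.97725426 -14.01893377 271.3223281 ] [-0.61  0.93  0.55  1.34  0.47  1.    1.3 ] 0.12337453133134568 tilt 46.98781996974898
[{"travel":[0.001,0.0,-0.002],"dr":[0.0,-2.0,-0.1],"grip":1.0},{"travel":[0.001,0.0,-0.002],"dr":[-0.1,-2.0,0.0],"grip":1.0},{"travel":[0.001,0.0,-0.001],"dr":[0.0,-2.0,-0.1],"grip":1.0},{"travel":[0.002,0.001,-0.002],"dr":[-0.1,-2.1,0.0],"grip":1.0},{"travel":[0.002,-0.0,-0.004],"dr":[0.0,-2.5,0.0],"grip":1.0},{"travel":[0.002,-0.0,-0.003],"dr":[0.0,-2.5,0.0],"grip":1.0},{"travel":[0.002,-0.0,-0.004],"dr":[0.0,-2.5,0.0],"grip":1.0},{"travel":[0.002,-0.0,-0.003],"dr":[0.0,-2.5,0.0],"grip":1.0}]
[{"travel":[0.002,-0.0,-0.004],"dr":[0.0,-2.5,0.0],"grip":1.0},{"travel":[0.003,-0.0,-0.003],"dr":[0.0,-2.5,0.0],"grip":1.0},{"travel":[0.002,-0.0,-0.004],"dr":[0.0,-2.5,0.0],"grip":1.0},{"travel":[0.002,-0.0,-0.004],"dr":[0.0,-2.5,-0.1],"grip":1.0},{"travel":[0.002,-0.0,-0.003],"dr":[0.0,-2.5,0.0],"grip":1.0},{"travel":[0.002,-0.0,-0.004],"dr":[0.0,-2.5,0.0],"grip":1.0}]
14 end [644.3  32.6 268. ]
```

View pics/s21c.png

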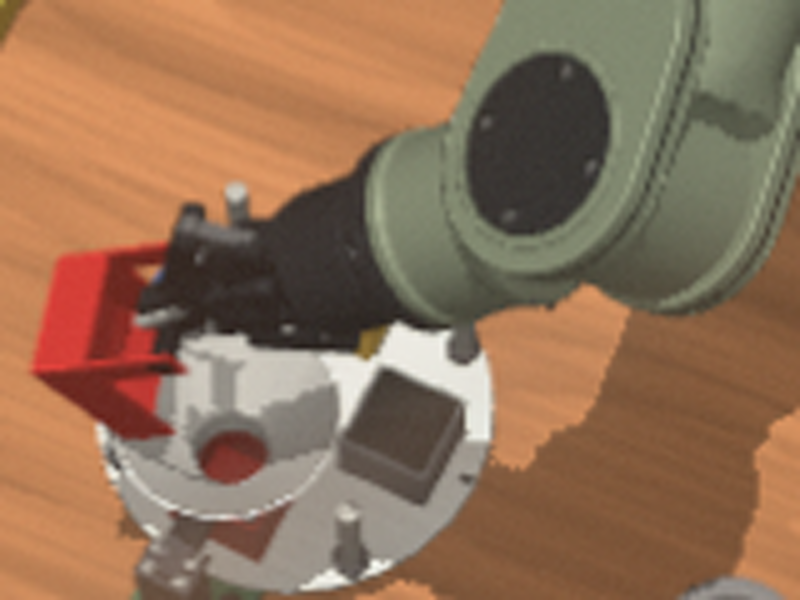

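Run:
```python
from path import *
a,A=snap('side','s22'); crop(a,270,80,110,100,'s22c',6)
# project model of scoop at expected pose
o=get_obs();Rm=rot(o["tcp_rot"]);h=o["tcp_pos"]-18*Rm[:,2]
c=Rm@np.diag([1,-1,-1.])  # scoop axes if aligned
S=cal(camera("scene"))
P=np.array([[46,-35,14],[46,35,14],[-46,-35,35],[-46,35,35],[-46,-35,0],[-46,35,0]])-[-37,0,80]
W=h+P@c.T
print(((proj(A,W)-[270,80])*6).round(0).tolist()); print(((proj(S,W)-[180,160])*5).round(0).tolist())
```

```text
[[340.0, 449.0], [281.0, 512.0], [425.0, 355.0], [367.0, 418.0], [464.0, 405.0], [407.0, 469.0]]
[[188.0, 450.0], [213.0, 337.0], [88.0, 374.0], [116.0, 258.0], [46.0, 386.0], [75.0, 272.0]]
```

View pics/s22c.png

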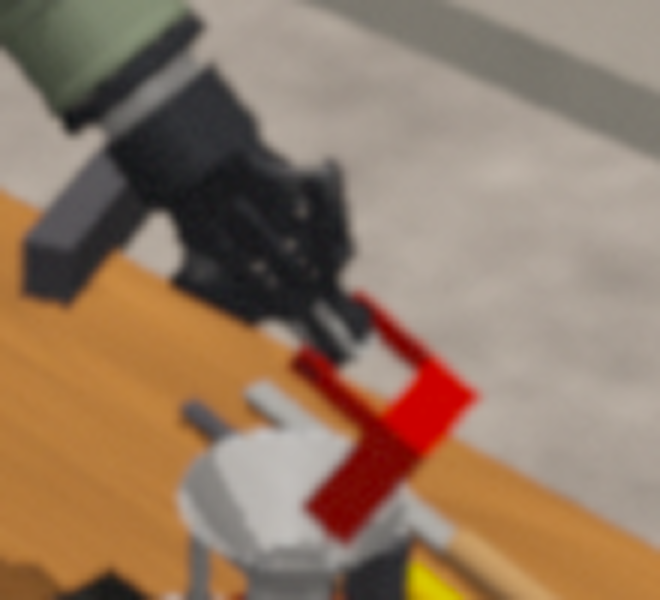

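Run:
```python
from path import *
A=cal(camera("side"));
o=get_obs();Rm=rot(o["tcp_rot"])
P=np.array([[46,35,11],[46,35,35],[-46,35,35],[-46,35,0],[-46,-35,0]])-[-37,0,80.]
ob=np.array([(345,540),(310,510),(385,415),(415,458),(478,396)])/6.+[270,80]
def f(x):
    c=Rm@np.diag([1,-1,-1.])@R.from_euler("y",x[0]).as_matrix(); h=o["tcp_pos"]-18*Rm[:,2]+c@[0,x[1],0]+x[2]*Rm[:,2]
    return (proj(A,h+P@c.T)-ob).ravel()
r=least_squares(f,[0,0,0]);print(np.degrees(r.x[0]),r.x[1:],r.fun.round(1))
```

```text
17.64755077192584 [7.19728713 3.93287587] [-1.3  0.5 -1.1  1.  -1.3 -0.2  2.4 -0.4  1.5 -1. ]
```

Run:
```python
from path import *
a,A=snap('scene','s23'); crop(a,180,200,75,65,'s23c',9)
o=get_obs();print(o["time_s"],o["wrist_force"],o["tcp_pos"])
```

```text
35.15 [-0.65093493 -0.5129832  -1.23805336] [656.31622535 -17.77467858 273.19663248]
```

View pics/s23c.png

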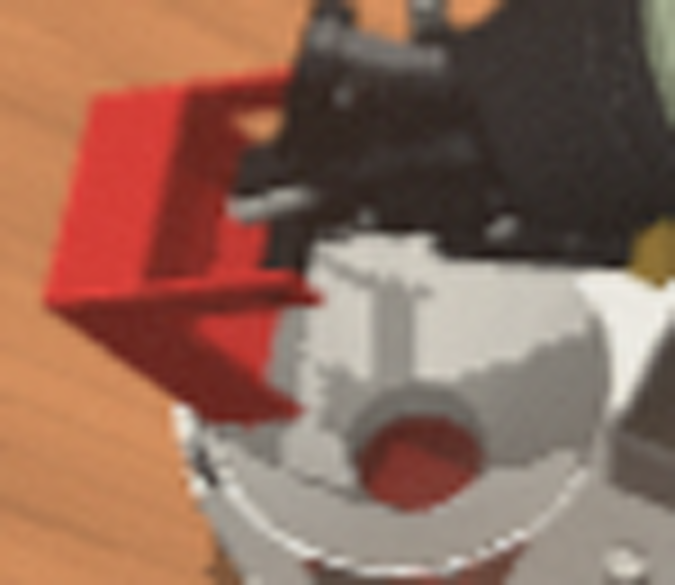

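Run:
```python
from path import *
snap('wrist','w8'); a,_=snap('side','s24'); crop(a,250,130,120,100,'s24c',6)
```

```text
(no output)
```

View pics/w8.png

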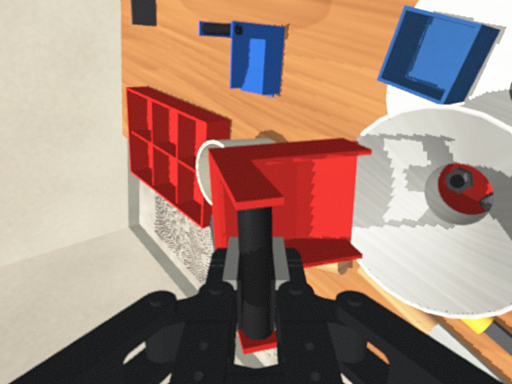

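View pics/s24c.png

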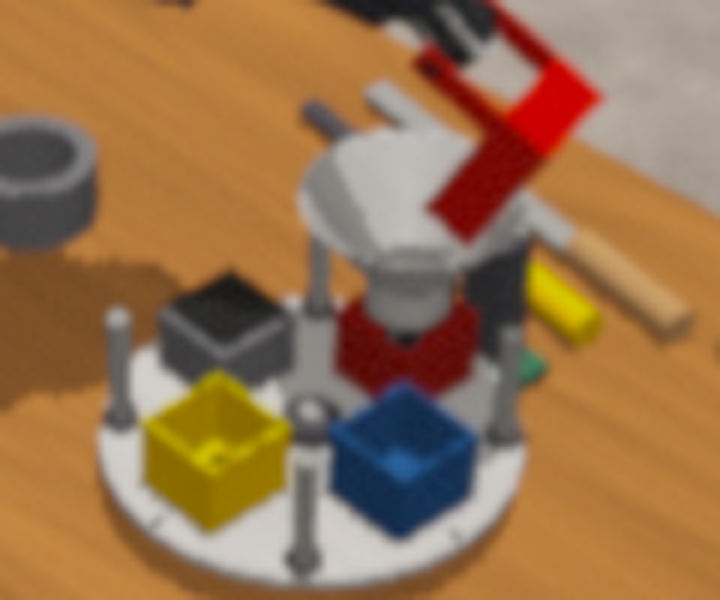

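Run:
```python
from path import *
w=[pour(105,t,-15,z,17.6) for t,z in((50,185),(35,195),(20,205),(0,215))]
chk(w,np.array(get_obs()["joint_positions"]))
plan(w,1.0,15,5)
```

```text
[656. -11. 275.] [-0.46  0.84  0.39  1.27  0.32  1.05  1.48] 0.0 0.0
[662. -33. 279.] [-0.23  0.8   0.23  1.16  0.15  1.14  1.7 ] 0.0 0.0
[667. -53. 276.] [-0.02  0.83  0.08  1.02 -0.02  1.28  1.88] 0.0 0.0
[672. -73. 263.] [ 0.21  0.97 -0.07  0.78 -0.22  1.53  2.02] 0.0 0.0
[{"travel":[0.001,0.0,-0.002],"dr":[0.0,4.8,-0.2],"grip":1.0},{"travel":[0.001,0.001,-0.002],"dr":[-0.1,4.9,-0.1],"grip":1.0},{"travel":[0.001,0.0,-0.002],"dr":[0.0,4.8,-0.2],"grip":1.0},{"travel":[-0.005,0.0,0.002],"dr":[0.0,3.8,0.0],"grip":1.0},{"travel":[-0.005,0.0,0.002],"dr":[0.0,3.7,0.0],"grip":1.0},{"travel":[-0.006,0.0,0.002],"dr":[0.0,3.8,0.0],"grip":1.0},{"travel":[-0.006,0.0,0.001],"dr":[0.0,3.7,0.0],"grip":1.0},{"travel":[-0.005,0.0,0.002],"dr":[0.0,3.8,0.0],"grip":1.0}]
[{"travel":[-0.005,0.0,0.002],"dr":[0.0,3.7,0.0],"grip":1.0},{"travel":[-0.005,0.0,0.002],"dr":[0.0,3.8,0.0],"grip":1.0},{"travel":[-0.004,0.0,0.001],"dr":[0.0,3.7,0.0],"grip":1.0},{"travel":[-0.004,0.0,0.003],"dr":[0.0,4.0,0.0],"grip":1.0},{"travel":[-0.004,0.0,0.003],"dr":[0.0,4.0,0.0],"grip":1.0},{"travel":[-0.005,0.0,0.002],"dr":[0.0,4.0,0.0],"grip":1.0},{"travel":[-0.005,0.0,0.002],"dr":[0.0,4.0,0.0],"grip":1.0},{"travel":[-0.004,0.0,0.001],"dr":[0.0,4.0,0.0],"grip":1.0}]
16 end [672.2 -73.  263.1]
```

Request:
apply_moves --rows '[{"travel": [0.001, 0, -0.002], "dr": [0, 4.8, -0.2], "grip": 1.0}, {"travel": [0.001, 0.001, -0.002], "dr": [0, 4.9, -0.1], "grip": 1.0}, {"travel": [0.001, 0, -0.002], "dr": [0, 4.8, -0.2], "grip": 1.0}, {"travel": [-0.005, 0, 0.002], "dr": [0, 3.8, 0], "grip": 1.0}, {"travel": [-0.005, 0, 0.002], "dr": [0, 3.7, 0], "grip": 1.0}, {"travel": [-0.006, 0, 0.002], "dr": [0, 3.8, 0], "grip": 1.0}, {"travel": [-0.006, 0, 0.001], "dr": [0, 3.7, 0], "grip": 1.0}, {"travel": [-0.005, 0, 0.002], "dr": [0, 3.8, 0], "grip": 1.0}]' --newtons 120

```text
time_s: 36.05
tcp_pos: [663.1, -38.5, 279.1]
tcp_rot: [0.093, 0.605, 0.788, -0.072]
wrist_force: [0.2, -0.2, -1.7]
width: 0.119
```

Request:
apply_moves --rows '[{"travel": [-0.005, 0, 0.002], "dr": [0, 3.7, 0], "grip": 1.0}, {"travel": [-0.005, 0, 0.002], "dr": [0, 3.8, 0], "grip": 1.0}, {"travel": [-0.004, 0, 0.001], "dr": [0, 3.7, 0], "grip": 1.0}, {"travel": [-0.004, 0, 0.003], "dr": [0, 4.0, 0], "grip": 1.0}, {"travel": [-0.004, 0, 0.003], "dr": [0, 4.0, 0], "grip": 1.0}, {"travel": [-0.005, 0, 0.002], "dr": [0, 4.0, 0], "grip": 1.0}, {"travel": [-0.005, 0, 0.002], "dr": [0, 4.0, 0], "grip": 1.0}, {"travel": [-0.004, 0, 0.001], "dr": [0, 4.0, 0], "grip": 1.0}]'

```text
time_s: 36.85
tcp_pos: [672.1, -73.4, 263.1]
tcp_rot: [-0.122, 0.602, 0.784, 0.093]
wrist_force: [-0.1, 0.4, -1.6]
width: 0.12
```

Run:
```python
from path import *
o=log();print(o["tcp_pos"],o["joint_positions"].round(2))
snap('wrist','w9'); a,_=snap('side','s25'); crop(a,270,80,120,150,'s25c',4)
a,_=snap('scene','s26');crop(a,180,180,100,90,'s26c',6.6)
```

```text
[672.14760804 -73.41208375 263.13225252] [ 0.21  0.97 -0.07  0.77 -0.22  1.53  2.02]
```

View pics/w9.png

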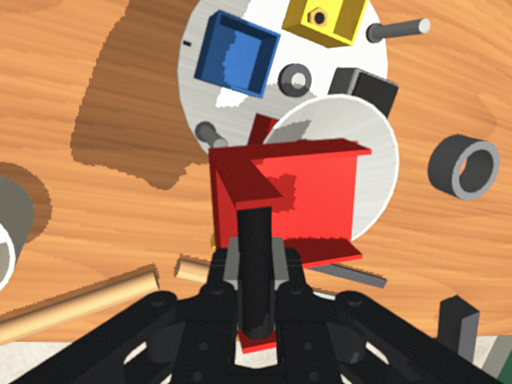

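View pics/s25c.png

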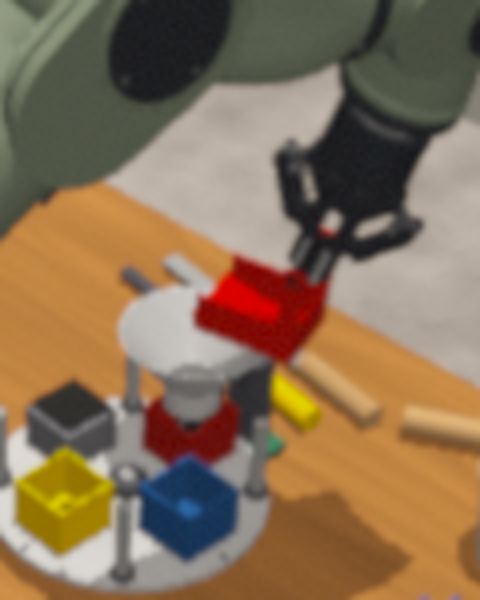

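View pics/s26c.png

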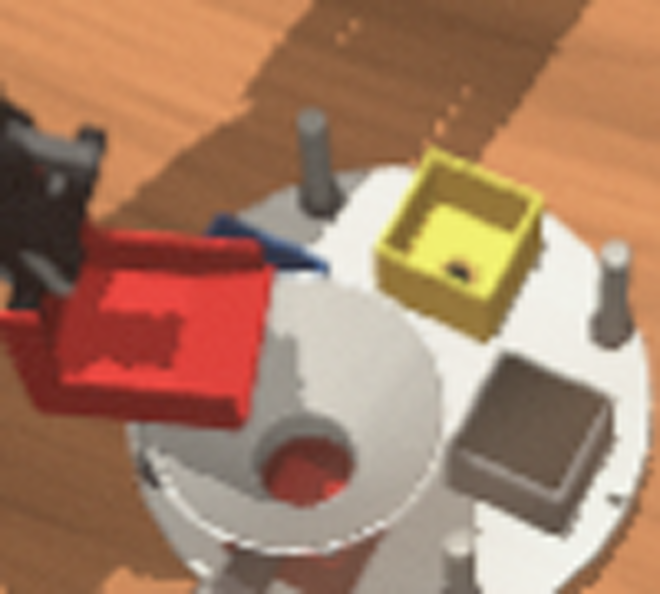

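Run:
```python
from path import *
a=cv2.imread("pics/s25.png"); crop(a,310,135,50,45,'s25d',13)
q=np.array(get_obs()["joint_positions"])
for (X,Y) in((440,270),(470,250),(500,230)):
  for yaw in(36,60,90,0):
    h=np.array([X-37*np.cos(np.radians(yaw)),Y-37*np.sin(np.radians(yaw)),80]);Rt=Rdown(yaw,17.6)
    qq=chk([((560,60,280),Rdown((yaw+105)/2,17.6)),(h+18*Rt[:,2]+[0,0,150],Rt),(h+18*Rt[:,2],Rt)],q,6,False); print(X,Y,yaw,qq.round(2))
```

```text
440 270 36 [-0.58  0.85 -0.03  2.13 -1.36  0.    1.39]
440 270 60 [-0.35  0.87 -0.23  2.12 -1.36  0.    1.93]
440 270 90 [-0.23  0.9  -0.29  2.05 -0.52  0.11  1.69]
440 270 0 [-0.93  0.89  0.27  2.13 -1.36  0.    0.58]
470 250 36 [-0.48  0.86 -0.06  2.1  -1.36  0.    1.47]
470 250 60 [-0.27  0.88 -0.24  2.09 -1.35  0.    2.  ]
470 250 90 [-0.19  0.9  -0.24  1.97 -0.5   0.21  1.72]
470 250 0 [-0.83  0.89  0.25  2.1  -1.36  0.    0.66]
500 230 36 [-0.4   0.87 -0.08  2.07 -1.36  0.    1.55]
500 230 60 [-0.2   0.89 -0.26  2.05 -1.25  0.    1.97]
500 230 90 [-0.16  0.92 -0.2   1.88 -0.47  0.3   1.74]
500 230 0 [-0.74  0.89  0.22  2.07 -1.35  0.    0.73]
```

View pics/s25d.png

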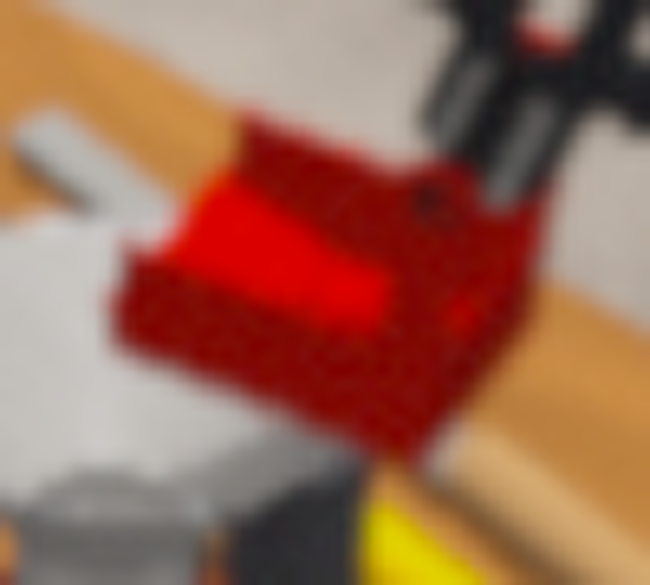

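```bash
python3 - <<'E'
from path import *
q=np.array(get_obs()["joint_positions"])
for (X,Y) in((520,-210),(500,230),(540,-210)):
  for yaw in(80,105,120):
    h=np.array([X-37*np.cos(np.radians(yaw)),Y-37*np.sin(np.radians(yaw)),80]);Rt=Rdown(yaw,17.6)
    qq=chk([((560,-120 if Y<0 else 60,280),Rdown((yaw+105)/2,17.6)),(h+18*Rt[:,2]+[0,0,150],Rt),(h+18*Rt[:,2],Rt)],q,6,False); print(X,Y,yaw,qq.round(2))
# level check: fit extra tilt from side picture
A=cal(camera("side")); o=get_obs();Rm=rot(o["tcp_rot"])
P=np.array([[46,35,11],[46,35,35],[-46,35,0],[46,-35,35],[-46,-35,0]])-[-37,0,80.]
ob=px=(np.array([(120,342),(130,250),(405,460),(245,112),(530,300)])+.5)/13.-.5+[310,135]
def f(x):
    c=Rm@np.diag([1,-1,-1.])@R.from_euler("y",x[0]).as_matrix(); h=o["tcp_pos"]-18*Rm[:,2]+c@[0,x[1],0]+x[2]*Rm[:,2]
    return (proj(A,h+P@c.T)-ob).ravel()
r=least_squares(f,[.3,0,0]);print(np.degrees(r.x[0]),r.x[1:],r.fun.round(1))
B=cal(camera("scene"))
E
python3 - <<'E'
import sys; sys.path.insert(0,'.')
from h import *
a=cv2.imread("pics/s26.png"); 
import os; os.chdir("."); crop(a,175,205,55,45,'s26d',12)
E
```

```text
520 -210 80 [ 0.56  0.99 -0.06  1.55 -0.36  0.74  2.21]
520 -210 105 [ 0.53  1.04 -0.1   1.37 -0.17  0.95  2.43]
520 -210 120 [ 0.51  1.07 -0.13  1.28 -0.07  1.05  2.57]
500 230 80 [-0.16  0.91 -0.23  1.95 -0.55  0.18  1.64]
500 230 105 [-0.16  0.94 -0.19  1.76 -0.36  0.47  1.88]
500 230 120 [-0.17  0.97 -0.19  1.64 -0.24  0.62  2.01]
540 -210 80 [ 0.54  1.01 -0.05  1.49 -0.35  0.78  2.18]
540 -210 105 [ 0.52  1.07 -0.09  1.29 -0.17  1.    2.41]
540 -210 120 [ 0.49  1.1  -0.13  1.2  -0.07  1.1   2.55]
16.45411852854426 [-15.32601359  19.8812929 ] [-0.7 -1.8 -1.1 -0.5  1.9  0.9 -0.3 -0.1  1.3  2.3]
```

View pics/s26d.png

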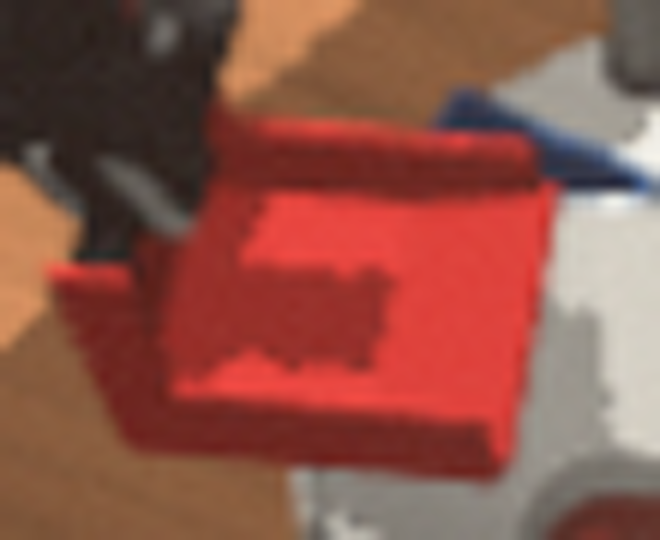

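Run:
```python
from path import *
A=cal(camera("side"));B=cal(camera("scene")); o=get_obs();Rm=rot(o["tcp_rot"])
P=np.array([[46,35,11],[46,35,35],[-46,35,0],[46,-35,35],[-46,-35,0]])-[-37,0,80.]
ob=(np.array([(120,342),(130,250),(405,460),(245,112),(530,300)])+.5)/13.-.5+[310,135]
Q=np.array([[46,-35,11],[-46,-35,0],[46,35,35],[46,35,12]])-[-37,0,80.]
oq=(np.array([(500,475),(130,448),(535,140),(553,188)])+.5)/12-.5+[175,205]
def f(x):
    c=Rm@np.diag([1,-1,-1.])@R.from_euler("y",x[0]).as_matrix(); h=o["tcp_pos"]+Rm@(np.array([x[3],x[1],x[2]-18]))
    return np.r_[(proj(A,h+P@c.T)-ob).ravel(),(proj(B,h+Q@c.T)-oq).ravel()]
r=least_squares(f,[.3,0,0,0],loss="soft_l1");print(np.degrees(r.x[0]),r.x[1:],f(r.x).round(1))
```

```text
13.702486081875406 [-5.71579596  4.69139526 -8.52670253] [-1.2 -1.9 -1.2 -0.6  1.6  1.9 -0.3 -0.5  1.1  3.2 -0.1 -0.5 -1.2 -0.3
  0.6  0.6  0.2  0.4]
```

```bash
cat > place.py <<'E'
from path import *
yaw=105; X,Y=530,-210
h=np.array([X-37*np.cos(np.radians(yaw)),Y-37*np.sin(np.radians(yaw)),80]);Rt=Rdown(yaw,16.5); T=h+18*Rt[:,2]; print("T",T)
E
python3 - <<'E'
from place import *
chk([((640,-160,290),Rt),(T+[0,0,120],Rt),(T+[0,0,12],Rt)],np.array(get_obs()["joint_positions"]))
plan([((640,-160,285),Rt),(T+[0,0,120],Rt),(T+[0,0,15],Rt)],1.0,35,5)
E
```

```text
T [ 538.25315022 -240.80117596   62.74124477]
[ 640. -160.  290.] [ 0.33  0.93 -0.06  0.77 -0.2   1.6   2.13] 0.0 0.0
[ 538. -241.  183.] [ 0.51  0.89 -0.08  1.26 -0.17  1.19  2.36] 0.0 0.0
[ 538. -241.   75.] [ 0.52  1.03 -0.09  1.34 -0.17  0.97  2.4 ] 0.0 0.0
[{"travel":[-0.022,-0.018,-0.015],"dr":[0.0,-0.3,0.0],"grip":1.0},{"travel":[-0.023,-0.018,-0.014],"dr":[-0.1,-0.3,0.0],"grip":1.0},{"travel":[-0.022,-0.018,-0.014],"dr":[0.0,-0.4,0.0],"grip":1.0},{"travel":[-0.016,-0.024,0.017],"dr":[0.0,0.0,0.0],"grip":1.0},{"travel":[-0.016,-0.024,0.017],"dr":[0.0,0.0,0.0],"grip":1.0},{"travel":[-0.016,-0.024,0.016],"dr":[0.0,0.0,0.0],"grip":1.0},{"travel":[-0.015,-0.024,0.017],"dr":[0.0,0.0,0.0],"grip":1.0},{"travel":[-0.016,-0.023,0.016],"dr":[0.0,0.0,0.0],"grip":1.0}]
[{"travel":[-0.007,-0.0,0.025],"dr":[0.0,0.0,0.0],"grip":1.0},{"travel":[-0.008,-0.0,0.025],"dr":[0.0,0.0,0.0],"grip":1.0},{"travel":[-0.007,-0.0,0.025],"dr":[0.0,0.0,0.0],"grip":1.0},{"travel":[-0.008,-0.0,0.026],"dr":[0.0,0.0,0.0],"grip":1.0}]
12 end [ 538.7 -240.9   77.5]
```

Request:
apply_moves --rows '[{"travel": [-0.022, -0.018, -0.015], "dr": [0, -0.3, 0], "grip": 1.0}, {"travel": [-0.023, -0.018, -0.014], "dr": [0, -0.3, 0], "grip": 1.0}, {"travel": [-0.022, -0.018, -0.014], "dr": [0, -0.4, 0], "grip": 1.0}, {"travel": [-0.016, -0.024, 0.017], "dr": [0, 0, 0], "grip": 1.0}, {"travel": [-0.016, -0.024, 0.017], "dr": [0, 0, 0], "grip": 1.0}, {"travel": [-0.016, -0.024, 0.016], "dr": [0, 0, 0], "grip": 1.0}, {"travel": [-0.015, -0.024, 0.017], "dr": [0, 0, 0], "grip": 1.0}, {"travel": [-0.016, -0.023, 0.016], "dr": [0, 0, 0], "grip": 1.0}]'

```text
time_s: 38.0
tcp_pos: [537.6, -241.4, 182.4]
tcp_rot: [-0.114, 0.602, 0.786, 0.086]
wrist_force: [1.3, -0.5, -1.5]
width: 0.119
```

Request:
apply_moves --rows '[{"travel": [-0.007, 0, 0.025], "dr": [0, 0, 0], "grip": 1.0}, {"travel": [-0.008, 0, 0.025], "dr": [0, 0, 0], "grip": 1.0}, {"travel": [-0.007, 0, 0.025], "dr": [0, 0, 0], "grip": 1.0}, {"travel": [-0.008, 0, 0.022], "dr": [0, 0, 0], "grip": 1.0}, {"travel": [0, 0, 0], "dr": [0, 0, 0], "grip": 1.0}, {"travel": [0, 0, 0], "dr": [0, 0, 0], "grip": 1.0}]'

```text
time_s: 38.6
tcp_pos: [538.7, -242.4, 81.9]
tcp_rot: [-0.115, 0.602, 0.785, 0.086]
wrist_force: [0.8, -1.0, -1.4]
width: 0.124
```

Run:
```python
from place import *
o=log();print(o["tcp_pos"],o["joint_positions"].round(2),o["wrist_force"])
a,_=snap('side','s27'); crop(a,310,170,80,70,'s27c',8)
a,_=snap('scene','s28'); crop(a,140,160,80,70,'s28c',8)
plan([(T+[0,0,6],Rt,4)],1.0,35,5)
```

```text
T [ 538.25315022 -240.80117596   62.74124477]
[ 538.70907678 -242.43516848   81.88935527] [ 0.52  1.02 -0.09  1.33 -0.17  0.99  2.4 ] [ 0.83051844 -0.95283659 -1.37850876]
[{"travel":[-0.0,-0.0,0.003],"dr":[0.0,0.0,0.0],"grip":1.0},{"travel":[-0.001,-0.0,0.004],"dr":[0.0,0.0,0.0],"grip":1.0},{"travel":[-0.0,-0.0,0.003],"dr":[0.0,0.0,0.0],"grip":1.0},{"travel":[-0.001,-0.0,0.004],"dr":[-0.1,0.1,0.0],"grip":1.0}]
4 end [ 538.4 -240.8   68.5]
```

View pics/s27c.png

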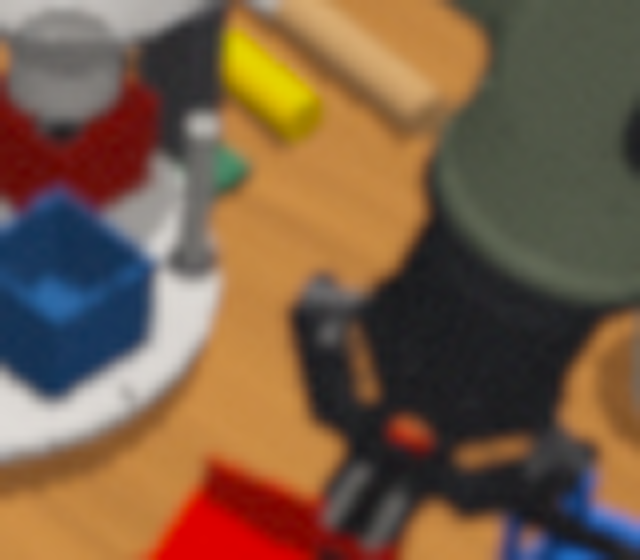

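View pics/s28c.png

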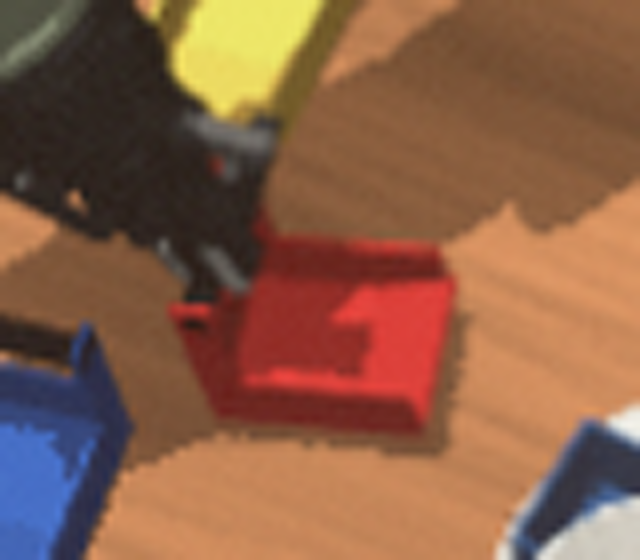

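```bash
sed -i 's/X,Y=530,-210/X,Y=508,-198/' place.py
python3 - <<'E'
from place import *
plan([(T+[0,0,18],Rt,2),(T+[0,0,6],Rt,3)],1.0,35,5)
E
```

```text
T [ 516.25315022 -228.80117596   62.74124477]
[{"travel":[0.009,-0.009,0.004],"dr":[0.0,0.0,0.0],"grip":1.0},{"travel":[0.009,-0.009,0.003],"dr":[-0.1,0.1,0.0],"grip":1.0},{"travel":[-0.001,-0.0,0.004],"dr":[0.0,0.0,0.0],"grip":1.0},{"travel":[-0.001,-0.0,0.004],"dr":[0.0,0.0,0.0],"grip":1.0},{"travel":[-0.001,-0.0,0.004],"dr":[0.0,0.0,0.0],"grip":1.0}]
5 end [ 516.5 -228.3   68.5]
```

Request:
apply_moves --rows '[{"travel": [0.009, -0.009, 0.004], "dr": [0, 0, 0], "grip": 1.0}, {"travel": [0.009, -0.009, 0.003], "dr": [0, 0, 0], "grip": 1.0}, {"travel": [-0.001, 0, 0.004], "dr": [0, 0, 0], "grip": 1.0}, {"travel": [-0.001, 0, 0.004], "dr": [0, 0, 0], "grip": 1.0}, {"travel": [-0.001, 0, 0.004], "dr": [0, 0, 0], "grip": 1.0}, {"travel": [0, 0, 0], "dr": [0, 0, 0], "grip": 1.0}]' --newtons 50

```text
time_s: 39.3
tcp_pos: [515.9, -228.3, 66.5]
tcp_rot: [-0.115, 0.602, 0.785, 0.086]
wrist_force: [0.2, -0.3, -1.5]
width: 0.121
```

Request:
apply_moves --rows '[{"travel": [0, 0, 0.001], "dr": [0, 0, 0], "grip": 1.0}, {"travel": [0, 0, 0.001], "dr": [0, 0, 0], "grip": 1.0}, {"travel": [0, 0, 0], "dr": [0, 0, 0], "grip": 1.0}]' --newtons 30

```text
time_s: 39.6
tcp_pos: [515.7, -227.8, 65.4]
tcp_rot: [-0.115, 0.602, 0.785, 0.086]
wrist_force: [-1.6, -0.3, 2.7]
width: 0.118
```

Request:
apply_moves --rows '[{"travel": [0, 0, 0.001], "dr": [0, 0, 0], "grip": 1.0}, {"travel": [0, 0, 0], "dr": [0, 0, 0], "grip": 1.0}]' --newtons 20

```text
time_s: 39.8
tcp_pos: [515.7, -227.6, 65.2]
tcp_rot: [-0.115, 0.602, 0.785, 0.087]
wrist_force: [-4.9, 0.1, 18.1]
width: 0.119
```

Run:
```python
from place import *
o=log();print(o["tcp_pos"],o["wrist_force"])
a,_=snap('side','s29'); crop(a,300,190,80,70,'s29c',8)
a,_=snap('scene','s30'); crop(a,140,160,80,70,'s30c',8)
```

```text
T [ 516.25315022 -228.80117596   62.74124477]
[ 515.67857003 -227.58432182   65.20154818] [-4.89496694  0.06682307 18.13102148]
```

View pics/s29c.png

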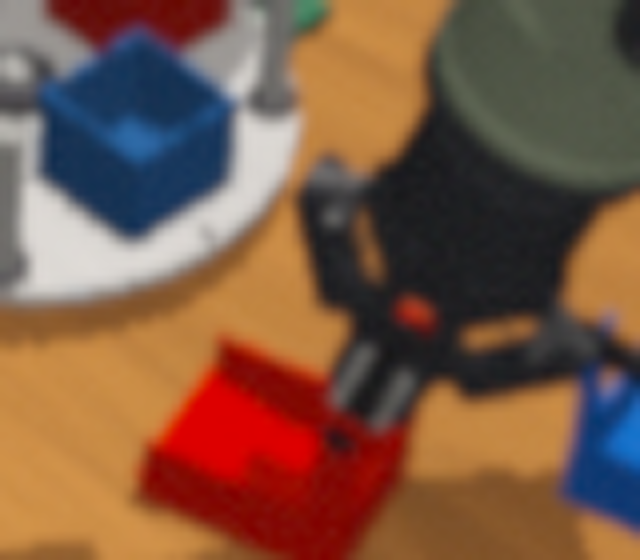

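View pics/s30c.png

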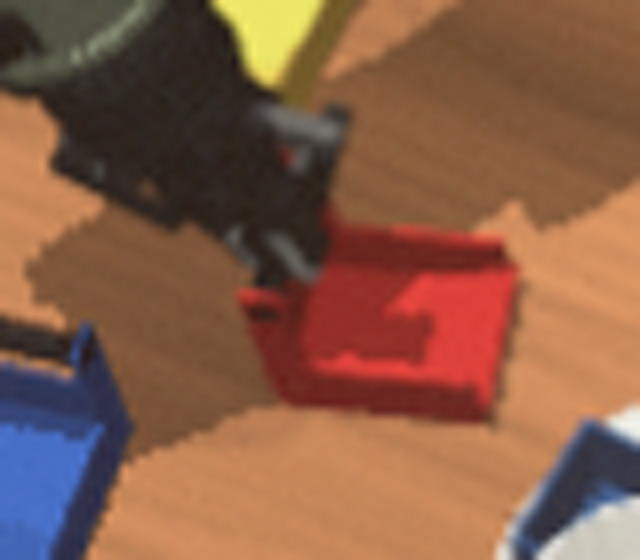

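Request:
apply_moves --rows '[{"travel": [0, 0, 0], "dr": [0, 0, 0], "grip": 0.8}, {"travel": [0, 0, 0], "dr": [0, 0, 0], "grip": 0.5}, {"travel": [0, 0, 0], "dr": [0, 0, 0], "grip": 0.3}, {"travel": [0, 0, 0], "dr": [0, 0, 0], "grip": 0.3}, {"travel": [0, 0, -0.03], "dr": [0, 0, 0], "grip": 0.3}, {"travel": [0, 0, -0.04], "dr": [0, 0, 0], "grip": 0.3}, {"travel": [0, 0, -0.04], "dr": [0, 0, 0], "grip": 0.3}, {"travel": [0, 0, -0.04], "dr": [0, 0, 0], "grip": 0.3}]'

```text
time_s: 40.7
tcp_pos: [526.9, -268.9, 209.6]
tcp_rot: [-0.115, 0.603, 0.785, 0.086]
wrist_force: [0.2, 0.4, -1.4]
width: 0.701
```

Run:
```python
from place import *
o=log();print(o["tcp_pos"],o["wrist_force"],o["joint_positions"].round(2))
a,_=snap('side','s31'); crop(a,300,190,80,70,'s31c',8)
# go look into funnel: camera above funnel. camera offset in tool: y -82, z -144
F=np.array([648.6,16.0])
for yaw in(92,):
    Rt=Rdown(yaw); 
    p=np.array([648.6+30,16.0,290]); chk([((560,-100,290),Rt),(p,Rt)],np.array(o["joint_positions"]))
    c=Rt@np.array([0,-82.6,-143.7])+p; print(c)
plan([((560,-100,290),Rt),(p,Rt)],0.45,40,6)
```

```text
T [ 516.25315022 -228.80117596   62.74124477]
[ 526.8600826  -268.91357233  209.62973856] [ 0.23749188  0.4217747  -1.4256742 ] [ 0.55  0.87 -0.07  1.2  -0.16  1.27  2.39]
[ 560. -100.  290.] [ 0.06  0.64  0.12  1.41 -0.08  1.09  1.8 ] 0.0 0.0
[679.  16. 290.] [-0.12  0.86  0.13  0.91 -0.1   1.38  1.6 ] 0.0 0.0
[596.05031769  13.11730157 433.7       ]
[{"travel":[0.034,0.015,-0.006],"dr":[-0.3,-3.2,2.6],"grip":0.45},{"travel":[0.035,0.013,-0.007],"dr":[-0.4,-3.2,2.6],"grip":0.45},{"travel":[0.035,0.012,-0.009],"dr":[-0.3,-3.2,2.6],"grip":0.45},{"travel":[0.035,0.011,-0.011],"dr":[-0.4,-3.3,2.5],"grip":0.45},{"travel":[0.034,0.009,-0.013],"dr":[-0.3,-3.2,2.6],"grip":0.45},{"travel":[0.022,0.024,-0.0],"dr":[0.0,0.0,0.0],"grip":0.45},{"travel":[0.023,0.025,-0.0],"dr":[0.0,0.0,0.0],"grip":0.45},{"travel":[0.022,0.024,-0.0],"dr":[0.0,0.0,0.0],"grip":0.45}]
[{"travel":[0.023,0.025,-0.0],"dr":[0.0,0.0,0.0],"grip":0.45},{"travel":[0.022,0.024,-0.0],"dr":[0.0,0.0,0.0],"grip":0.45}]
10 end [678.5  16.  289.5]
```

View pics/s31c.png

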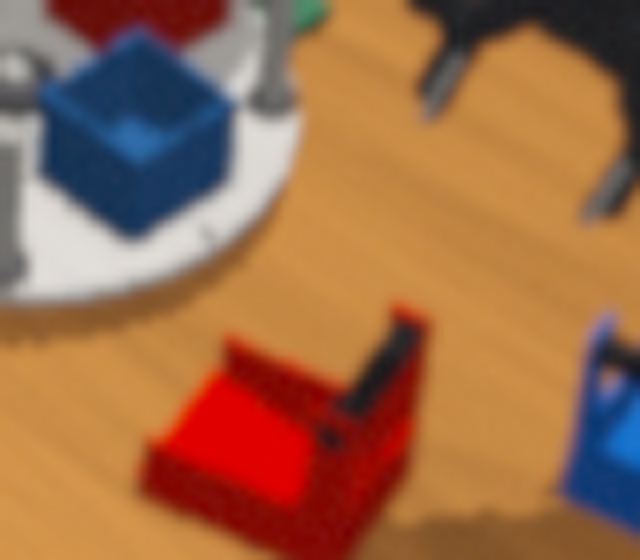

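Request:
apply_moves --rows '[{"travel": [0.034, 0.015, -0.006], "dr": [-0.3, -3.2, 2.6], "grip": 0.45}, {"travel": [0.035, 0.013, -0.007], "dr": [-0.4, -3.2, 2.6], "grip": 0.45}, {"travel": [0.035, 0.012, -0.009], "dr": [-0.3, -3.2, 2.6], "grip": 0.45}, {"travel": [0.035, 0.011, -0.011], "dr": [-0.4, -3.3, 2.5], "grip": 0.45}, {"travel": [0.034, 0.009, -0.013], "dr": [-0.3, -3.2, 2.6], "grip": 0.45}, {"travel": [0.022, 0.024, 0], "dr": [0, 0, 0], "grip": 0.45}, {"travel": [0.023, 0.025, 0], "dr": [0, 0, 0], "grip": 0.45}, {"travel": [0.022, 0.024, 0], "dr": [0, 0, 0], "grip": 0.45}]'

```text
time_s: 41.55
tcp_pos: [630.5, -26.4, 282.9]
tcp_rot: [-0.004, 0.694, 0.72, -0.0]
wrist_force: [0.1, -0.4, -0.9]
width: 0.551
```

Run:
```python
from h import *
o=log();print(o["tcp_pos"],o["joint_positions"].round(2))
a,_=snap('wrist','w10')
b,_=snap('side','s32'); crop(b,290,140,60,60,'s32c',10)
```

```text
[630.45415757 -26.36750484 282.8890128 ] [-0.06  0.77  0.13  1.16 -0.1   1.23  1.67]
```

View pics/w10.png

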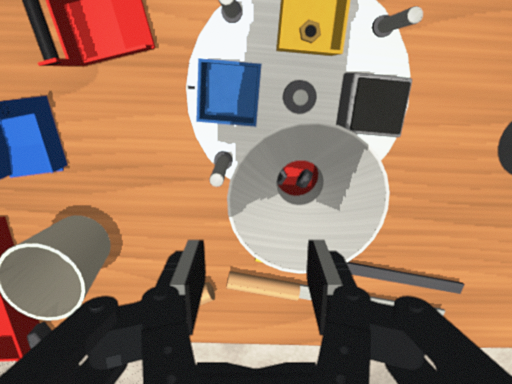

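View pics/s32c.png

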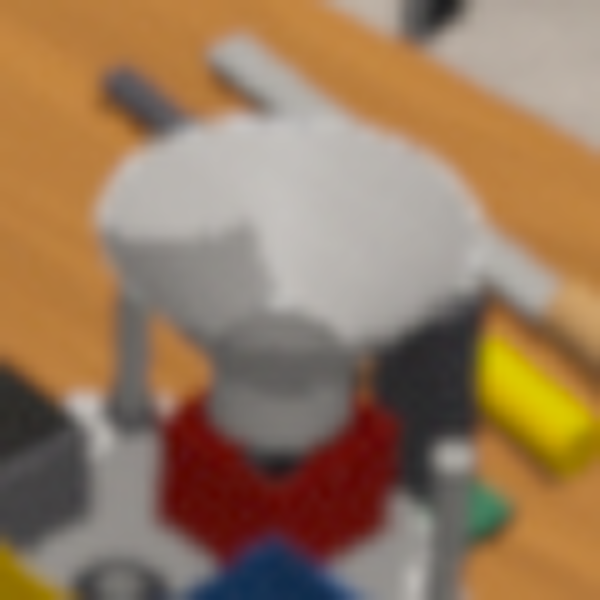

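Run:
```python
from h import *
a=cv2.imread("pics/w10.png"); crop(a,265,145,70,70,'w10c',9)
o=get_obs();W=cal(camera("wrist"),o)
# expected locations of ring points
F=np.array([648.6,16.0])
print("tube mouth",((proj(W,[[F[0]+dx*27,F[1]+dy*27,82] for dx,dy in((-1,-1),(-1,1),(1,1),(1,-1))])-[265,145])*9).round(0).tolist())
print("tube floor",((proj(W,[[F[0]+dx*27,F[1]+dy*27,35] for dx,dy in((-1,-1),(-1,1),(1,1),(1,-1))])-[265,145])*9).round(0).tolist())
```

```text
tube mouth [[16.0, 14.0], [494.0, 33.0], [449.0, 481.0], [-7.0, 465.0]]
tube floor [[2.0, -63.0], [426.0, -46.0], [389.0, 357.0], [-18.0, 342.0]]
```

View pics/w10c.png

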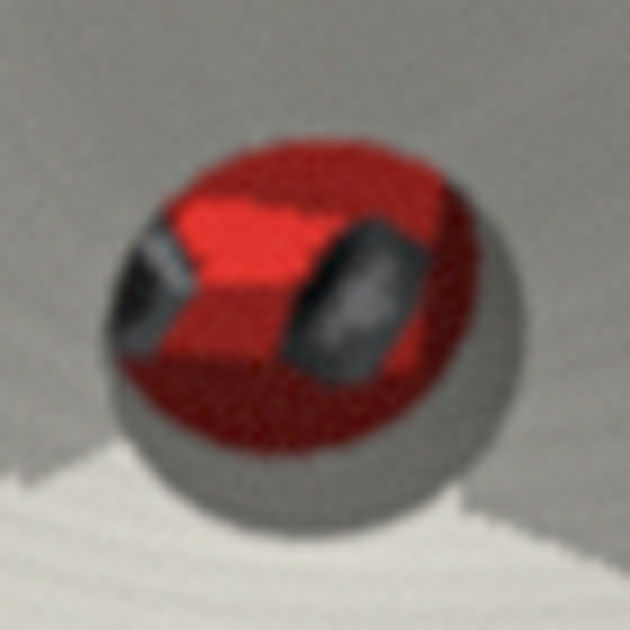

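Run:
```python
from h import *
plan([((490,-57,240),Rdown(92)),((490,-57,140),Rdown(92))],0.45,40)
```

```text
[{"travel":[-0.006,-0.035,0.011],"dr":[-0.1,-0.1,0.0],"grip":0.45},{"travel":[-0.007,-0.035,0.011],"dr":[-0.1,-0.1,0.1],"grip":0.45},{"travel":[-0.006,-0.036,0.01],"dr":[-0.1,-0.1,0.0],"grip":0.45},{"travel":[-0.007,-0.035,0.01],"dr":[-0.1,0.0,0.1],"grip":0.45},{"travel":[0.0,0.0,0.033],"dr":[0.0,0.0,0.0],"grip":0.45},{"travel":[0.0,0.0,0.034],"dr":[0.0,0.0,0.0],"grip":0.45},{"travel":[0.0,0.0,0.033],"dr":[0.0,0.0,0.0],"grip":0.45}]
7 end [490.  -57.3 140.4]
```

Request:
apply_moves --rows '[{"travel": [-0.006, -0.035, 0.011], "dr": [-0.1, -0.1, 0], "grip": 0.45}, {"travel": [-0.007, -0.035, 0.011], "dr": [-0.1, -0.1, 0.1], "grip": 0.45}, {"travel": [-0.006, -0.036, 0.01], "dr": [-0.1, -0.1, 0], "grip": 0.45}, {"travel": [-0.007, -0.035, 0.01], "dr": [-0.1, 0, 0.1], "grip": 0.45}, {"travel": [0, 0, 0.03], "dr": [0, 0, 0], "grip": 0.45}, {"travel": [0, 0, 0.03], "dr": [0, 0, 0], "grip": 0.45}, {"travel": [0, 0, 0.03], "dr": [0, 0, 0], "grip": 0.45}, {"travel": [0, 0, 0], "dr": [0, 0, 0], "grip": 0.45}]'

```text
time_s: 42.5
tcp_pos: [487.9, -59.2, 149.1]
tcp_rot: [-0.001, 0.696, 0.718, -0.001]
wrist_force: [0.6, 0.0, 0.6]
width: 0.549
```

Run:
```python
from h import *
o=log();print(o["tcp_pos"])
plan([((490,-57,88),Rdown(92),2)],0.45,40)
```

```text
[487.86802757 -59.17029561 149.07924782]
[{"travel":[0.001,0.001,0.031],"dr":[-0.1,0.0,-0.1],"grip":0.45},{"travel":[0.001,0.001,0.03],"dr":[-0.1,0.0,-0.1],"grip":0.45}]
2 end [489.6 -57.1  88.1]
```

Request:
apply_moves --rows '[{"travel": [0.001, 0.001, 0.031], "dr": [0, 0, 0], "grip": 0.45}, {"travel": [0.001, 0.001, 0.029], "dr": [0, 0, 0], "grip": 0.45}, {"travel": [0, 0, 0], "dr": [0, 0, 0], "grip": 0.95}, {"travel": [0, 0, 0], "dr": [0, 0, 0], "grip": 0.95}, {"travel": [0, 0, 0], "dr": [0, 0, 0], "grip": 0.95}, {"travel": [0, 0, 0], "dr": [0, 0, 0], "grip": 0.95}]' --newtons 40

```text
time_s: 43.1
tcp_pos: [492.1, -56.6, 93.0]
tcp_rot: [0.001, 0.696, 0.718, 0.001]
wrist_force: [-2.4, 3.0, 12.9]
width: 0.146
```

Request:
apply_moves --rows '[{"travel": [0.014, -0.01, 0.0], "dr": [0, 0, 0], "grip": 0.95}, {"travel": [0.015, -0.008, 0.0], "dr": [0, 0, 0], "grip": 0.95}, {"travel": [0.018, -0.006, 0.0], "dr": [0, 0, 0], "grip": 0.95}, {"travel": [0.017, -0.002, 0.0], "dr": [0, 0, 0], "grip": 0.95}, {"travel": [0.018, 0, 0.0], "dr": [0, 0, 0], "grip": 0.95}, {"travel": [0.018, 0.003, 0.0], "dr": [0, 0, 0], "grip": 0.95}, {"travel": [0.017, 0.006, 0.0], "dr": [0, 0, 0], "grip": 0.95}, {"travel": [0.015, 0.008, 0.0], "dr": [0, 0, 0], "grip": 0.95}]'

```text
time_s: 43.9
tcp_pos: [478.7, 75.6, 92.8]
tcp_rot: [0.001, 0.696, 0.718, 0.001]
wrist_force: [3.9, -5.4, 1.7]
width: 0.142
```

Request:
apply_moves --rows '[{"travel": [0.013, 0.011, 0.0], "dr": [0, 0, 0], "grip": 0.95}, {"travel": [0.011, 0.012, 0.0], "dr": [0, 0, 0], "grip": 0.95}, {"travel": [0, 0, 0], "dr": [0, 0, 0], "grip": 0.95}, {"travel": [0, 0, 0], "dr": [0, 0, 0], "grip": 0.45}, {"travel": [0, 0, 0], "dr": [0, 0, 0], "grip": 0.45}, {"travel": [0, 0, -0.03], "dr": [0, 0, 0], "grip": 0.45}, {"travel": [0, 0, -0.04], "dr": [0, 0, 0], "grip": 0.45}, {"travel": [0, 0, -0.04], "dr": [0, 0, 0], "grip": 0.45}]'

```text
time_s: 44.7
tcp_pos: [500.1, 99.1, 203.1]
tcp_rot: [0.0, 0.696, 0.718, -0.0]
wrist_force: [0.0, 0.1, 0.1]
width: 0.553
```

Request:
apply_moves --rows '[{"travel": [0, -0.02, -0.03], "dr": [0, 0, 0], "grip": 0.45}, {"travel": [0.02, -0.02, -0.03], "dr": [0, 0, 0], "grip": 0.45}, {"travel": [0, 0, -0.03], "dr": [0, 0, 0], "grip": 0.45}, {"travel": [0, 0, 0], "dr": [0, 0, 0], "grip": 0.45}, {"travel": [0, 0, 0], "dr": [0, 0, 0], "grip": 0.45}, {"travel": [0, 0, 0], "dr": [0, 0, 0], "grip": 0.45}]'

```text
time_s: 45.3
tcp_pos: [459.5, 118.0, 290.7]
tcp_rot: [-0.0, 0.696, 0.718, -0.0]
wrist_force: [-0.1, -1.2, 0.0]
width: 0.548
```

Run:
```python
from h import *
o=log();print(o["tcp_pos"],o["wrist_force"])
a,_=snap('wrist','w11'); b,_=snap('side','s33'); a,_=snap('scene','s34'); crop(a,130,130,230,170,'s34c',3.4)
crop(b,170,140,240,180,'s33c',3.3)
```

```text
[459.53029209 118.01023713 290.73413578] [-0.11783357 -1.21412618  0.04992037]
```

View pics/s34c.png

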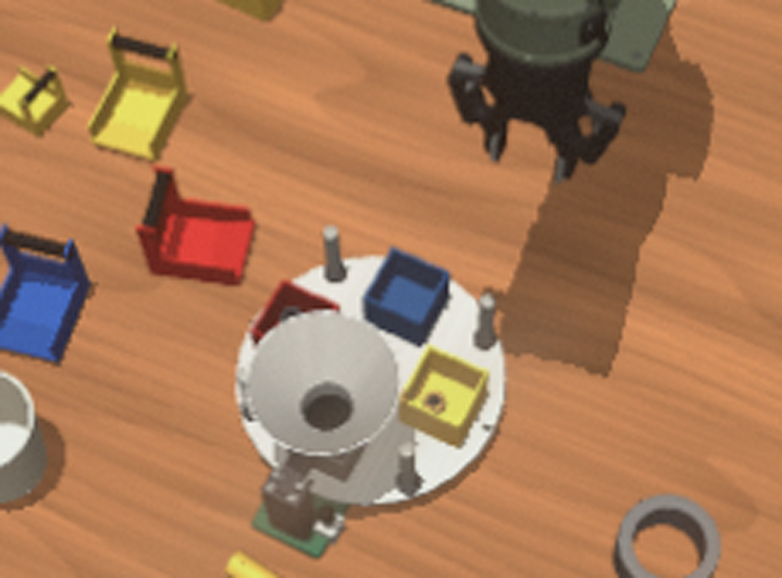

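View pics/s33c.png

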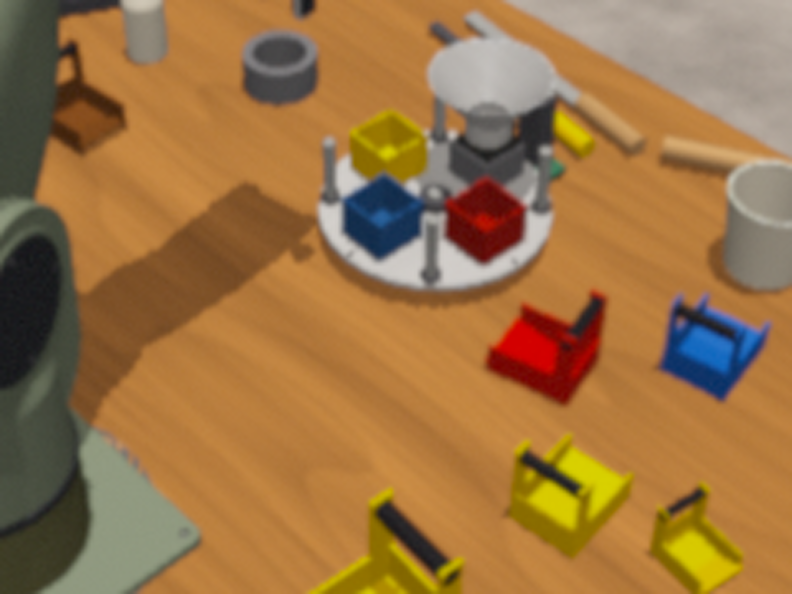

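View pics/w11.png

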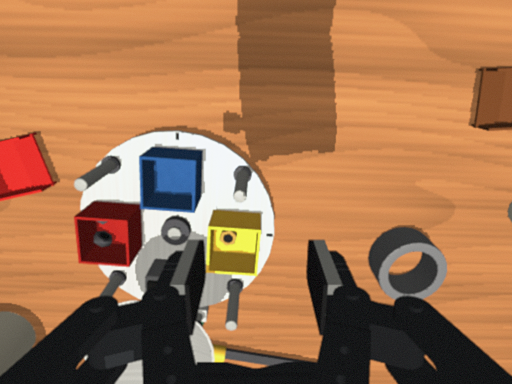

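Run:
```python
from h import *
a=cv2.imread("pics/w11.png"); crop(a,70,190,200,95,'w11c',4)
b=cv2.imread("pics/s34.png");c=cv2.imread("pics/scene0.png")
A=cal(camera("scene"))
x=[573.6,19.4,-.046]
t=x[2]+np.pi/4+np.arange(4)*np.pi/2; P=np.c_[x[0]+112*np.cos(t),x[1]+112*np.sin(t),0*t+112]
print(((proj(A,P)-[130,130])*3.4).round(0).tolist())
d=cv2.absdiff(b,c); print([int(d[y0:y1,x0:x1].max()) for (x0,x1,y0,y1) in((308,345,272,310),(375,402,270,302))])
```

```text
[[406.0, 447.0], [486.0, 298.0], [329.0, 229.0], [243.0, 371.0]]
[7, 5]
```

View pics/w11c.png

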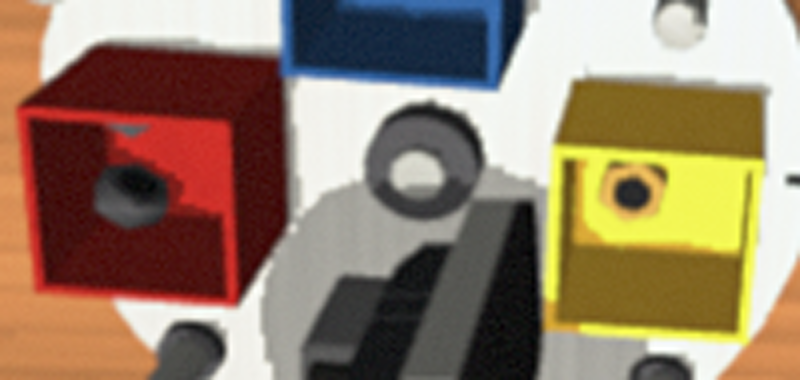

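```bash
python3 -c "
from workcell import *
print(close_job())"
```

```text
the job is handed in; nothing more can be done
None
```

The job is done and handed in at about 45 s. The yellow nut is in the yellow tube and both red nuts are in the red tube, all poured through the funnel. The blue scoop was empty, so I left it alone. I turned the table clockwise in four quarter turns, ending with the grey plug under the funnel.

**Last checks:**
- **Table:** the pin tops sit within about a pixel of their starting detent positions, and the plug is under the funnel.
- **Scoops:** all three stand upright. The yellow one is back where it was, and the red one stands at a new spot beside the table.
- **Yellow tube:** its one nut is plainly visible.
- **Red tube:** both nuts were plain when I looked down through the funnel after the pour. In the final picture one is clear and only a sliver of the other shows behind the near wall.
- **Tape roll and bottle:** their image regions match the starting picture.

**What did not go as planned:**
- **Knocked scoop:** the red scoop had shifted a couple of centimetres before I picked it up, so I located it again first.
- **Early pour:** the red scoop slipped about 14–18° in the grip. Its nuts slid into the funnel earlier than planned, and I allowed for the slip when setting it down.
- **Hard set-down:** putting the yellow scoop down briefly read 43 N at the wrist, through the held scoop onto the bench. That is well under the 120 N wrist limit.

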